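# Free the samples from a centrifuge whose lid stayed locked when the power went

## Task

The power on the show table went off and the centrifuge stayed shut with sample tubes still in it. Take the release rod from its stand, push it straight down into the yellow-ringed hole until the lid lock trips and the lid springs ajar, swing the lid fully open and stand every tube, one to a hole and all the way down, in the green rack, keeping the tubes upright all the while. When the rotor is empty shut the lid so that it locks again, and leave the rod standing in its stand; do not disturb the other things on the table.

Things in the scene. Friction and masses are not known exactly. Their poses are not given: they have to be found in the camera images.
- lid (a joint): hinge angle of the centrifuge's clear domed lid: 0 shut and locked, about 0.12 when tripped (a spring pin pushes it ajar), 1.75 fully open, leaning a little past upright away from the front. Its stiff hinge (0.26 N m friction) holds it wherever it is let go. Shutting the last 0.1 rad takes 10 to 15 N down at the handle, against the pin and over the catch, which clicks in by itself at 0
- centrifuge: bench centrifuge, white body 300 mm front to back, 250 mm across, deck 110 mm above the table, fixed to it; the shut lid rises to 165 mm. Origin: on the table under the centre of the bowl; x points from the front (control panel, lid handle) to the back (hinge), z up. The front panel is 155 mm before the origin, the lid's hinge line (along y) 100 mm behind it, 113 mm above the table
- lid_handle (a point): centre of the yellow handle bar in front of the lid: round, 12 mm thick, 84 mm long, parallel to the hinge line; with the lid shut 224 mm in front of the hinge line and 30 mm above it, so 143 mm above the table; 33 mm clear of the lid behind it and 27 mm above the deck. It can turn between fingers as the lid swings. y lies along the bar
- access (a point): mouth, at deck height, of the release hole: an upright 12 mm wide shaft with a yellow ring round it, in the deck at the front, beside the lid handle. 30 mm down is the hidden spring paddle of the lid lock; pressed about 10 mm further (rod tip some 40 mm below the deck, about 4 N) it trips the lock; its stop is about 48 mm below the deck. Axes as centrifuge
- rod_grip (a point): middle of the handle of the release rod: red cylinder 15 mm thick, 56 mm long, on a black collar 20 mm wide; the steel shank below is 6 mm thick and 65 mm long. This point is 98 mm above the rod's tip; z runs from tip to handle
- rod_tip (a point): lower end of the release rod's steel shank; z runs from tip to handle
- stand_top (a point): centre of the hole in the top of the release rod's stand, a loose grey block 56 mm square (66 mm at the foot), 72 mm tall, 0.6 kg, with an upright 12 mm hole right through; the rod stands in it with its collar resting on the top
- rack_mid (a point): centre of the top face of the green tube rack, a loose block 204 mm long (x), 45 mm wide (y), 65 mm tall, 0.6 kg
- rack_hole0 (a point): mouth of hole 0 of the rack: 21 mm wide, 60 mm deep, on the top face; the six holes stand in one row along the rack's x, 32 mm apart. A tube standing in a hole reaches 44 mm above the rack (its centre 8 mm below the top face)
- rack_hole1 (a point): mouth of hole 1 of the rack: 21 mm wide, 60 mm deep, on the top face; the six holes stand in one row along the rack's x, 32 mm apart. A tube standing in a hole reaches 44 mm above the rack (its centre 8 mm below the top face)
- rack_hole2 (a point): mouth of hole 2 of the rack: 21 mm wide, 60 mm deep, on the top face; the six holes stand in one row along the rack's x, 32 mm apart. A tube standing in a hole reaches 44 mm above the rack (its centre 8 mm below the top face)
- rack_hole3 (a point): mouth of hole 3 of the rack: 21 mm wide, 60 mm deep, on the top face; the six holes stand in one row along the rack's x, 32 mm apart. A tube standing in a hole reaches 44 mm above the rack (its centre 8 mm below the top face)
- rack_hole4 (a point): mouth of hole 4 of the rack: 21 mm wide, 60 mm deep, on the top face; the six holes stand in one row along the rack's x, 32 mm apart. A tube standing in a hole reaches 44 mm above the rack (its centre 8 mm below the top face)
- rack_hole5 (a point): mouth of hole 5 of the rack: 21 mm wide, 60 mm deep, on the top face; the six holes stand in one row along the rack's x, 32 mm apart. A tube standing in a hole reaches 44 mm above the rack (its centre 8 mm below the top face)
- tube0_mid (a point): centre (half-way up) of sample tube 0: white, 16 mm thick, 104 mm long, red cap 17.6 mm thick, 22 mm tall, 20 g; z runs from bottom to cap. It stands loose and upright in a 50 mm deep well of the rotor (six wells on a 50 mm radius about the bowl's centre; the rotor does not turn), its upper 44 mm above the deck, neighbours 50 mm apart or more. Not every tube is there
- tube1_mid (a point): centre (half-way up) of sample tube 1: white, 16 mm thick, 104 mm long, blue cap 17.6 mm thick, 22 mm tall, 20 g; z runs from bottom to cap. It stands loose and upright in a 50 mm deep well of the rotor (six wells on a 50 mm radius about the bowl's centre; the rotor does not turn), its upper 44 mm above the deck, neighbours 50 mm apart or more. Not every tube is there
- tube2_mid (a point): centre (half-way up) of sample tube 2: white, 16 mm thick, 104 mm long, green cap 17.6 mm thick, 22 mm tall, 20 g; z runs from bottom to cap. It stands loose and upright in a 50 mm deep well of the rotor (six wells on a 50 mm radius about the bowl's centre; the rotor does not turn), its upper 44 mm above the deck, neighbours 50 mm apart or more. Not every tube is there
- tube3_mid (a point): centre (half-way up) of sample tube 3: white, 16 mm thick, 104 mm long, orange cap 17.6 mm thick, 22 mm tall, 20 g; z runs from bottom to cap. It stands loose and upright in a 50 mm deep well of the rotor (six wells on a 50 mm radius about the bowl's centre; the rotor does not turn), its upper 44 mm above the deck, neighbours 50 mm apart or more. Not every tube is there
- tube4_mid (a point): centre (half-way up) of sample tube 4: white, 16 mm thick, 104 mm long, red cap 17.6 mm thick, 22 mm tall, 20 g; z runs from bottom to cap. It stands loose and upright in a 50 mm deep well of the rotor (six wells on a 50 mm radius about the bowl's centre; the rotor does not turn), its upper 44 mm above the deck, neighbours 50 mm apart or more. Not every tube is there
- tube5_mid (a point): centre (half-way up) of sample tube 5: white, 16 mm thick, 104 mm long, blue cap 17.6 mm thick, 22 mm tall, 20 g; z runs from bottom to cap. It stands loose and upright in a 50 mm deep well of the rotor (six wells on a 50 mm radius about the bowl's centre; the rotor does not turn), its upper 44 mm above the deck, neighbours 50 mm apart or more. Not every tube is there
- flask: steel vacuum flask 74 mm thick, 165 mm tall; origin at the centre of its underside; not part of the job, to be left where it stands
- beaker: glass beaker 72 mm wide, 85 mm tall; origin at the centre of its underside; not part of the job, to be left where it stands
- bottle: clear bottle with a blue cap, 60 mm thick, 160 mm tall; origin at the centre of its underside; not part of the job, to be left where it stands
- goggles: safety goggles with blue frame, 150 mm wide, 60 mm tall; origin at the centre of its underside; not part of the job, to be left where it stands

How it is judged:
On the way, in this order (a step that is already met when the one before it is completed fails the run):
1. the lid lock is tripped with the rod: the lid springs ajar (over 0.04 rad) while the rod's tip is more than 25 mm down the release hole (z of rod_tip in the frame of access below -0.025 m and horizontal distance between rod_tip and access below 0.012 m and value of joint lid above 0.04 rad), for 0.1 s.
2. the lid is opened beyond 1.3 rad (value of joint lid above 1.3 rad), for 0.2 s.
3. every tube present stands all the way down in a hole of the rack (z of tube0_mid in the frame of rack_mid between -0.016 and -0.002 m and y of tube0_mid in the frame of rack_mid between -0.014 and 0.014 m and x of tube0_mid in the frame of rack_mid between -0.095 and 0.095 m and angle between each of tube0_mid, tube1_mid, tube2_mid, tube3_mid, tube4_mid, tube5_mid's own z axis and vertical below 0.2 rad and z of tube1_mid in the frame of rack_mid between -0.016 and -0.002 m and y of tube1_mid in the frame of rack_mid between -0.014 and 0.014 m and x of tube1_mid in the frame of rack_mid between -0.095 and 0.095 m and z of tube2_mid in the frame of rack_mid between -0.016 and -0.002 m and y of tube2_mid in the frame of rack_mid between -0.014 and 0.014 m and x of tube2_mid in the frame of rack_mid between -0.095 and 0.095 m and z of tube3_mid in the frame of rack_mid between -0.016 and -0.002 m and y of tube3_mid in the frame of rack_mid between -0.014 and 0.014 m and x of tube3_mid in the frame of rack_mid between -0.095 and 0.095 m and z of tube4_mid in the frame of rack_mid between -0.016 and -0.002 m and y of tube4_mid in the frame of rack_mid between -0.014 and 0.014 m and x of tube4_mid in the frame of rack_mid between -0.095 and 0.095 m and z of tube5_mid in the frame of rack_mid between -0.016 and -0.002 m and y of tube5_mid in the frame of rack_mid between -0.014 and 0.014 m and x of tube5_mid in the frame of rack_mid between -0.095 and 0.095 m and angle between rack_mid's own z axis and vertical below 0.1 rad), for 0.2 s.
At the end, for the whole second after the job is handed in: the lid is shut and locked (within 0.03 rad of closed and staying there), every tube present stands upright (within 0.2 rad) and fully down in a hole of the rack, the rod stands in its stand with its tip more than 55 mm below the stand's top, and all is at rest (all of step 3 and value of joint lid below 0.03 rad and z of rod_tip in the frame of stand_top below -0.055 m and horizontal distance between rod_tip and stand_top below 0.012 m and angle between rod_grip's own z axis and vertical below 0.15 rad and linear speed of each of tube0, tube1, tube2, tube3, tube4, tube5, rod below 0.03 m/s); the robot touches nothing.
It fails at once if a tube is tipped more than 0.6 rad (35 degrees) from upright (angle between any of tube0_mid, tube1_mid, tube2_mid, tube3_mid, tube4_mid, tube5_mid's own z axis and vertical above 0.6 rad).
It fails at once if a bystander (flask, beaker, bottle, goggles) is moved more than 30 mm (distance of any of flask, beaker, bottle, goggles from where it was at the start of the episode above 0.03 m).
Of tube0, tube1, tube2, tube3, tube4, tube5 only 3 to 5 are there at a start; the rules pass over those that are not, and their reading is None.
At some moment in a run one of rack, stand may be knocked a few centimetres aside while the robot is not near it.
It also fails if it takes over 210 s, if anything falls off the work surface, if the arm or the gripper's body presses on something with over 40 N, if the wrist force passes 120 N, or if a joint passes its speed limit or range.

## Robot

A 6-joint arm with a two-finger parallel gripper is mounted at the origin on the work surface. World frame = base frame: x ahead of the robot, y to its left, z up, the work surface at z = 0. Lengths are in m, angles in rad, forces in N, time in s.
With the tool pointing down it reaches from about 0.325 to 0.925 m from the base axis. Payload 3.1 kg.
Tool frame: the origin (TCP) lies midway between the tips of the shut fingers; the grasp point (between the pads) lies 19 mm behind it; z points along the fingers, y is the direction in which the jaws open and shut (so a half turn about z gives the same grasp; the last joint's range is limited). The gripper opens to 85 mm and grips with 20 to 120 N. Pads are 22 mm wide; open, the fingers measure 114 mm over their backs; the gripper's body (76 mm by 85 mm) begins 54 mm behind the grasp point. The pads swing forward as they close: fully open they stand 13 mm farther back than shut.
Start: joints at [1.04, 0.217, 1.613, -0, 1.311, -0.112], TCP at [0.254, 0.571, 0.231] pointing down, gripper open.
Joint ranges: [-2.75, 2.75], [-0.78, 2.1], [0.31, 2.55], [-1.13, 4.27], [0.13, 2.63], [-2.58, 2.58]. Speed limits (rad/s): [2.79, 2.79, 3.14, 3.14, 3.14, 3.14].

## Interface

Orientations are given as a unit quaternion [w, x, y, z].
In Python, from rig import monitor, optics, workorder gives the robot as it stands. The module is installed in compiled form; this text tells all that it offers.
- The arm moves only by the tool drive_tool, never from a script. Its argument "motion" is a list of rows, each an object of numbers: "tx", "ty", "tz": the shift along the tool's x, y, z in mm; "ax", "ay", "az": the turn, a rotation vector about the tool's x, y, z in rad; "gripper": the opening, from 0 (shut) to 1 (fully open). A call has 1 to 5 rows; each row shifts and turns the commanded pose from where the row before left it, along the tool's axes as they then stand; what a row does not reach is not made up. A row lasts 1/8 s, in which the tool goes at most 62.5 mm and 10.7 degrees, less where a joint would pass 70% of its speed; a pose out of reach is approached as far as the arm can. A call is refused whole if a number of a shift passes 62.5 or a number of a turn 0.188, either way. A call with a gripper value outside its range is refused whole. The fingers move at their own pace and stop on an object; the grip force is fixed at half the most. Time passes only in rows, so rows that do not move let the fingers close. It gives the time, the measured TCP pose, the force and the opening at its end, in the units of the state.
- monitor.get_state(): the state, without advancing time (a new reading comes with each control period).
- optics.camera(name): name is "scene" or "top"; returns a dict with "color" (384x512x3 uint8, red, green, blue), "mtx" (3x3 intrinsics, pixels), "T" (4x4, takes a point from camera to world coordinates). Camera axes: x right, y down, z forward; pixel columns grow to the right and rows downward; lengths in m; the calibration is good to about 2 mm. A picture is of the moment at which its call begins. There is no depth.
- workorder.job_done(): hands the job in, once; it reports no verdict.
The state is a dict: "time_s": time; "qpos": joint angles; "dq": joint speeds; "joint_torque": joint torques, N m; "eef_pos": TCP position; "tcp_rot": TCP orientation; "wrist_force": force on the tool from outside, world axes, zero at the start; "wrist_torque": the same for the moment, N m; "width": finger opening in m.
Only numpy, scipy, OpenCV 4.12 (cv2) and the standard library are available. Lean on these libraries where they do the work, as an engineer would, in place of code of your own. Each camera call takes 0.05 s, during which the arm holds its last target.

## Working session

There is one attempt and no reset: what is moved stays moved. The work goes in short steps, Python scripts to look and compute and a tool call to move; the robot and the scene stay as the last step left them, time stands still between calls to the robot, and variables do not carry over. Pictures are saved under pics/ and viewed, and the job is handed in when it is done.

Besides the shell and the picture viewer there is one more tool, called after "Call:" as name(argument=value, ...) on one line, values as JSON. drive_tool: Moves the arm, as the interface text tells. Its arguments: {"type":"object","properties":{"motion":{"type":"array","items":{"type":"object","properties":{"tx":{"type":"number"},"ty":{"type":"number"},"tz":{"type":"number"},"ax":{"type":"number"},"ay":{"type":"number"},"az":{"type":"number"},"gripper":{"type":"number"}}}}},"required":["motion"]}

```bash
mkdir -p pics
cat > h.py <<'E'
import numpy as np, cv2, json
from rig import monitor, optics, workorder
def snap(tag, names=("scene","top")):
    d={}
    for n in names:
        c=optics.camera(n); d[n]=c
        cv2.imwrite(f"pics/{tag}_{n}.png", c["color"][:,:,::-1])
        np.savez(f"pics/{tag}_{n}.npz", **c)
    return d
def load(tag,n): return np.load(f"pics/{tag}_{n}.npz")
def crop(tag,n,u0,v0,u1,v1,s,out):
    im=cv2.imread(f"pics/{tag}_{n}.png")[v0:v1,u0:u1]
    im=cv2.resize(im,None,fx=s,fy=s,interpolation=cv2.INTER_CUBIC)
    cv2.imwrite(f"pics/{out}.png",im)
def pt(c,u,v,z):
    K=c["mtx"];T=c["T"]
    d=T[:3,:3]@np.linalg.inv(K)@np.array([u,v,1.]);o=T[:3,3]
    return o+d*(z-o[2])/d[2]
def proj(c,p):
    K=c["mtx"];T=c["T"]
    q=T[:3,:3].T@(np.asarray(p)-T[:3,3]); q=K@q; return q[:2]/q[2]
E
python3 - <<'E'
from h import *
d=snap("a")
for n in d: print(n,d[n]["mtx"],d[n]["T"])
s=monitor.get_state(); print(s)
E
```

```text
scene [[472.08405213   0.         261.7032911 ]
 [  0.         472.08405213 197.12639091]
 [  0.           0.           1.        ]] [[-0.80162979  0.37302964 -0.46716011  1.20306583]
 [ 0.59768896  0.51650145 -0.61318362  0.95519409]
 [ 0.0125532  -0.7707627  -0.63699865  1.05875424]
 [ 0.          0.          0.          1.        ]]
top [[439.01800908   0.         255.47603053]
 [  0.         439.01800908 198.83802773]
 [  0.           0.           1.        ]] [[ 0.01430063 -0.99484044  0.10043901  0.35307823]
 [-0.999859   -0.01511194 -0.00732142  0.07104024]
 [ 0.00880147 -0.10032015 -0.99491628  1.63250743]
 [ 0.          0.          0.          1.        ]]
{'time_s': 0.1, 'qpos': array([ 1.03979098e+00,  2.17716266e-01,  1.61477557e+00, -3.79923012e-05,
        1.31130365e+00, -1.12216540e-01]), 'dq': array([-1.31833282e-03, -6.73473553e-04, -3.64612981e-03,  1.24688177e-03,
        2.77959135e-03,  8.51252055e-05]), 'joint_torque': array([-1.03374634e-03, -3.98076510e+01, -3.04969096e+01, -1.98396292e-04,
        4.22040219e-03,  3.14704141e-05]), 'eef_pos': array([0.25378311, 0.57035013, 0.23007457]), 'tcp_rot': array([-3.30739069e-04,  2.07862654e-01,  9.78157402e-01, -1.05074641e-03]), 'wrist_force': array([0.60962658, 0.19649172, 0.63881647]), 'wrist_torque': array([ 0.03911482, -0.00931558,  0.02362385]), 'width': 0.08528925457494552}
```

View pics/a_scene.png

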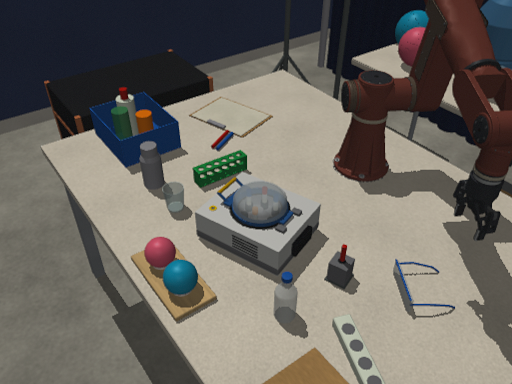

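View pics/a_top.png

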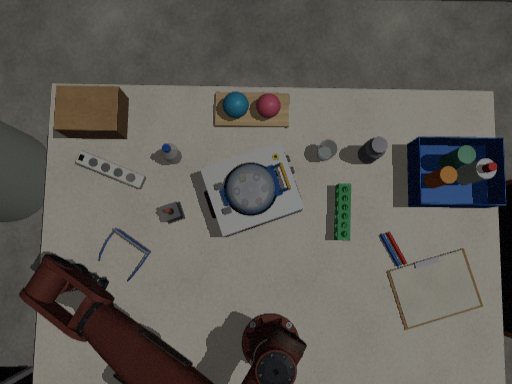

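The scene view shows the centrifuge at about (260,215), its handle and yellow ring at (228,186)/(212,208), the rod and stand at (342,265), and the rack at (220,168). In the top view the stand is at (172,211), the rack at (343,212) and the ring near (276,157). I'll enlarge these.

Run:
```python
from h import *
crop("a","top",190,140,360,250,4.6,"a1")
crop("a","top",130,180,220,240,8,"a2")
crop("a","scene",180,140,330,275,5,"a3")
crop("a","scene",310,230,370,300,8,"a4")
```

```text
(no output)
```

View pics/a1.png

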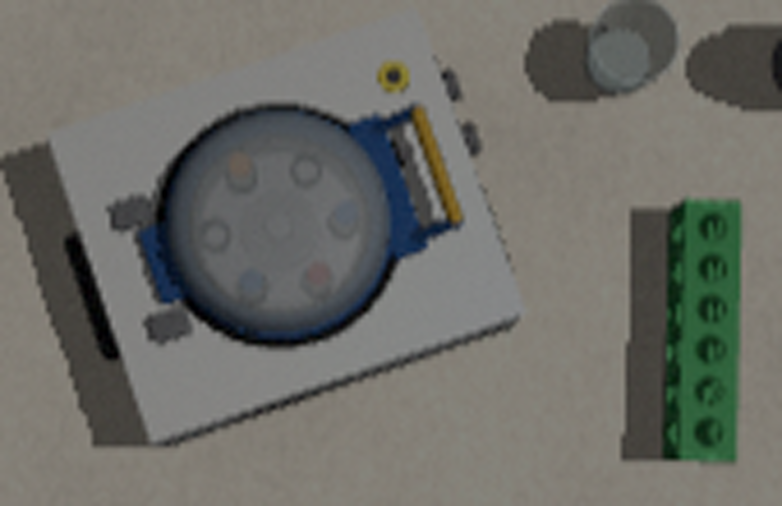

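View pics/a2.png

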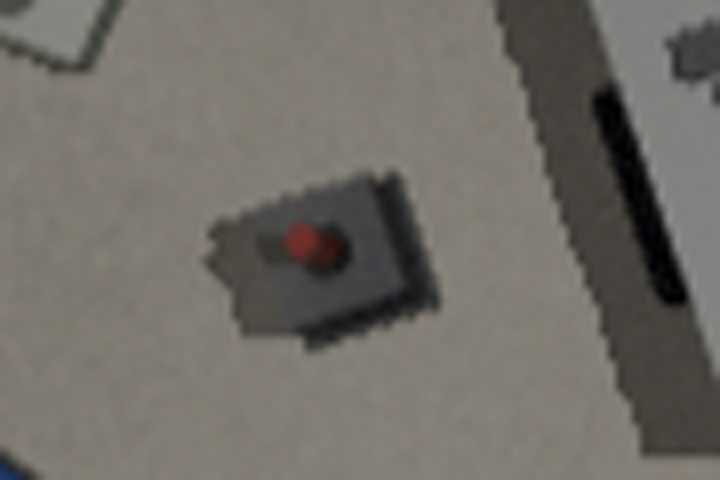

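View pics/a3.png

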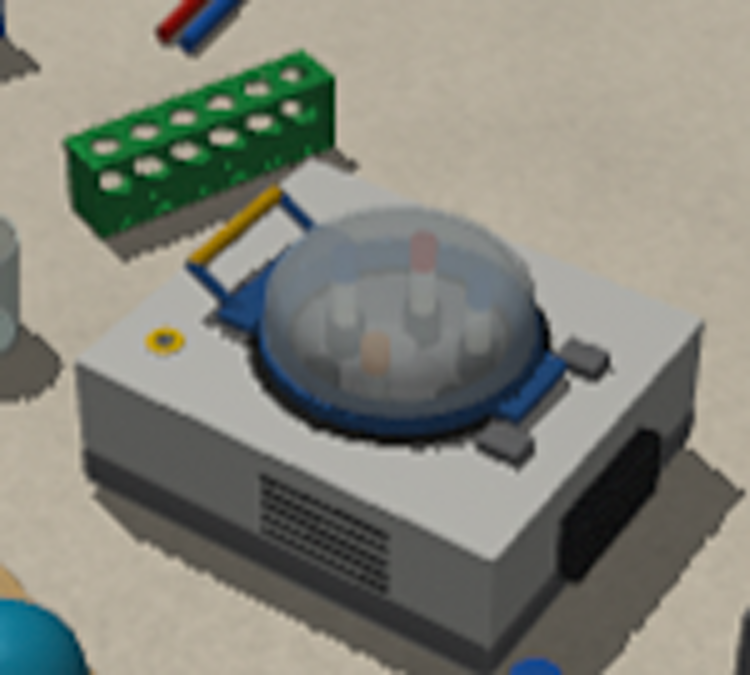

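View pics/a4.png

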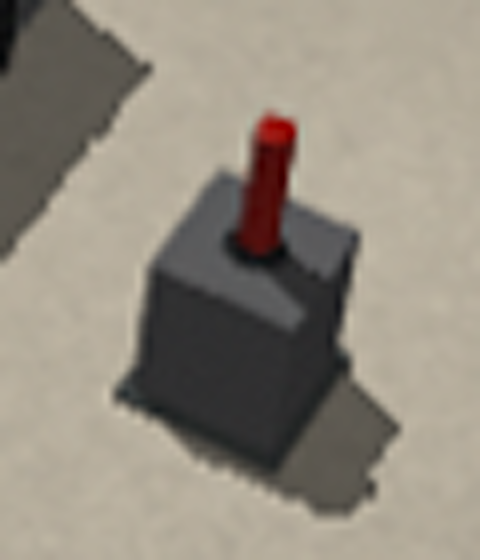

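Run:
```python
from h import *
np.set_printoptions(precision=4,suppress=True)
t=load("a","top");s=load("a","scene")
def f(c,U,V,sc,ou,ov,z): return pt(c,(U+.5)/sc-.5+ou,(V+.5)/sc-.5+ov,z)
A=lambda U,V,z:f(t,U,V,4.6,190,140,z)
B=lambda U,V,z:f(s,U,V,5,180,140,z)
print("handle",A(418,110,.149),A(457,220,.149),"|",B(280,189,.149),B(193,260,.149))
print("access",A(394,76,.11),B(165,341,.11))
h=[A(713,227,.065),A(713,268,.065),A(713,309,.065),A(711,350,.065),A(709,391,.065),A(709,432,.065)]
print("rack",np.array(h))
h=[B(u,v,.065) for u,v in [(105,147),(146,132),(183,117),(219,103),(257,89),(294,75)]]
print("rackS",np.array(h))
print("rod",f(t,302,241,8,130,180,.133),f(s,277,129,8,310,230,.133))
print("collar",f(t,330,252,8,130,180,.077),f(s,257,248,8,310,230,.077))
print("standtop corners",[f(s,u,v,8,310,230,.072) for u,v in [(225,172),(358,234),(298,330),(152,266)]])
print("deck",[B(u,v,.11) for u,v in [(81,364),(490,560),(702,324),(312,160)]])
print("deckT",[A(u,v,.11) for u,v in [(430,12),(520,316),(148,442),(52,142)]])
print("wells",[A(u,v,.154) for u,v in [(240,165),(345,217),(317,278),(252,288)]])
```

```text
handle [ 0.6257 -0.0238  0.149 ] [ 0.5436 -0.0534  0.149 ] | [ 0.5443 -0.0482  0.149 ] [ 0.628  -0.0199  0.149 ]
access [ 0.659  -0.0077  0.11  ] [ 0.66   -0.0051  0.11  ]
rack [[ 0.552  -0.2611  0.065 ]
 [ 0.5197 -0.2609  0.065 ]
 [ 0.4875 -0.2607  0.065 ]
 [ 0.4555 -0.259   0.065 ]
 [ 0.4236 -0.2572  0.065 ]
 [ 0.3918 -0.2571  0.065 ]]
rackS [[ 0.5565 -0.2542  0.065 ]
 [ 0.5233 -0.2527  0.065 ]
 [ 0.4919 -0.2529  0.065 ]
 [ 0.4612 -0.2525  0.065 ]
 [ 0.4288 -0.2511  0.065 ]
 [ 0.3964 -0.2502  0.065 ]]
rod [0.4626 0.3608 0.133 ] [0.4656 0.3645 0.133 ]
collar [0.462  0.3591 0.077 ] [0.4681 0.3669 0.077 ]
standtop corners [array([0.4476, 0.3302, 0.072 ]), array([0.4305, 0.3802, 0.072 ]), array([0.4798, 0.4   , 0.072 ]), array([0.5003, 0.3483, 0.072 ])]
deck [array([ 0.7125, -0.0168,  0.11  ]), array([0.6131, 0.2576, 0.11  ]), array([0.3817, 0.1763, 0.11  ]), array([ 0.4804, -0.1054,  0.11  ])]
deckT [array([ 0.7093, -0.0348,  0.11  ]), array([ 0.4762, -0.1049,  0.11  ]), array([0.3771, 0.1744, 0.11  ]), array([0.6038, 0.2525, 0.11  ])]
wells [array([0.5815, 0.1079, 0.154 ]), array([0.5439, 0.0297, 0.154 ]), array([0.4984, 0.0498, 0.154 ]), array([0.4903, 0.0975, 0.154 ])]
```

```bash
cat >> h.py <<'E'
from scipy.spatial.transform import Rotation as Ro
def go(x,y,z,yaw=None):
    """print tool-frame shift to reach xyz; yaw = world angle of tool y (mod pi)"""
    s=monitor.get_state(); q=s["tcp_rot"]; R=Ro.from_quat([q[1],q[2],q[3],q[0]]).as_matrix()
    p=s["eef_pos"]; a=np.arctan2(R[1,1],R[0,1])
    print("t %.2f pos %s yawy %.3f  tilt %s w %.4f F %s"%(s["time_s"],np.round(p,4),a,np.round(R[:2,2],4),s["width"],np.round(s["wrist_force"],1)))
    if yaw is not None:
        d=(yaw-a+np.pi/2)%np.pi-np.pi/2
        print("az total %.4f"%(-d))
        R=R@Ro.from_rotvec([0,0,-d]).as_matrix()
    print("after turn shift mm", np.round(1000*R.T@(np.array([x,y,z])-p),1))
E
python3 - <<'E'
from h import *
go(.465,.363,.2,1.921)
E
```

```text
t 0.10 pos [0.2538 0.5704 0.2301] yawy 1.152  tilt [-0.0011 -0.0019] w 0.0853 F [0.6 0.2 0.6]
az total -0.7690
after turn shift mm [-127.3 -267.2   30.2]
```

Call:
drive_tool(motion=[{"az":-0.154},{"az":-0.154},{"az":-0.154},{"az":-0.154},{"az":-0.154}])

```text
validation failed for argument at $.mo...
```

Run:
```python
from h import *
go(.465,.363,.2)
```

```text
t 0.10 pos [0.2538 0.5704 0.2301] yawy 1.152  tilt [-0.0011 -0.0019] w 0.0853 F [0.6 0.2 0.6]
after turn shift mm [-277.3 -103.5   30.2]
```

Call:
drive_tool(motion=[{"tx":0,"ty":0,"tz":0,"ax":0,"ay":0,"az":-0.154,"gripper":1},{"tx":0,"ty":0,"tz":0,"ax":0,"ay":0,"az":-0.154,"gripper":1},{"tx":0,"ty":0,"tz":0,"ax":0,"ay":0,"az":-0.154,"gripper":1},{"tx":0,"ty":0,"tz":0,"ax":0,"ay":0,"az":-0.154,"gripper":1},{"tx":0,"ty":0,"tz":0,"ax":0,"ay":0,"az":-0.154,"gripper":1}])

```text
time_s: 0.72
eef_pos: [0.2539, 0.5706, 0.2305]
tcp_rot: [-0.0, -0.177, 0.984, -0.001]
wrist_force: [0.1, -0.8, -0.7]
width: 0.0858
```

Call:
drive_tool(motion=[{"tx":-25.4,"ty":-53.4,"tz":0,"ax":0,"ay":0,"az":0,"gripper":1},{"tx":-25.4,"ty":-53.4,"tz":0,"ax":0,"ay":0,"az":0,"gripper":1},{"tx":-25.4,"ty":-53.4,"tz":0,"ax":0,"ay":0,"az":0,"gripper":1},{"tx":-25.4,"ty":-53.4,"tz":0,"ax":0,"ay":0,"az":0,"gripper":1},{"tx":-25.4,"ty":-53.4,"tz":0,"ax":0,"ay":0,"az":0,"gripper":1}])

```text
time_s: 1.35
eef_pos: [0.466, 0.3624, 0.2308]
tcp_rot: [-0.0, -0.175, 0.985, -0.0]
wrist_force: [0.7, 0.7, -0.1]
width: 0.0856
```

Run:
```python
from h import *
go(.465,.363,.2,1.921)
snap("b"); crop("b","scene",290,160,390,300,4.2,"b1"); crop("b","top",120,150,240,260,5,"b2")
for n in("scene","top"): print(n,proj(load("b",n),monitor.get_state()["eef_pos"]))
```

```text
t 1.35 pos [0.466  0.3624 0.2308] yawy 1.922  tilt [-0.0006 -0.0003] w 0.0856 F [ 0.7  0.7 -0.1]
az total 0.0011
after turn shift mm [ 0.7  1.  30.8]
scene [346.58436026 218.78219409]
top [161.91261335 205.40251351]
```

View pics/b1.png

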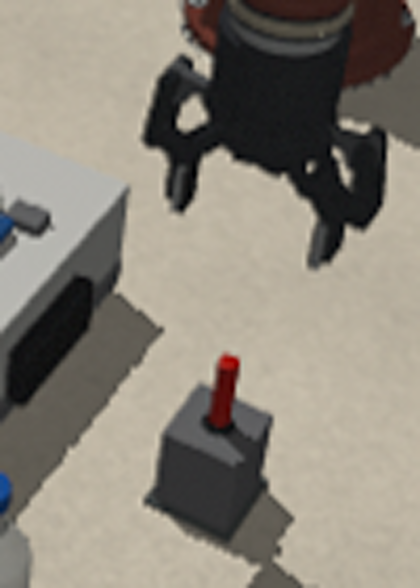

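View pics/b2.png

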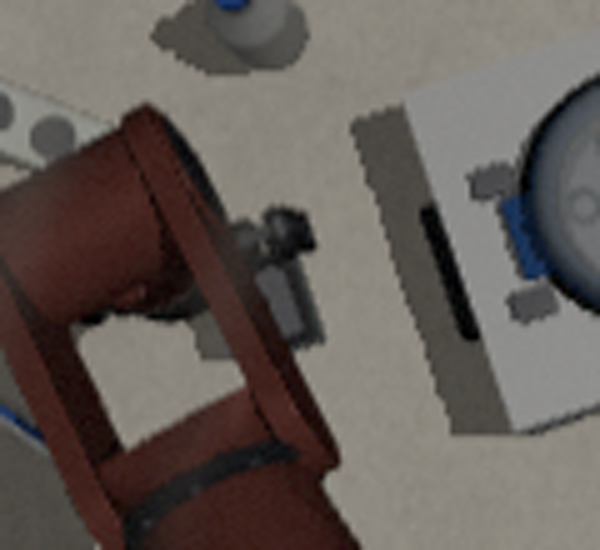

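Call:
drive_tool(motion=[{"tx":0,"ty":0,"tz":40,"ax":0,"ay":0,"az":0,"gripper":1},{"tx":0,"ty":0,"tz":40,"ax":0,"ay":0,"az":0,"gripper":1},{"tx":0,"ty":0,"tz":30,"ax":0,"ay":0,"az":0,"gripper":0.7},{"tx":0,"ty":0,"tz":24,"ax":0,"ay":0,"az":0,"gripper":0.5},{"tx":0,"ty":0,"tz":0,"ax":0,"ay":0,"az":0,"gripper":0.5}])

```text
time_s: 2.08
eef_pos: [0.4624, 0.3631, 0.0942]
tcp_rot: [-0.003, -0.175, 0.985, -0.001]
wrist_force: [-0.7, -0.4, 0.7]
width: 0.0425
```

Run:
```python
from h import *
go(.465,.363,.097)
snap("c"); crop("c","scene",290,160,390,300,5,"c1")
```

```text
t 2.08 pos [0.4624 0.3631 0.0942] yawy 1.923  tilt [-0.006  -0.0033] w 0.0425 F [-0.7 -0.4  0.7]
after turn shift mm [-2.4 -1.  -2.8]
```

View pics/c1.png

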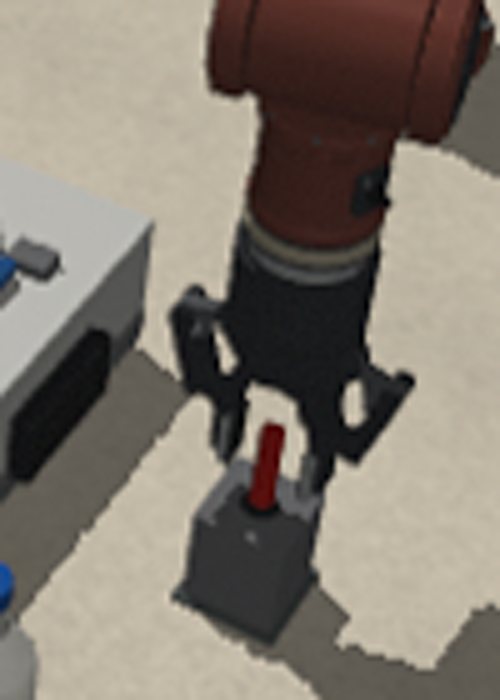

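Call:
drive_tool(motion=[{"tx":-1.5,"ty":0,"tz":0,"ax":0,"ay":0,"az":0,"gripper":0.5},{"tx":0,"ty":0,"tz":0,"ax":0,"ay":0,"az":0,"gripper":0},{"tx":0,"ty":0,"tz":0,"ax":0,"ay":0,"az":0,"gripper":0},{"tx":0,"ty":0,"tz":0,"ax":0,"ay":0,"az":0,"gripper":0},{"tx":0,"ty":0,"tz":0,"ax":0,"ay":0,"az":0,"gripper":0}])

```text
time_s: 2.8
eef_pos: [0.4674, 0.365, 0.0984]
tcp_rot: [0.001, -0.175, 0.985, 0.0]
wrist_force: [0.0, 0.1, 5.1]
width: 0.0136
```

Call:
drive_tool(motion=[{"tx":0,"ty":0,"tz":-15,"ax":0,"ay":0,"az":0,"gripper":0},{"tx":0,"ty":0,"tz":-30,"ax":0,"ay":0,"az":0,"gripper":0},{"tx":0,"ty":0,"tz":-40,"ax":0,"ay":0,"az":0,"gripper":0},{"tx":0,"ty":0,"tz":-40,"ax":0,"ay":0,"az":0,"gripper":0},{"tx":0,"ty":0,"tz":-20,"ax":0,"ay":0,"az":0,"gripper":0}])

```text
time_s: 3.42
eef_pos: [0.4675, 0.365, 0.2453]
tcp_rot: [0.002, -0.175, 0.985, 0.001]
wrist_force: [-1.0, -0.5, -0.4]
width: 0.0129
```

Run:
```python
from h import *
go(.6595,-.0064,.24)
snap("d"); crop("d","scene",270,130,390,300,4.5,"d1");crop("d","top",120,150,240,260,5,"d2")
```

```text
t 3.42 pos [0.4675 0.365  0.2453] yawy 1.922  tilt [0.0034 0.002 ] w 0.0129 F [-1.  -0.5 -0.4]
after turn shift mm [ -52.4 -414.8    5.3]
```

View pics/d1.png

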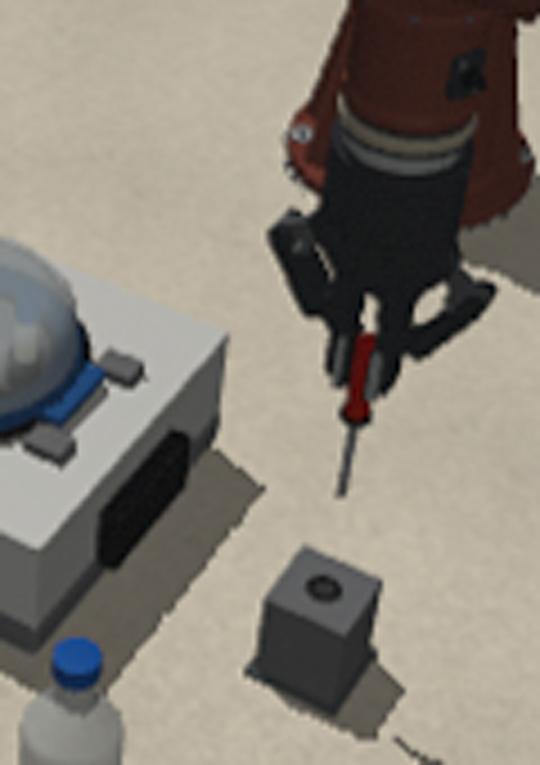

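View pics/d2.png

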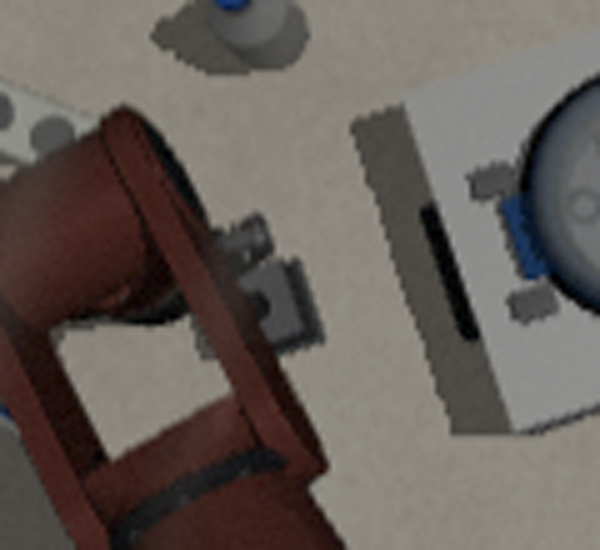

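Run:
```python
from h import *
s=load("d","scene")
p=np.array([.4675,.365,.2453])
for dz in(-.09,.036): print(proj(s,p+[0,0,dz]))
for e in ([.005,0,0],[0,.005,0],[0,0,.005]): print(proj(s,p+[0,0,-.09]+e))
print([pt(s,270+324/4.5-.4,130+589/4.5-.4,.072)])
```

```text
[344.82605685 240.2893618 ]
[351.00403745 204.99291259]
[343.49811336 241.05681019]
[346.1294215  241.34690443]
[345.05642734 238.97319381]
[array([0.46431153, 0.36352891, 0.072     ])]
```

Call:
drive_tool(motion=[{"tx":0,"ty":0,"tz":-50,"ax":0,"ay":0,"az":0,"gripper":0},{"tx":-6,"ty":-50,"tz":-10,"ax":0,"ay":0,"az":0,"gripper":0},{"tx":-6,"ty":-50,"tz":0,"ax":0,"ay":0,"az":0,"gripper":0},{"tx":-6,"ty":-50,"tz":0,"ax":0,"ay":0,"az":0,"gripper":0},{"tx":-6,"ty":-50,"tz":0,"ax":0,"ay":0,"az":0,"gripper":0}])

```text
time_s: 4.15
eef_pos: [0.5574, 0.1833, 0.2994]
tcp_rot: [-0.002, -0.175, 0.985, -0.0]
wrist_force: [-0.1, 0.1, -0.4]
width: 0.0131
```

Call:
drive_tool(motion=[{"tx":-6,"ty":-50,"tz":0,"ax":0,"ay":0,"az":0,"gripper":0},{"tx":-6,"ty":-50,"tz":0,"ax":0,"ay":0,"az":0,"gripper":0},{"tx":-6,"ty":-50,"tz":0,"ax":0,"ay":0,"az":0,"gripper":0},{"tx":-6,"ty":-40,"tz":0,"ax":0,"ay":0,"az":0,"gripper":0},{"tx":-4,"ty":-25,"tz":10,"ax":0,"ay":0,"az":0,"gripper":0}])

```text
time_s: 4.78
eef_pos: [0.6585, -0.0091, 0.2902]
tcp_rot: [-0.001, -0.174, 0.985, 0.0]
wrist_force: [-0.5, 0.5, -0.8]
width: 0.0132
```

Run:
```python
from h import *
go(.6595,-.0064,.235)
```

```text
t 4.78 pos [ 0.6585 -0.0091  0.2902] yawy 1.920  tilt [-0.0021  0.0002] w 0.0132 F [-0.5  0.5 -0.8]
after turn shift mm [-2.   2.2 55.2]
```

Drop to the tip just above the deck (tip ≈ 0.125 → TCP 0.215).

Call:
drive_tool(motion=[{"tx":-1,"ty":1,"tz":30,"ax":0,"ay":0,"az":0,"gripper":0},{"tx":-1,"ty":1,"tz":30,"ax":0,"ay":0,"az":0,"gripper":0},{"tx":0,"ty":0,"tz":14,"ax":0,"ay":0,"az":0,"gripper":0},{"tx":0,"ty":0,"tz":0,"ax":0,"ay":0,"az":0,"gripper":0},{"tx":0,"ty":0,"tz":0,"ax":0,"ay":0,"az":0,"gripper":0}])

```text
time_s: 5.4
eef_pos: [0.6602, -0.0045, 0.2195]
tcp_rot: [0.001, -0.175, 0.985, -0.0]
wrist_force: [0.1, -0.3, -0.8]
width: 0.0133
```

Run:
```python
from h import *
go(.6595,-.0064,.215)
snap("e"); crop("e","scene",170,140,270,230,7,"e1");crop("e","top",240,120,330,200,8,"e2")
p=monitor.get_state()["eef_pos"]-[0,0,.09]
for n in("scene","top"):
  c=load("e",n);print(n,proj(c,p),proj(c,[.6595,-.0064,.11]))
```

```text
t 5.40 pos [ 0.6602 -0.0045  0.2195] yawy 1.922  tilt [ 0.0019 -0.0002] w 0.0133 F [ 0.1 -0.3 -0.8]
after turn shift mm [ 1.3 -1.6  4.5]
scene [212.1621038  202.88259911] [212.50165894 207.50545842]
top [274.70919938 154.52909297] [274.90133714 155.98081732]
```

View pics/e1.png

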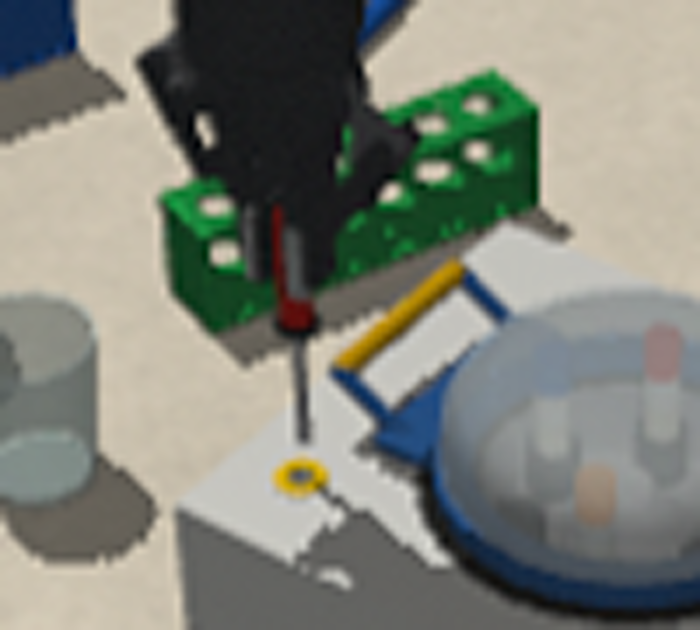

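View pics/e2.png

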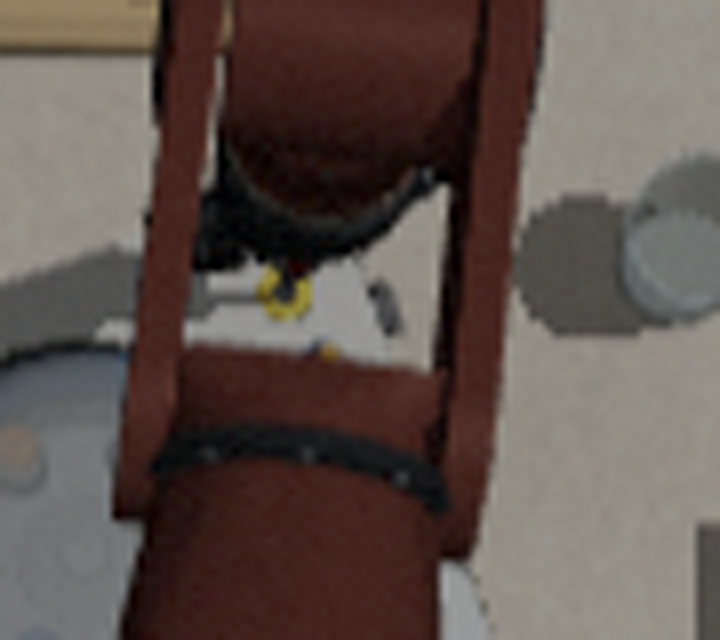

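```bash
python3 - <<'E'
from h import *
s=load("e","scene");t=load("e","top")
f=lambda c,U,V,sc,ou,ov,z: pt(c,(U+.5)/sc-.5+ou,(V+.5)/sc-.5+ov,z)
for z in (.127,.1295,.132): print(f(s,304,441,7,170,140,z),f(s,301,477,7,170,140,.11))
print(f(t,287,292,8,240,120,.11))
for z in (.1295,.185): print(proj(t,[.6602,-.0045,z]))
E
cd pics; python3 -c "
import cv2
for n,b in(('e_scene',(200,185,230,220)),('e_top',(265,140,290,170))):
  i=cv2.imread(n+'.png')[b[1]:b[3],b[0]:b[2]]
  cv2.imwrite(n+'z.png',cv2.resize(i,None,fx=16,fy=16,interpolation=0))"
```

```text
[ 0.65575275 -0.00780762  0.127     ] [ 0.6598485  -0.00544416  0.11      ]
[ 0.65722125 -0.00522377  0.1295    ] [ 0.6598485  -0.00544416  0.11      ]
[ 0.65868975 -0.00263993  0.132     ] [ 0.6598485  -0.00544416  0.11      ]
[ 0.65923836 -0.00829167  0.11      ]
[274.65342661 154.66679311]
[275.51876443 151.34825457]
```

View pics/e_scenez.png

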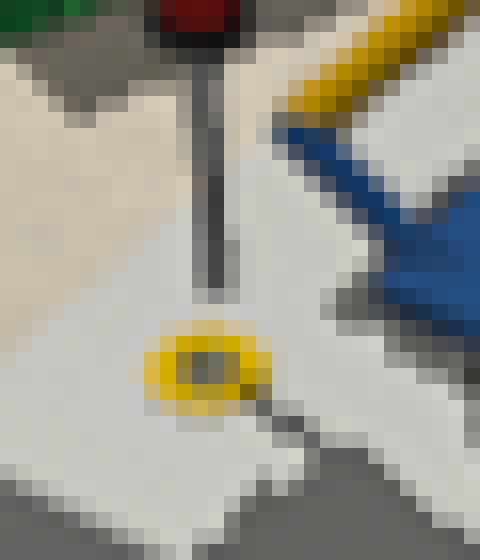

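View pics/e_topz.png

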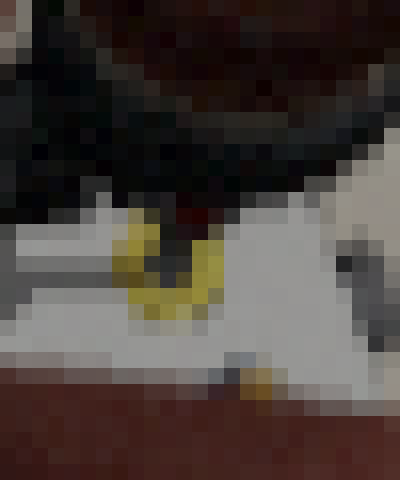

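Call:
drive_tool(motion=[{"tx":-1.8,"ty":-1.6,"tz":0,"ax":0,"ay":0,"az":0,"gripper":0},{"tx":0,"ty":0,"tz":0,"ax":0,"ay":0,"az":0,"gripper":0},{"tx":0,"ty":0,"tz":10,"ax":0,"ay":0,"az":0,"gripper":0},{"tx":0,"ty":0,"tz":10,"ax":0,"ay":0,"az":0,"gripper":0},{"tx":0,"ty":0,"tz":8,"ax":0,"ay":0,"az":0,"gripper":0}])

```text
time_s: 6.12
eef_pos: [0.661, -0.0055, 0.1886]
tcp_rot: [-0.001, -0.175, 0.985, 0.0]
wrist_force: [0.1, -0.3, -1.7]
width: 0.0133
```

Run:
```python
from h import *
go(.6595,-.0064,.215)
snap("f"); crop("f","scene",170,140,270,230,7,"f1")
```

```text
t 6.12 pos [ 0.661  -0.0055  0.1886] yawy 1.922  tilt [-0.0019  0.0002] w 0.0133 F [ 0.1 -0.3 -1.7]
after turn shift mm [  1.8  -0.3 -26.4]
```

View pics/f1.png

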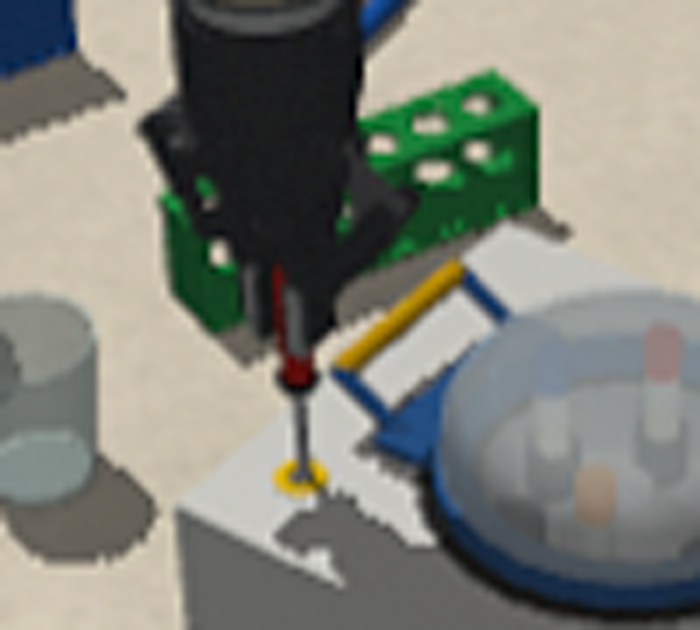

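Call:
drive_tool(motion=[{"tx":0,"ty":0,"tz":5,"ax":0,"ay":0,"az":0,"gripper":0},{"tx":0,"ty":0,"tz":5,"ax":0,"ay":0,"az":0,"gripper":0},{"tx":0,"ty":0,"tz":2,"ax":0,"ay":0,"az":0,"gripper":0}])

```text
time_s: 6.6
eef_pos: [0.6614, -0.0056, 0.1778]
tcp_rot: [-0.0, -0.175, 0.985, 0.0]
wrist_force: [0.4, -0.2, -0.5]
width: 0.0135
```

Call:
drive_tool(motion=[{"tx":0,"ty":0,"tz":6,"ax":0,"ay":0,"az":0,"gripper":0},{"tx":0,"ty":0,"tz":6,"ax":0,"ay":0,"az":0,"gripper":0},{"tx":0,"ty":0,"tz":4,"ax":0,"ay":0,"az":0,"gripper":0}])

```text
time_s: 6.98
eef_pos: [0.6623, -0.0056, 0.1629]
tcp_rot: [0.001, -0.175, 0.985, -0.0]
wrist_force: [-0.4, 0.9, 4.2]
width: 0.0131
```

Call:
drive_tool(motion=[{"tx":0,"ty":0,"tz":2,"ax":0,"ay":0,"az":0,"gripper":0},{"tx":0,"ty":0,"tz":1,"ax":0,"ay":0,"az":0,"gripper":0},{"tx":0,"ty":0,"tz":0,"ax":0,"ay":0,"az":0,"gripper":0}])

```text
time_s: 7.35
eef_pos: [0.662, -0.0057, 0.1596]
tcp_rot: [0.0, -0.175, 0.985, -0.0]
wrist_force: [0.8, -0.3, 4.1]
width: 0.0135
```

Run:
```python
from h import *
go(.6595,-.0064,.215)
snap("g"); crop("g","scene",170,140,320,260,5,"g1")
```

```text
t 7.35 pos [ 0.662  -0.0057  0.1596] yawy 1.922  tilt [ 0.0007 -0.0001] w 0.0135 F [ 0.8 -0.3  4.1]
after turn shift mm [  2.5   0.1 -55.4]
```

View pics/g1.png

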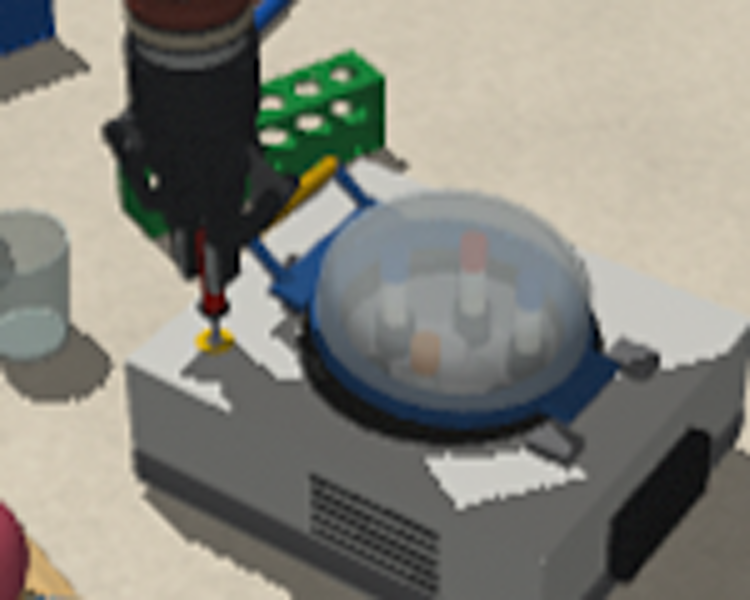

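The lid has tripped: its front is raised and the handle has lifted. Now I'll withdraw the rod and go back to the stand.

Call:
drive_tool(motion=[{"tx":0,"ty":0,"tz":-10,"ax":0,"ay":0,"az":0,"gripper":0},{"tx":0,"ty":0,"tz":-30,"ax":0,"ay":0,"az":0,"gripper":0},{"tx":0,"ty":0,"tz":-40,"ax":0,"ay":0,"az":0,"gripper":0},{"tx":0,"ty":0,"tz":-40,"ax":0,"ay":0,"az":0,"gripper":0},{"tx":0,"ty":0,"tz":-40,"ax":0,"ay":0,"az":0,"gripper":0}])

```text
time_s: 8.07
eef_pos: [0.6607, -0.0055, 0.3195]
tcp_rot: [-0.001, -0.175, 0.985, 0.0]
wrist_force: [0.5, -0.1, -0.6]
width: 0.0133
```

Run:
```python
from h import *
go(.4675,.365,.31)
snap("i",("scene","top")); crop("i","scene",310,220,400,310,7,"i1")
crop("i","top",130,180,220,240,8,"i2")
```

```text
t 8.07 pos [ 0.6607 -0.0055  0.3195] yawy 1.922  tilt [-0.0028  0.0003] w 0.0133 F [ 0.5 -0.1 -0.6]
after turn shift mm [ 53.9 414.3  10.2]
```

View pics/i1.png

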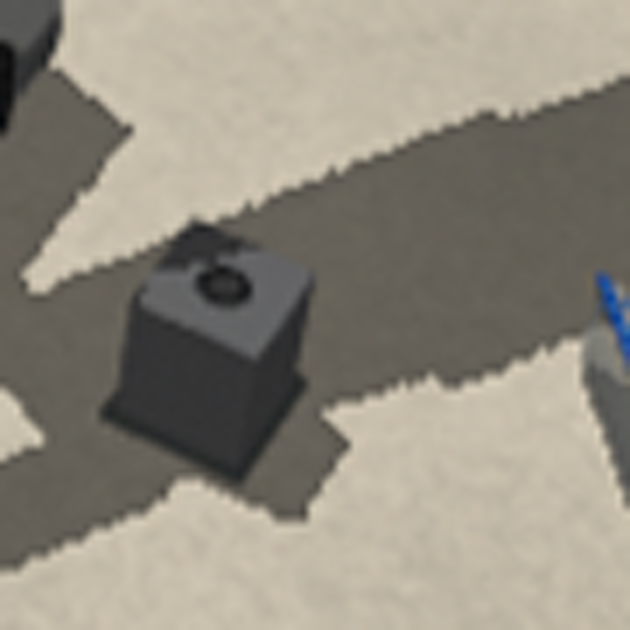

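View pics/i2.png

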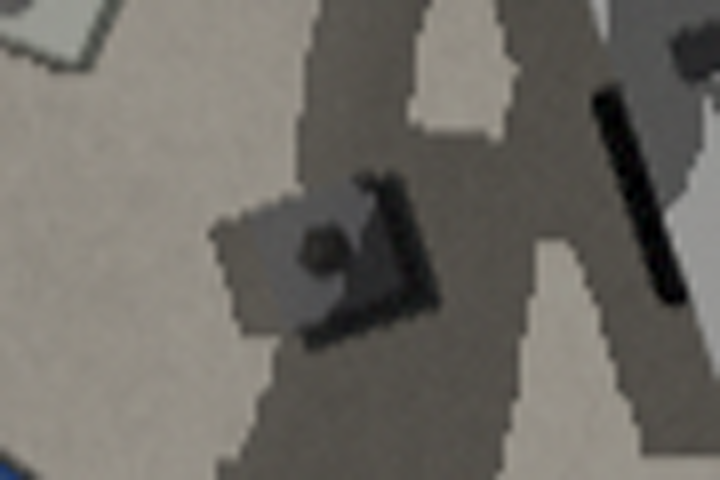

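View pics/i_scene.png

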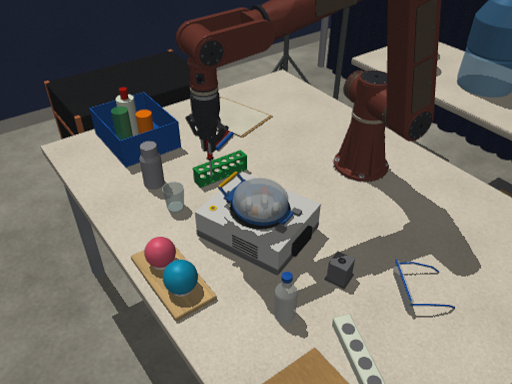

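Run:
```python
from h import *
s=load("i","scene");t=load("i","top")
f=lambda c,U,V,sc,ou,ov,z: pt(c,(U+.5)/sc-.5+ou,(V+.5)/sc-.5+ov,z)
print(f(s,224,286,7,310,220,.072),f(t,324,250,8,130,180,.072))
```

```text
[0.46421489 0.36331403 0.072     ] [0.46319809 0.36272021 0.072     ]
```

Call:
drive_tool(motion=[{"tx":6,"ty":50,"tz":0,"ax":0,"ay":0,"az":0,"gripper":0},{"tx":6,"ty":50,"tz":0,"ax":0,"ay":0,"az":0,"gripper":0},{"tx":6,"ty":50,"tz":0,"ax":0,"ay":0,"az":0,"gripper":0},{"tx":7,"ty":50,"tz":0,"ax":0,"ay":0,"az":0,"gripper":0},{"tx":7,"ty":50,"tz":0,"ax":0,"ay":0,"az":0,"gripper":0}])

```text
time_s: 8.8
eef_pos: [0.5436, 0.2192, 0.3173]
tcp_rot: [-0.002, -0.175, 0.985, -0.0]
wrist_force: [-0.0, -0.4, -0.8]
width: 0.0133
```

Call:
drive_tool(motion=[{"tx":7,"ty":50,"tz":0,"ax":0,"ay":0,"az":0,"gripper":0},{"tx":7,"ty":50,"tz":0,"ax":0,"ay":0,"az":0,"gripper":0},{"tx":7,"ty":50,"tz":20,"ax":0,"ay":0,"az":0,"gripper":0},{"tx":1,"ty":14,"tz":50,"ax":0,"ay":0,"az":0,"gripper":0},{"tx":0,"ty":0,"tz":50,"ax":0,"ay":0,"az":0,"gripper":0}])

```text
time_s: 9.43
eef_pos: [0.4667, 0.3655, 0.1969]
tcp_rot: [-0.001, -0.176, 0.984, -0.0]
wrist_force: [0.7, 0.3, -1.5]
width: 0.0135
```

Call:
drive_tool(motion=[{"tx":0,"ty":0,"tz":15,"ax":0,"ay":0,"az":0,"gripper":0},{"tx":0,"ty":0,"tz":5,"ax":0,"ay":0,"az":0,"gripper":0},{"tx":0,"ty":0,"tz":0,"ax":0,"ay":0,"az":0,"gripper":0}])

```text
time_s: 9.8
eef_pos: [0.4698, 0.3649, 0.181]
tcp_rot: [0.001, -0.174, 0.985, 0.0]
wrist_force: [0.0, 0.1, -0.4]
width: 0.0134
```

Run:
```python
from h import *
go(.4675,.365,.1)
snap("j",("scene",)); crop("j","scene",310,180,390,300,6,"j1")
```

```text
t 9.80 pos [0.4698 0.3649 0.181 ] yawy 1.921  tilt [0.0022 0.0013] w 0.0134 F [ 0.   0.1 -0.4]
after turn shift mm [ 2.3  0.9 81. ]
```

View pics/j1.png

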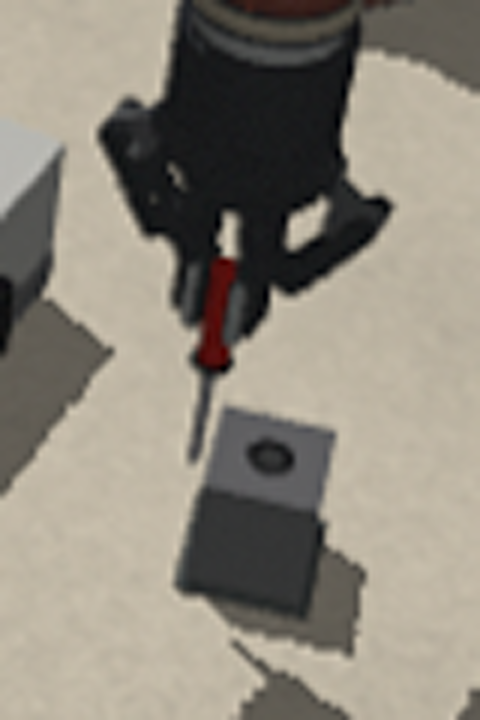

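The stand was knocked and turned, so its hole is now at crop (271,457). I'll re-measure.

Run:
```python
from h import *
s=load("j","scene")
f=lambda c,U,V,sc,ou,ov,z: pt(c,(U+.5)/sc-.5+ou,(V+.5)/sc-.5+ov,z)
h=f(s,271,457,6,310,180,.072); print(h)
for z in (.088,.091,.094): print("tip",f(s,194,461,6,310,180,z))
snap("j",("top",)); crop("j","top",130,170,230,250,7,"j2")
```

```text
[0.42089708 0.37246776 0.072     ]
tip [0.46469505 0.36244735 0.088     ]
tip [0.46697689 0.36427917 0.091     ]
tip [0.46925874 0.36611098 0.094     ]
```

View pics/j2.png

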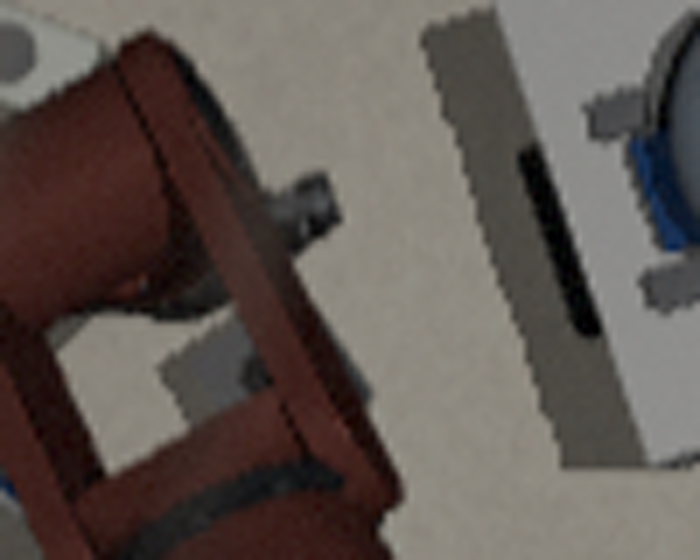

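Call:
drive_tool(motion=[{"tx":20,"ty":12,"tz":0,"ax":0,"ay":0,"az":0,"gripper":0},{"tx":20.4,"ty":11.6,"tz":0,"ax":0,"ay":0,"az":0,"gripper":0},{"tx":0,"ty":0,"tz":0,"ax":0,"ay":0,"az":0,"gripper":0},{"tx":0,"ty":0,"tz":6,"ax":0,"ay":0,"az":0,"gripper":0},{"tx":0,"ty":0,"tz":0,"ax":0,"ay":0,"az":0,"gripper":0}])

```text
time_s: 10.52
eef_pos: [0.4223, 0.3725, 0.1726]
tcp_rot: [-0.0, -0.175, 0.985, -0.0]
wrist_force: [-0.5, -0.2, 0.9]
width: 0.0133
```

Run:
```python
from h import *
go(.4209,.3725,.1)
snap("k",); crop("k","scene",310,180,390,300,6,"k1"); crop("k","scene",330,235,370,275,14,"k3"); crop("k","top",130,170,230,250,7,"k2")
```

```text
t 10.53 pos [0.4223 0.3725 0.1726] yawy 1.922  tilt [-0.0008 -0.0008] w 0.0133 F [-0.5 -0.2  0.9]
after turn shift mm [ 1.2  0.5 72.6]
```

View pics/k3.png

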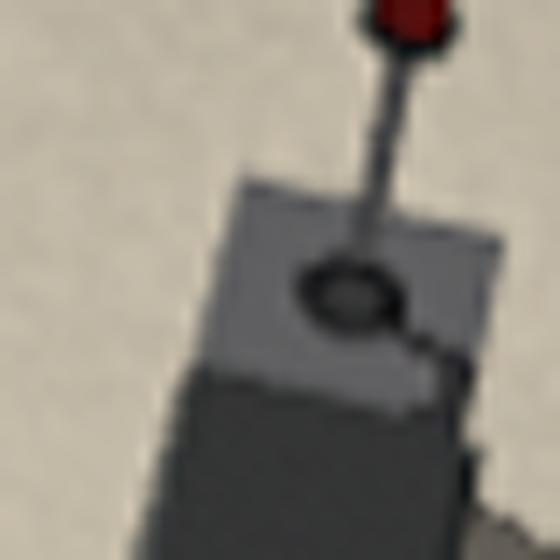

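View pics/k2.png

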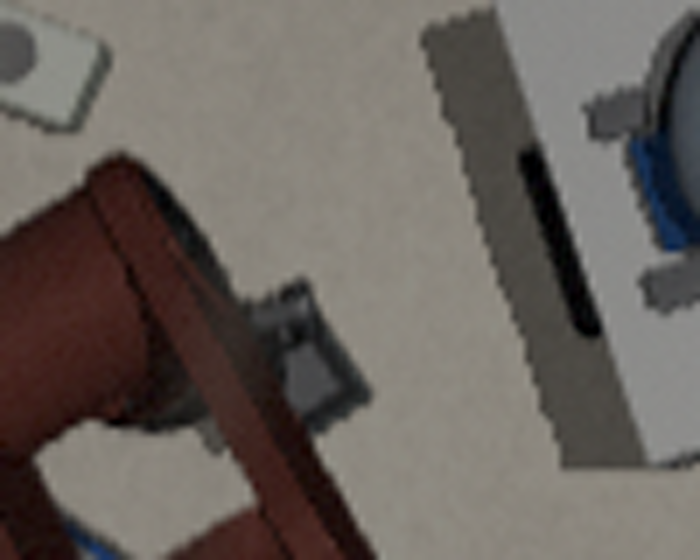

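Call:
drive_tool(motion=[{"tx":0,"ty":0,"tz":6,"ax":0,"ay":0,"az":0,"gripper":0},{"tx":0,"ty":0,"tz":7,"ax":0,"ay":0,"az":0,"gripper":0},{"tx":0,"ty":0,"tz":7,"ax":0,"ay":0,"az":0,"gripper":0}])

```text
time_s: 11.0
eef_pos: [0.4224, 0.3726, 0.1525]
tcp_rot: [-0.0, -0.175, 0.985, -0.0]
wrist_force: [1.2, 0.2, -0.2]
width: 0.013
```

Run:
```python
from h import *
go(.4209,.3725,.1)
snap("l",("scene",)); crop("l","scene",330,225,370,275,12,"l3")
```

```text
t 11.00 pos [0.4224 0.3726 0.1525] yawy 1.922  tilt [-0.0006 -0.0004] w 0.0130 F [ 1.2  0.2 -0.2]
after turn shift mm [ 1.4  0.4 52.5]
```

View pics/l3.png

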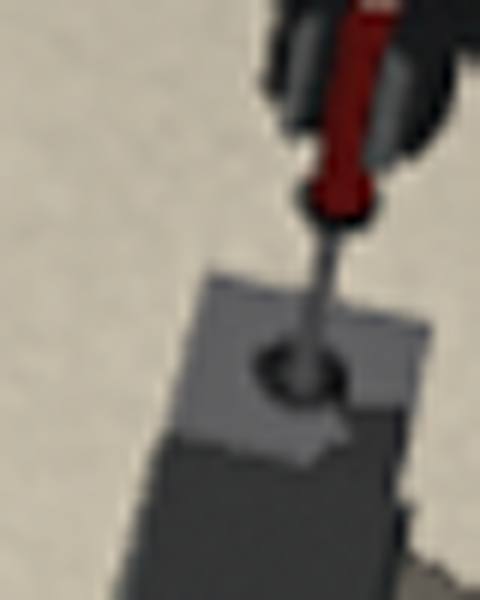

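Call:
drive_tool(motion=[{"tx":0,"ty":0,"tz":15,"ax":0,"ay":0,"az":0,"gripper":0},{"tx":0,"ty":0,"tz":15,"ax":0,"ay":0,"az":0,"gripper":0},{"tx":0,"ty":0,"tz":14,"ax":0,"ay":0,"az":0,"gripper":0},{"tx":0,"ty":0,"tz":7,"ax":0,"ay":0,"az":0,"gripper":0},{"tx":0,"ty":0,"tz":0,"ax":0,"ay":0,"az":0,"gripper":0}])

```text
time_s: 11.68
eef_pos: [0.4221, 0.3726, 0.1014]
tcp_rot: [-0.001, -0.175, 0.985, -0.0]
wrist_force: [-0.1, 0.2, -1.1]
width: 0.0132
```

Run:
```python
from h import *
go(.4209,.3725,.1)
snap("m",("scene",)); crop("m","scene",320,215,370,285,8,"m3")
```

```text
t 11.68 pos [0.4221 0.3726 0.1014] yawy 1.922  tilt [-0.0013 -0.0008] w 0.0132 F [-0.1  0.2 -1.1]
after turn shift mm [1.1 0.4 1.4]
```

View pics/m3.png

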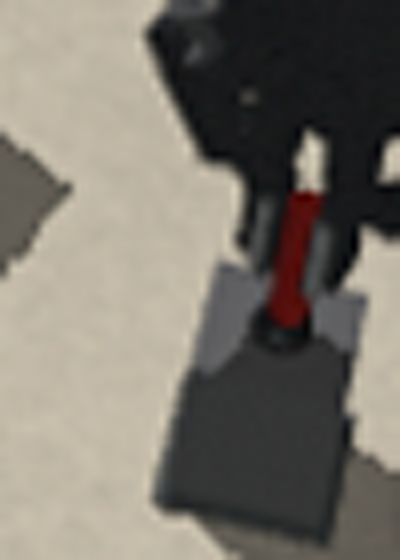

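Call:
drive_tool(motion=[{"tx":0,"ty":0,"tz":2,"ax":0,"ay":0,"az":0,"gripper":0},{"tx":0,"ty":0,"tz":0,"ax":0,"ay":0,"az":0,"gripper":0.5},{"tx":0,"ty":0,"tz":0,"ax":0,"ay":0,"az":0,"gripper":0.5},{"tx":0,"ty":0,"tz":0,"ax":0,"ay":0,"az":0,"gripper":0.5},{"tx":0,"ty":0,"tz":-10,"ax":0,"ay":0,"az":0,"gripper":0.5}])

```text
time_s: 12.35
eef_pos: [0.4217, 0.3723, 0.1098]
tcp_rot: [-0.001, -0.175, 0.985, -0.0]
wrist_force: [0.3, -0.4, 0.2]
width: 0.0427
```

Call:
drive_tool(motion=[{"tx":0,"ty":0,"tz":-40,"ax":0,"ay":0,"az":0,"gripper":0.5},{"tx":0,"ty":0,"tz":-50,"ax":0,"ay":0,"az":0,"gripper":0.5},{"tx":0,"ty":0,"tz":-50,"ax":0,"ay":0,"az":0,"gripper":0.5},{"tx":0,"ty":0,"tz":-50,"ax":0,"ay":0,"az":0,"gripper":0.4},{"tx":0,"ty":0,"tz":0,"ax":0,"ay":0,"az":0,"gripper":0.4}])

```text
time_s: 12.98
eef_pos: [0.4252, 0.3747, 0.3078]
tcp_rot: [0.006, -0.175, 0.985, 0.003]
wrist_force: [-0.1, 0.2, -0.0]
width: 0.0338
```

Run:
```python
from h import *
go(.5854,-.0363,.3)
snap("n",("scene",)); crop("n","scene",170,140,390,290,3.6,"n3")
```

```text
t 12.97 pos [0.4252 0.3747 0.3078] yawy 1.922  tilt [0.0107 0.0073] w 0.0338 F [-0.1  0.2 -0. ]
after turn shift mm [  -8.9 -441.1    6.5]
```

View pics/n3.png

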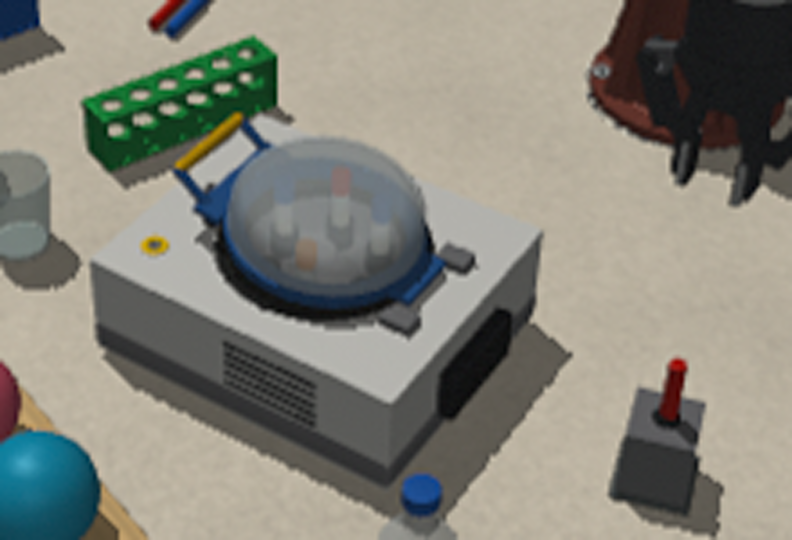

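Run:
```python
from h import *
s=load("n","scene")
f=lambda c,U,V,sc,ou,ov,z: pt(c,(U+.5)/sc-.5+ou,(V+.5)/sc-.5+ov,z)
for z in (.17,.1755): print(f(s,241,119,3.6,170,140,z),f(s,179,164,3.6,170,140,z),f(s,210,142,3.6,170,140,z))
go(.584,-.0315,.3)
```

```text
[ 0.54322401 -0.04349274  0.17      ] [ 0.62168296 -0.02148497  0.17      ] [ 0.58351778 -0.03171009  0.17      ]
[ 0.5473074  -0.03731243  0.1755    ] [ 0.62528081 -0.01544085  0.1755    ] [ 0.58735182 -0.0256027   0.1755    ]
t 13.03 pos [0.4239 0.3738 0.3043] yawy 1.922  tilt [0.0059 0.004 ] w 0.0343 F [-0.7 -0.6 -0.7]
after turn shift mm [ -10.9 -435.6    3.7]
```

Call:
drive_tool(motion=[{"tx":0,"ty":-55,"tz":0,"ax":0,"ay":0,"az":0,"gripper":0.4},{"tx":0,"ty":-55,"tz":0,"ax":0,"ay":0,"az":0,"gripper":0.4},{"tx":0,"ty":-55,"tz":0,"ax":0,"ay":0,"az":0,"gripper":0.4},{"tx":-2,"ty":-55,"tz":0,"ax":0,"ay":0,"az":0,"gripper":0.4},{"tx":-2,"ty":-55,"tz":0,"ax":0,"ay":0,"az":0,"gripper":0.4}])

```text
time_s: 13.65
eef_pos: [0.5202, 0.1143, 0.2985]
tcp_rot: [-0.001, -0.175, 0.985, 0.0]
wrist_force: [1.0, 0.2, 0.1]
width: 0.0345
```

Call:
drive_tool(motion=[{"tx":-2,"ty":-55,"tz":0,"ax":0,"ay":0,"az":0,"gripper":0.4},{"tx":-2,"ty":-55,"tz":0,"ax":0,"ay":0,"az":0,"gripper":0.4},{"tx":-2,"ty":-45,"tz":20,"ax":0,"ay":0,"az":0,"gripper":0.4},{"tx":0,"ty":-5,"tz":40,"ax":0,"ay":0,"az":0,"gripper":0.4},{"tx":0,"ty":0,"tz":10,"ax":0,"ay":0,"az":0,"gripper":0.4}])

```text
time_s: 14.28
eef_pos: [0.5783, -0.0324, 0.225]
tcp_rot: [-0.005, -0.174, 0.985, 0.002]
wrist_force: [0.2, 0.2, -1.6]
width: 0.0343
```

Run:
```python
from h import *
go(.584,-.0315,.160)
snap("o"); crop("o","scene",170,110,290,230,6,"o1");crop("o","top",230,120,350,210,6,"o2")
for n in("scene","top"): print(n,proj(load("o",n),monitor.get_state()["eef_pos"]))
```

```text
t 14.28 pos [ 0.5783 -0.0324  0.225 ] yawy 1.920  tilt [-0.0097  0.0018] w 0.0343 F [ 0.2  0.2 -1.6]
after turn shift mm [-6.2 -1.4 65. ]
scene [228.46527499 163.49743417]
top [284.3301264 173.2463565]
```

View pics/o1.png

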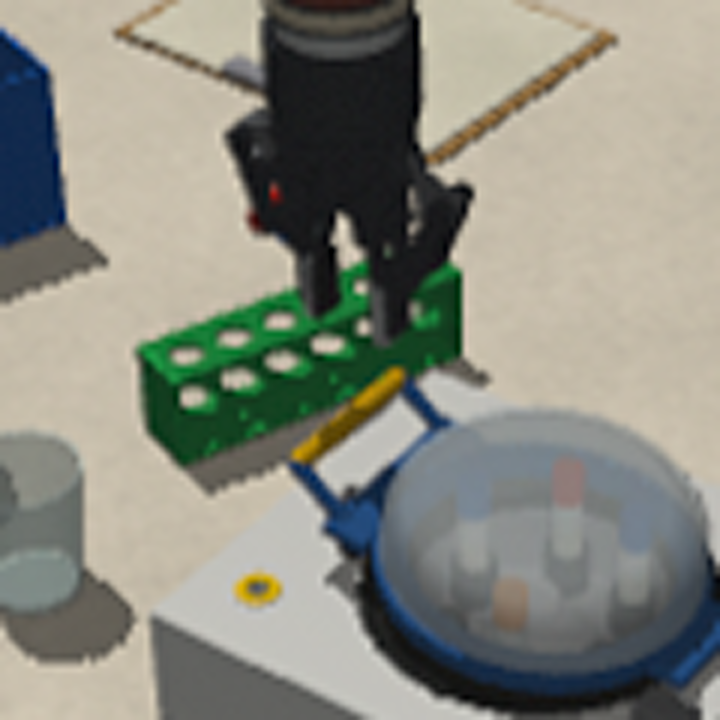

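View pics/o2.png

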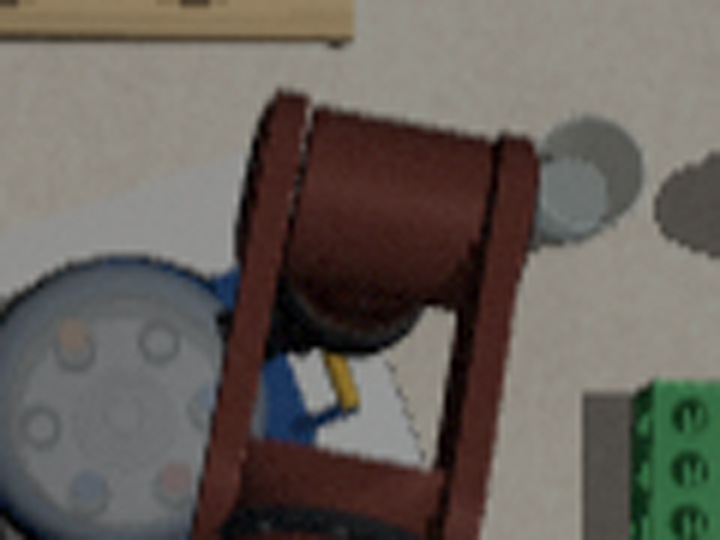

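Call:
drive_tool(motion=[{"tx":-3,"ty":-1.4,"tz":20,"ax":0,"ay":0,"az":0,"gripper":0.4},{"tx":0,"ty":0,"tz":20,"ax":0,"ay":0,"az":0,"gripper":0.4},{"tx":0,"ty":0,"tz":10,"ax":0,"ay":0,"az":0,"gripper":0.4},{"tx":0,"ty":0,"tz":8,"ax":0,"ay":0,"az":0,"gripper":0.4},{"tx":0,"ty":0,"tz":0,"ax":0,"ay":0,"az":0,"gripper":0.4}])

```text
time_s: 15.0
eef_pos: [0.5844, -0.0323, 0.1715]
tcp_rot: [-0.001, -0.175, 0.985, 0.0]
wrist_force: [0.8, -0.8, -0.2]
width: 0.0336
```

Run:
```python
from h import *
go(.584,-.0315,.160)
snap("p"); crop("p","scene",180,130,280,230,7,"p1")
```

```text
t 15.00 pos [ 0.5844 -0.0323  0.1715] yawy 1.922  tilt [-0.0013  0.0002] w 0.0336 F [ 0.8 -0.8 -0.2]
after turn shift mm [ 0.1  0.9 11.5]
```

View pics/p1.png

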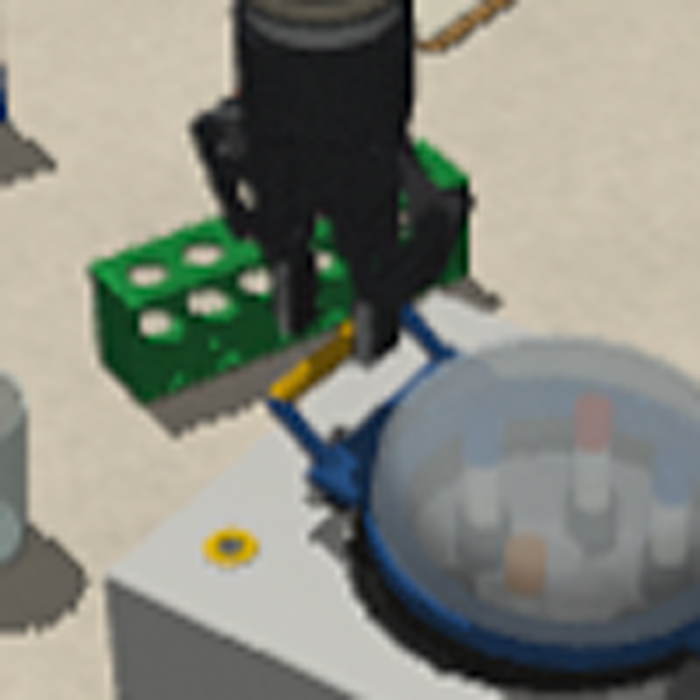

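Call:
drive_tool(motion=[{"tx":0,"ty":0,"tz":8,"ax":0,"ay":0,"az":0,"gripper":0.4},{"tx":0,"ty":0,"tz":6,"ax":0,"ay":0,"az":0,"gripper":0.4},{"tx":0,"ty":0,"tz":0,"ax":0,"ay":0,"az":0,"gripper":0},{"tx":0,"ty":0,"tz":0,"ax":0,"ay":0,"az":0,"gripper":0},{"tx":0,"ty":0,"tz":0,"ax":0,"ay":0,"az":0,"gripper":0}])

```text
time_s: 15.72
eef_pos: [0.5844, -0.0324, 0.1579]
tcp_rot: [-0.001, -0.175, 0.985, 0.0]
wrist_force: [-1.3, -0.1, -2.3]
width: 0.0093
```

Run:
```python
from h import *
go(.584,-.0315,.160)
snap("q"); crop("q","scene",180,130,280,230,7,"q1")
```

```text
t 15.72 pos [ 0.5844 -0.0324  0.1579] yawy 1.922  tilt [-0.0011  0.0001] w 0.0093 F [-1.3 -0.1 -2.3]
after turn shift mm [ 0.1  1.  -2.1]
```

View pics/q1.png

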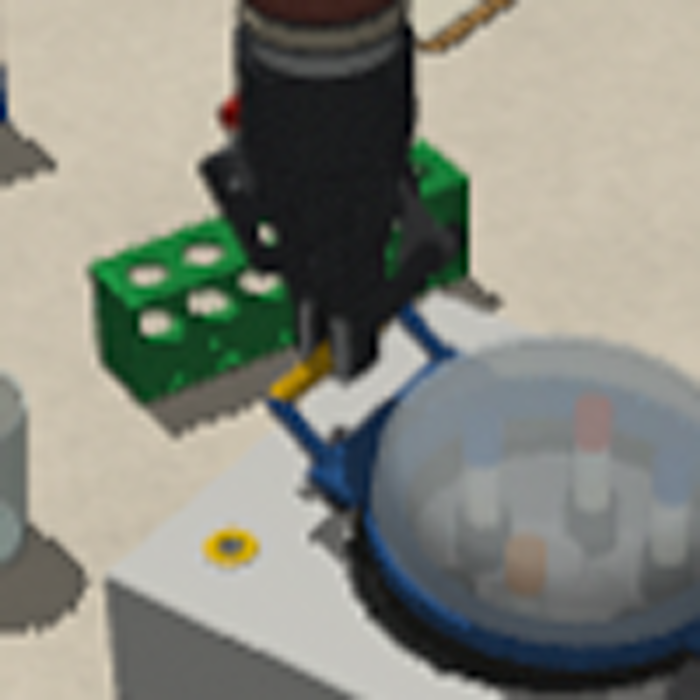

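```bash
python3 -c "
import numpy as np
a=np.linspace(.12,1.70,16)+.1331
f=226*np.cos(a);u=226*np.sin(a)
for i in range(15):print(round(-(f[i+1]-f[i]),1),round(-(u[i+1]-u[i]),1),'  end f,u',f[i+1].round(),u[i+1].round())"
```

```text
7.2 -22.7   end f,u 212.0 79.0
9.5 -21.8   end f,u 202.0 101.0
11.7 -20.7   end f,u 190.0 122.0
13.9 -19.3   end f,u 177.0 141.0
15.8 -17.8   end f,u 161.0 159.0
17.6 -16.0   end f,u 143.0 175.0
19.2 -14.1   end f,u 124.0 189.0
20.6 -12.0   end f,u 103.0 201.0
21.7 -9.8   end f,u 82.0 211.0
22.6 -7.4   end f,u 59.0 218.0
23.3 -5.0   end f,u 36.0 223.0
23.7 -2.5   end f,u 12.0 226.0
23.8 -0.0   end f,u -12.0 226.0
23.7 2.5   end f,u -35.0 223.0
23.3 5.0   end f,u -59.0 218.0
```

Call:
drive_tool(motion=[{"tx":0,"ty":7.2,"tz":-22.7,"ax":0,"ay":0,"az":0,"gripper":0},{"tx":0,"ty":9.5,"tz":-21.8,"ax":0,"ay":0,"az":0,"gripper":0},{"tx":0,"ty":11.7,"tz":-20.7,"ax":0,"ay":0,"az":0,"gripper":0}])

```text
time_s: 16.2
eef_pos: [0.5749, -0.0064, 0.2241]
tcp_rot: [-0.0, -0.175, 0.985, -0.001]
wrist_force: [0.3, -1.3, -4.1]
width: 0.0096
```

Call:
drive_tool(motion=[{"tx":0,"ty":13.9,"tz":-19.3,"ax":0,"ay":0,"az":0,"gripper":0},{"tx":0,"ty":15.8,"tz":-17.8,"ax":0,"ay":0,"az":0,"gripper":0},{"tx":0,"ty":0,"tz":0,"ax":0,"ay":0,"az":0,"gripper":0}])

```text
time_s: 16.58
eef_pos: [0.5646, 0.0224, 0.2636]
tcp_rot: [0.001, -0.175, 0.984, -0.001]
wrist_force: [-2.7, -4.9, 1.6]
width: 0.0092
```

Run:
```python
from h import *
go(.584,-.0315,.160)
snap("r"); crop("r","scene",160,90,300,230,5,"r1")
```

```text
t 16.57 pos [0.5646 0.0224 0.2636] yawy 1.924  tilt [ 0.0016 -0.0026] w 0.0092 F [-2.7 -4.9  1.6]
after turn shift mm [  0.5 -57.  103.8]
```

View pics/r1.png

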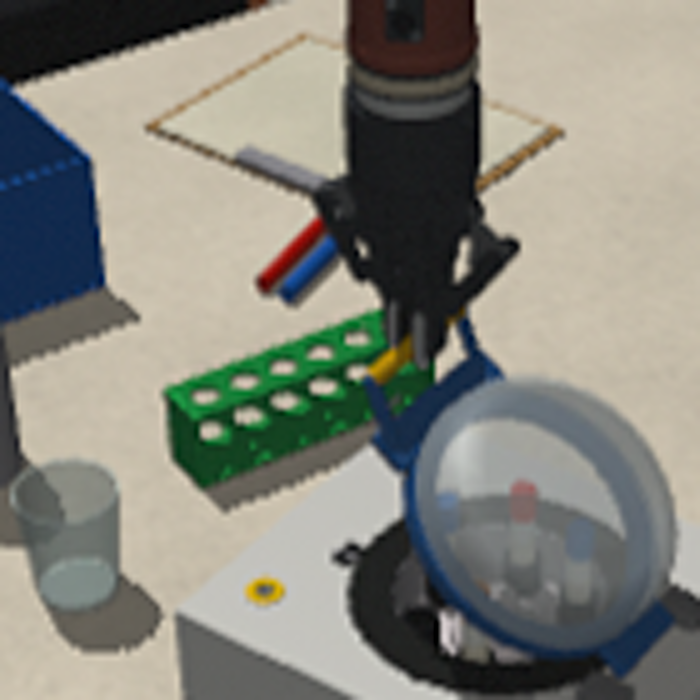

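Lid opening nicely and the grip is holding.

Call:
drive_tool(motion=[{"tx":0,"ty":17.6,"tz":-16,"ax":0,"ay":0,"az":0,"gripper":0},{"tx":0,"ty":19.2,"tz":-14.1,"ax":0,"ay":0,"az":0,"gripper":0},{"tx":0,"ty":20.6,"tz":-12,"ax":0,"ay":0,"az":0,"gripper":0}])

```text
time_s: 17.05
eef_pos: [0.5457, 0.0744, 0.3063]
tcp_rot: [0.001, -0.174, 0.985, -0.003]
wrist_force: [-1.1, -6.9, 3.4]
width: 0.0094
```

Call:
drive_tool(motion=[{"tx":0,"ty":21.7,"tz":-9.8,"ax":0,"ay":0,"az":0,"gripper":0},{"tx":0,"ty":22.6,"tz":-7.4,"ax":0,"ay":0,"az":0,"gripper":0},{"tx":0,"ty":0,"tz":0,"ax":0,"ay":0,"az":0,"gripper":0}])

```text
time_s: 17.42
eef_pos: [0.5299, 0.1183, 0.326]
tcp_rot: [0.002, -0.175, 0.984, -0.001]
wrist_force: [-4.6, -5.4, 12.4]
width: 0.0092
```

Run:
```python
from h import *
go(.584,-.0315,.160)
snap("s"); crop("s","scene",160,90,320,250,4.5,"s1")
```

```text
t 17.43 pos [0.5299 0.1183 0.326 ] yawy 1.924  tilt [ 0.0049 -0.0015] w 0.0092 F [-4.6 -5.4 12.4]
after turn shift mm [   1.7 -158.8  166.5]
```

View pics/s1.png

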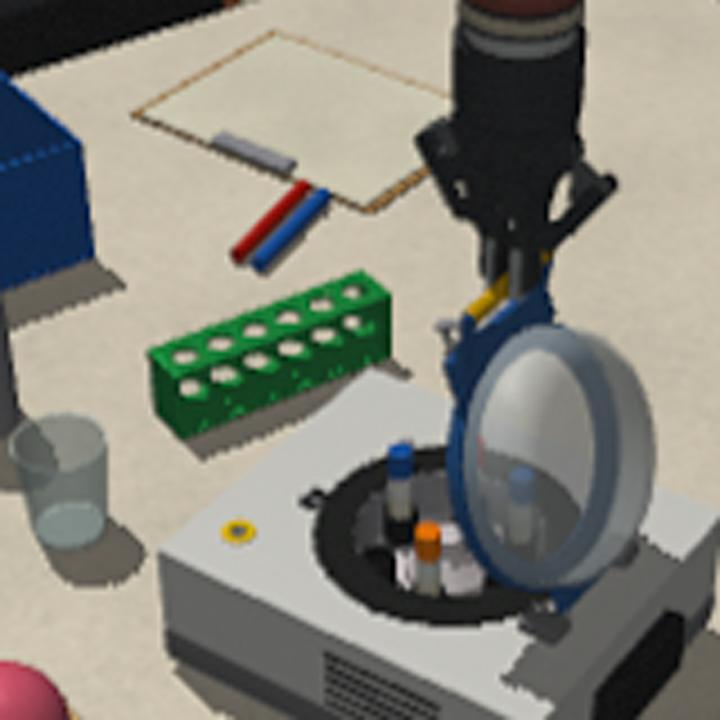

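Call:
drive_tool(motion=[{"tx":0,"ty":23.3,"tz":-8,"ax":0,"ay":0,"az":0,"gripper":0},{"tx":0,"ty":23.7,"tz":-3,"ax":0,"ay":0,"az":0,"gripper":0},{"tx":0,"ty":0,"tz":0,"ax":0,"ay":0,"az":0,"gripper":0}])

```text
time_s: 17.9
eef_pos: [0.5134, 0.1635, 0.3346]
tcp_rot: [0.002, -0.176, 0.984, 0.0]
wrist_force: [-3.3, -1.2, 8.1]
width: 0.0093
```

Call:
drive_tool(motion=[{"tx":0,"ty":23.8,"tz":0,"ax":0,"ay":0,"az":0,"gripper":0},{"tx":0,"ty":23.7,"tz":2.5,"ax":0,"ay":0,"az":0,"gripper":0},{"tx":0,"ty":0,"tz":0,"ax":0,"ay":0,"az":0,"gripper":0}])

```text
time_s: 18.27
eef_pos: [0.4967, 0.2096, 0.3318]
tcp_rot: [0.002, -0.177, 0.984, 0.002]
wrist_force: [-3.4, 0.7, 8.3]
width: 0.0095
```

Run:
```python
from h import *
go(.584,-.0315,.160)
snap("s"); crop("s","scene",160,90,320,250,4.5,"s1")
```

```text
t 18.27 pos [0.4967 0.2096 0.3318] yawy 1.927  tilt [0.0022 0.0053] w 0.0095 F [-3.4  0.7  8.3]
after turn shift mm [   2.8 -257.1  170.7]
```

View pics/s1.png

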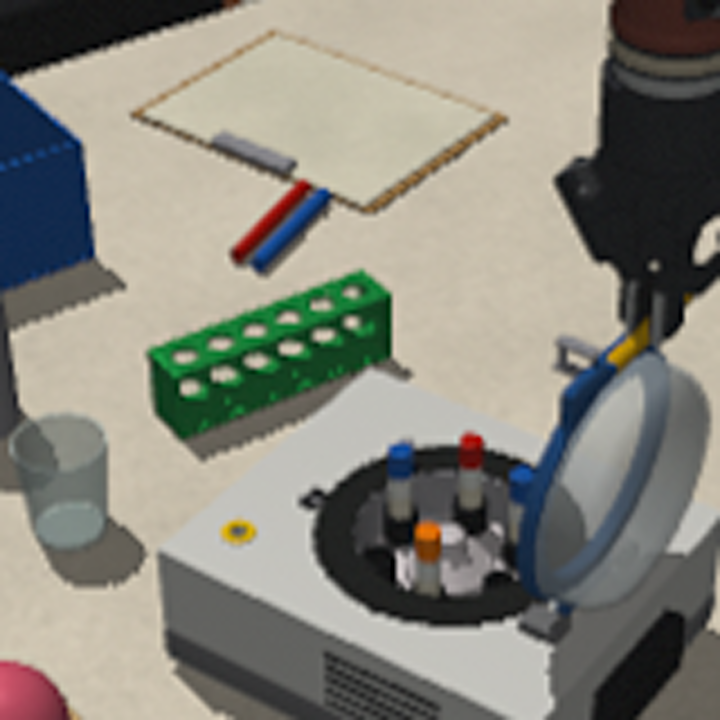

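Call:
drive_tool(motion=[{"tx":0,"ty":23.3,"tz":3,"ax":0,"ay":0,"az":0,"gripper":0},{"tx":0,"ty":5,"tz":1,"ax":0,"ay":0,"az":0,"gripper":0},{"tx":0,"ty":0,"tz":0,"ax":0,"ay":0,"az":0,"gripper":0}])

```text
time_s: 18.75
eef_pos: [0.4881, 0.235, 0.3264]
tcp_rot: [0.002, -0.175, 0.985, 0.002]
wrist_force: [6.2, 7.5, 3.3]
width: 0.0093
```

Call:
drive_tool(motion=[{"tx":0,"ty":0,"tz":0,"ax":0,"ay":0,"az":0,"gripper":0.35},{"tx":0,"ty":0,"tz":0,"ax":0,"ay":0,"az":0,"gripper":0.35},{"tx":0,"ty":0,"tz":-20,"ax":0,"ay":0,"az":0,"gripper":0.35},{"tx":0,"ty":0,"tz":-30,"ax":0,"ay":0,"az":0,"gripper":0.4},{"tx":0,"ty":0,"tz":-20,"ax":0,"ay":0,"az":0,"gripper":0.4}])

```text
time_s: 19.38
eef_pos: [0.4882, 0.2328, 0.3972]
tcp_rot: [0.001, -0.175, 0.985, 0.0]
wrist_force: [0.4, 0.3, -0.2]
width: 0.0341
```

Run:
```python
from h import *
go(.584,-.0315,.160)
snap("u"); crop("u","scene",190,80,340,250,4.4,"u1"); crop("u","top",190,140,360,250,4.6,"u2")
```

```text
t 19.38 pos [0.4882 0.2328 0.3972] yawy 1.922  tilt [0.0025 0.0007] w 0.0341 F [ 0.4  0.3 -0.2]
after turn shift mm [   1.5 -281.1  237.2]
```

View pics/u1.png

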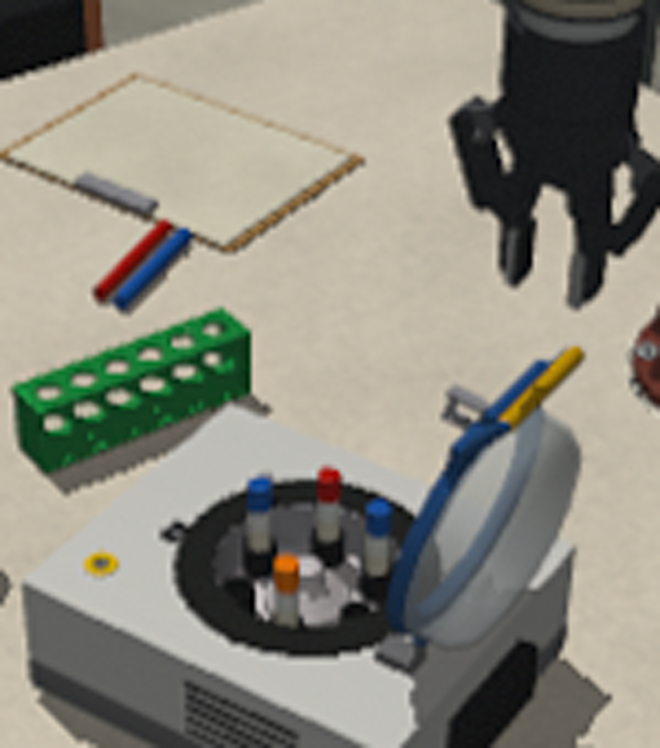

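View pics/u2.png

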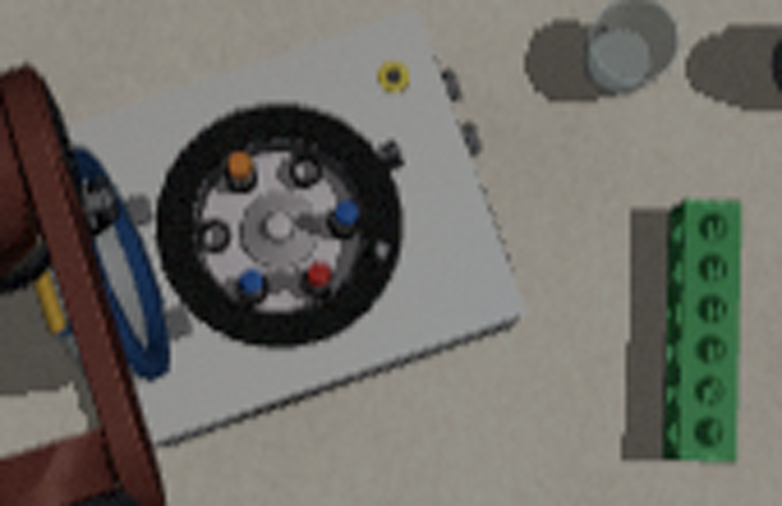

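Run:
```python
from h import *
crop("u","scene",230,180,290,225,12,"u3"); crop("u","top",228,168,278,210,14,"u4")
crop("u","scene",190,148,250,190,12,"u5"); crop("u","top",328,180,358,244,9,"u6")
```

```text
(no output)
```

View pics/u3.png

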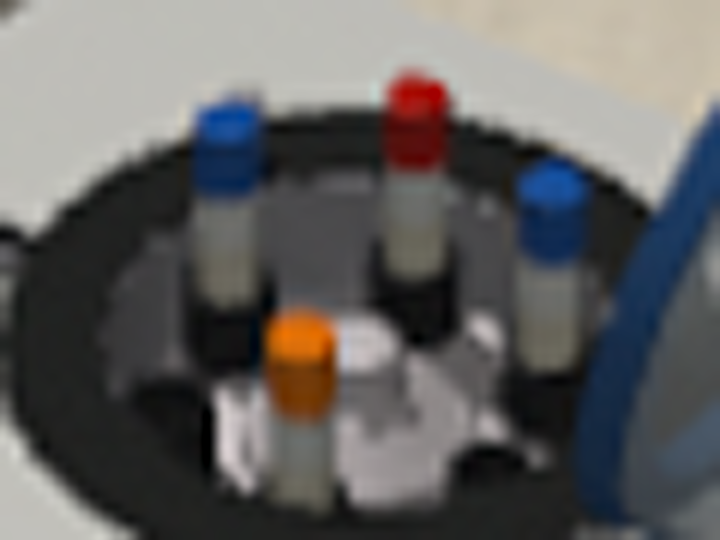

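View pics/u4.png

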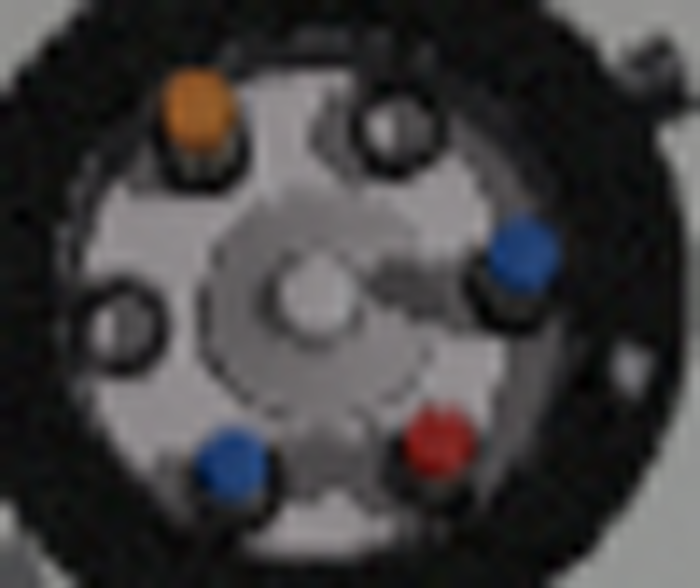

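View pics/u5.png

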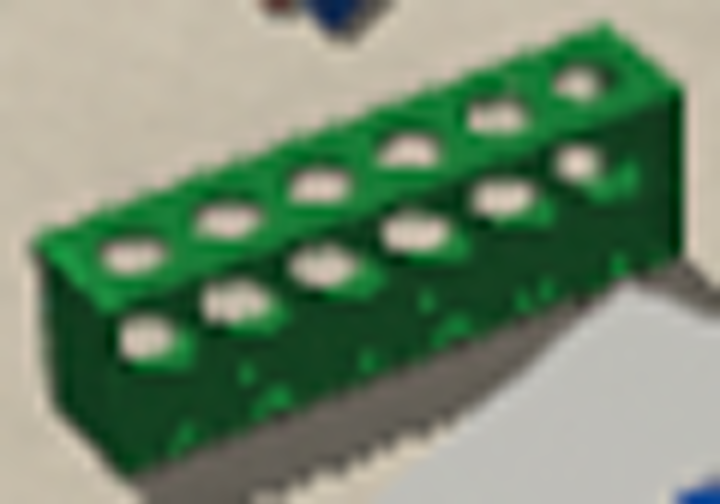

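View pics/u6.png

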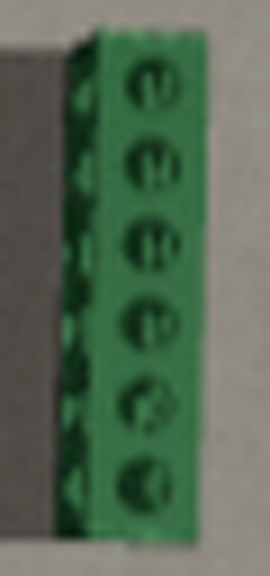

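```bash
cat > m.py <<'E'
from h import *
np.set_printoptions(precision=4,suppress=True)
s=load("u","scene");t=load("u","top")
f=lambda c,U,V,sc,ou,ov,z: pt(c,(U+.5)/sc-.5+ou,(V+.5)/sc-.5+ov,z)
S={'O':(301,334),'B1':(230,122),'R':(417,96),'B2':(552,184)}
T={'O':(199,106),'B1':(525,250),'R':(439,440),'B2':(233,462)}
P={}
for k in S:
    a=f(s,*S[k],12,230,180,.154);b=f(t,*T[k],14,228,168,.154)
    P[k]=(a+b)/2; print(k,a,b,P[k])
from scipy.optimize import least_squares
M=np.array([P[k][:2] for k in('O','B1','R','B2')])
# wells: order around: O, (empty), B1, R, B2, (empty) 60deg steps clockwise in image
idx=np.array([0,2,3,4])
def mod(p): 
    a=p[2]-idx*np.pi/3
    return p[:2]+.05*np.c_[np.cos(a),np.sin(a)]
r=least_squares(lambda p:(mod(p)-M).ravel(),[.543,.08,.6]); print("fit",r.x,1000*(mod(r.x)-M)); print(mod(r.x))
hs=np.array([f(s,u,v,12,190,148,.065) for u,v in[(135,258),(230,222),(322,187),(410,152),(497,117),(583,83)]])
ht=np.array([f(t,u,v,9,328,180,.065) for u,v in[(153,83),(153,165),(152,245),(149,325),(147,405),(146,487)]])
print(hs,ht,(hs+ht)/2)
E
python3 m.py
```

```text
O [0.5845 0.1099 0.154 ] [0.5828 0.108  0.154 ] [0.5837 0.109  0.154 ]
B1 [0.5505 0.0323 0.154 ] [0.5487 0.0284 0.154 ] [0.5496 0.0303 0.154 ]
R [0.5053 0.0517 0.154 ] [0.5021 0.0486 0.154 ] [0.5037 0.0502 0.154 ]
B2 [0.4992 0.1002 0.154 ] [0.496  0.0983 0.154 ] [0.4976 0.0993 0.154 ]
fit [0.5437 0.0796 0.6392] [[ 0.1403  0.4957]
 [-0.1751 -0.3668]
 [-0.1631 -0.3489]
 [ 0.1979  0.2201]]
[[0.5838 0.1095]
 [0.5494 0.03  ]
 [0.5035 0.0498]
 [0.4978 0.0995]]
[[ 0.5561 -0.2536  0.065 ]
 [ 0.5237 -0.2527  0.065 ]
 [ 0.4918 -0.2519  0.065 ]
 [ 0.4603 -0.2518  0.065 ]
 [ 0.4285 -0.2518  0.065 ]
 [ 0.3967 -0.2516  0.065 ]] [[ 0.5526 -0.2609  0.065 ]
 [ 0.5196 -0.2607  0.065 ]
 [ 0.4875 -0.2602  0.065 ]
 [ 0.4556 -0.2588  0.065 ]
 [ 0.4238 -0.2578  0.065 ]
 [ 0.3913 -0.2572  0.065 ]] [[ 0.5544 -0.2573  0.065 ]
 [ 0.5217 -0.2567  0.065 ]
 [ 0.4897 -0.256   0.065 ]
 [ 0.4579 -0.2553  0.065 ]
 [ 0.4261 -0.2548  0.065 ]
 [ 0.394  -0.2544  0.065 ]]
```

```bash
cat >> m.py <<'E'
print("RACK")
cs=np.array([f(s,u,v,12,190,148,.065) for u,v in[(35,242),(604,22),(685,90),(103,312)]])
ct=np.array([f(t,u,v,9,328,180,.065) for u,v in[(97,31),(209,32),(199,544),(88,540)]])
print(cs,cs.mean(0)); print(ct,ct.mean(0)); print(np.diff(cs,axis=0),np.diff(ct,axis=0))
E
python3 m.py | sed -n '/RACK/,$p'
```

```text
RACK
[[ 0.576  -0.2778  0.065 ]
 [ 0.3723 -0.2755  0.065 ]
 [ 0.3734 -0.2301  0.065 ]
 [ 0.5775 -0.2361  0.065 ]] [ 0.4748 -0.2549  0.065 ]
[[ 0.5733 -0.2386  0.065 ]
 [ 0.5736 -0.2836  0.065 ]
 [ 0.3691 -0.2781  0.065 ]
 [ 0.37   -0.2341  0.065 ]] [ 0.4715 -0.2586  0.065 ]
[[-0.2037  0.0023  0.    ]
 [ 0.001   0.0454  0.    ]
 [ 0.2041 -0.006   0.    ]] [[ 0.0003 -0.045   0.    ]
 [-0.2045  0.0055  0.    ]
 [ 0.0009  0.044   0.    ]]
```

Call:
drive_tool(motion=[{"tx":0,"ty":0,"tz":0,"ax":0,"ay":0,"az":0.125,"gripper":0.35},{"tx":0,"ty":0,"tz":0,"ax":0,"ay":0,"az":0.125,"gripper":0.35},{"tx":0,"ty":0,"tz":0,"ax":0,"ay":0,"az":0.12,"gripper":0.35},{"tx":0,"ty":0,"tz":0,"ax":0,"ay":0,"az":0,"gripper":0.35}])

```text
time_s: 19.98
eef_pos: [0.4873, 0.2327, 0.3934]
tcp_rot: [-0.001, 0.009, 1.0, -0.0]
wrist_force: [0.4, -0.2, 0.0]
width: 0.0298
```

Run:
```python
from h import *
go(.5838,.1095,.22,1.551)
```

```text
t 19.98 pos [0.4873 0.2327 0.3934] yawy 1.553  tilt [-0.0017 -0.0006] w 0.0298 F [ 0.4 -0.2  0. ]
az total 0.0024
after turn shift mm [ -99.2 -121.2  173.3]
```

Call:
drive_tool(motion=[{"tx":-25,"ty":-30,"tz":0,"ax":0,"ay":0,"az":0,"gripper":0.35},{"tx":-25,"ty":-30,"tz":0,"ax":0,"ay":0,"az":0,"gripper":0.35},{"tx":-25,"ty":-30,"tz":10,"ax":0,"ay":0,"az":0,"gripper":0.35},{"tx":-24,"ty":-31,"tz":20,"ax":0,"ay":0,"az":0,"gripper":0.35},{"tx":0,"ty":0,"tz":40,"ax":0,"ay":0,"az":0,"gripper":0.35}])

```text
time_s: 20.6
eef_pos: [0.5868, 0.1076, 0.3251]
tcp_rot: [0.002, 0.01, 1.0, -0.0]
wrist_force: [0.1, 0.1, -0.2]
width: 0.0299
```

Call:
drive_tool(motion=[{"tx":0,"ty":0,"tz":50,"ax":0,"ay":0,"az":0,"gripper":0.35},{"tx":0,"ty":0,"tz":50,"ax":0,"ay":0,"az":0,"gripper":0.35},{"tx":0,"ty":0,"tz":30,"ax":0,"ay":0,"az":0,"gripper":0.35},{"tx":0,"ty":0,"tz":0,"ax":0,"ay":0,"az":0,"gripper":0.35},{"tx":0,"ty":0,"tz":0,"ax":0,"ay":0,"az":0,"gripper":0.35}])

```text
time_s: 21.22
eef_pos: [0.5853, 0.1101, 0.1958]
tcp_rot: [0.001, 0.009, 1.0, 0.0]
wrist_force: [-0.1, 0.3, 0.5]
width: 0.0301
```

Run:
```python
from h import *
go(.5838,.1095,.124)
snap("v"); crop("v","scene",200,120,300,230,6,"v1"); crop("v","top",190,120,360,250,4.6,"v2")
```

```text
t 21.23 pos [0.5853 0.1101 0.1958] yawy 1.553  tilt [0.002  0.0001] w 0.0301 F [-0.1  0.3  0.5]
after turn shift mm [ 1.6 -0.7 71.8]
```

View pics/v1.png

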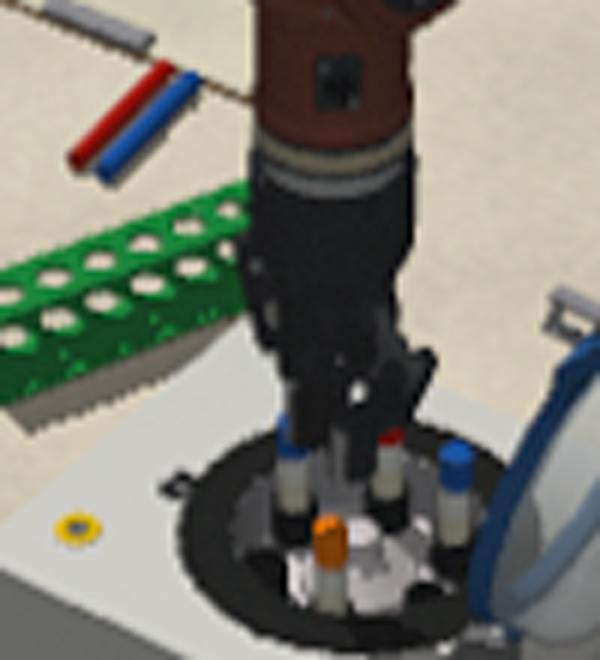

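Call:
drive_tool(motion=[{"tx":1,"ty":-0.5,"tz":20,"ax":0,"ay":0,"az":0,"gripper":0.35},{"tx":0,"ty":0,"tz":20,"ax":0,"ay":0,"az":0,"gripper":0.35},{"tx":0,"ty":0,"tz":15,"ax":0,"ay":0,"az":0,"gripper":0.35},{"tx":0,"ty":0,"tz":15,"ax":0,"ay":0,"az":0,"gripper":0.35},{"tx":0,"ty":0,"tz":0,"ax":0,"ay":0,"az":0,"gripper":0.35}])

```text
time_s: 21.95
eef_pos: [0.5817, 0.1094, 0.122]
tcp_rot: [-0.002, 0.009, 1.0, -0.0]
wrist_force: [-0.1, -0.4, 0.3]
width: 0.0299
```

Run:
```python
from h import *
go(.5838,.1095,.124)
snap("v"); crop("v","scene",200,120,300,230,6,"v1"); crop("v","top",190,120,360,250,4.6,"v2")
```

```text
t 21.95 pos [0.5817 0.1094 0.122 ] yawy 1.552  tilt [-0.0043 -0.0003] w 0.0299 F [-0.1 -0.4  0.3]
after turn shift mm [-2.1  0.1 -2. ]
```

View pics/v1.png

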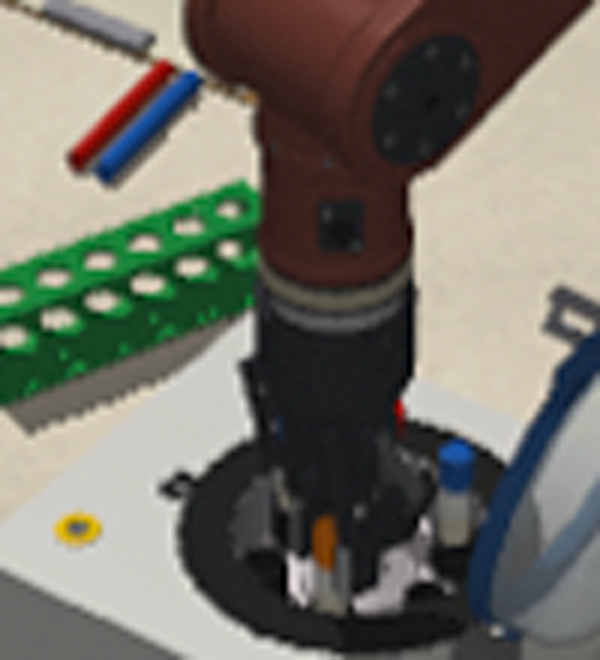

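Call:
drive_tool(motion=[{"tx":-0.5,"ty":0,"tz":0,"ax":0,"ay":0,"az":0,"gripper":0.35},{"tx":0,"ty":0,"tz":0,"ax":0,"ay":0,"az":0,"gripper":0},{"tx":0,"ty":0,"tz":0,"ax":0,"ay":0,"az":0,"gripper":0},{"tx":0,"ty":0,"tz":0,"ax":0,"ay":0,"az":0,"gripper":0},{"tx":0,"ty":0,"tz":0,"ax":0,"ay":0,"az":0,"gripper":0}])

```text
time_s: 22.68
eef_pos: [0.5846, 0.1097, 0.1254]
tcp_rot: [0.001, 0.009, 1.0, 0.0]
wrist_force: [0.4, 0.4, 4.1]
width: 0.016
```

Call:
drive_tool(motion=[{"tx":0,"ty":0,"tz":-10,"ax":0,"ay":0,"az":0,"gripper":0},{"tx":0,"ty":0,"tz":-30,"ax":0,"ay":0,"az":0,"gripper":0},{"tx":0,"ty":0,"tz":-40,"ax":0,"ay":0,"az":0,"gripper":0},{"tx":0,"ty":0,"tz":-40,"ax":0,"ay":0,"az":0,"gripper":0},{"tx":0,"ty":0,"tz":-20,"ax":0,"ay":0,"az":0,"gripper":0}])

```text
time_s: 23.3
eef_pos: [0.5846, 0.1095, 0.2672]
tcp_rot: [0.002, 0.009, 1.0, 0.0]
wrist_force: [0.0, -0.6, -0.2]
width: 0.0159
```

Run:
```python
from h import *
go(.5535,-.2579,.25)
snap("w"); crop("w","scene",170,90,320,230,4.5,"w1")
```

```text
t 23.30 pos [0.5846 0.1095 0.2672] yawy 1.552  tilt [0.0033 0.    ] w 0.0159 F [ 0.  -0.6 -0.2]
after turn shift mm [  24.3 -367.9   17.1]
```

View pics/w1.png

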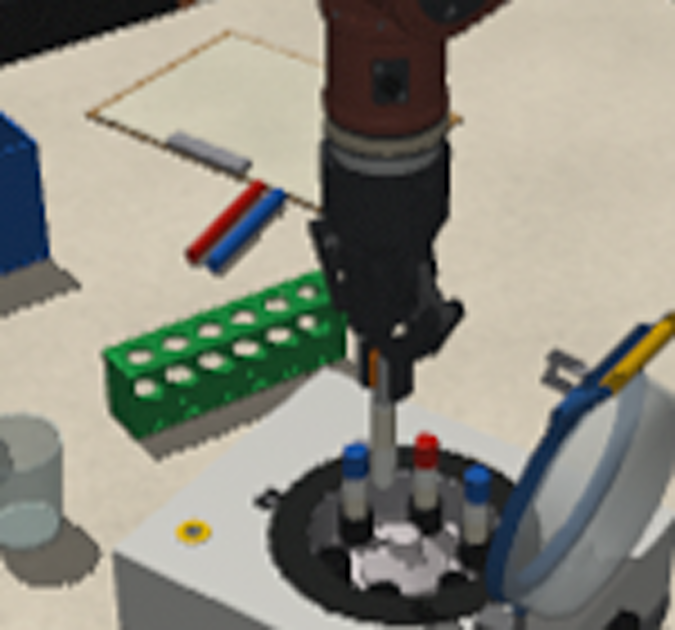

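Call:
drive_tool(motion=[{"tx":3,"ty":-40,"tz":0,"ax":0,"ay":0,"az":0,"gripper":0},{"tx":3,"ty":-50,"tz":0,"ax":0,"ay":0,"az":0,"gripper":0},{"tx":3,"ty":-50,"tz":0,"ax":0,"ay":0,"az":0,"gripper":0},{"tx":3,"ty":-50,"tz":0,"ax":0,"ay":0,"az":0,"gripper":0},{"tx":3,"ty":-50,"tz":0,"ax":0,"ay":0,"az":0,"gripper":0}])

```text
time_s: 24.02
eef_pos: [0.5626, -0.1312, 0.2615]
tcp_rot: [-0.002, 0.009, 1.0, 0.001]
wrist_force: [0.3, 0.4, -0.1]
width: 0.0158
```

Call:
drive_tool(motion=[{"tx":3,"ty":-50,"tz":0,"ax":0,"ay":0,"az":0,"gripper":0},{"tx":3,"ty":-50,"tz":20,"ax":0,"ay":0,"az":0,"gripper":0},{"tx":3.3,"ty":-27.9,"tz":40,"ax":0,"ay":0,"az":0,"gripper":0},{"tx":0,"ty":0,"tz":40,"ax":0,"ay":0,"az":0,"gripper":0},{"tx":0,"ty":0,"tz":10,"ax":0,"ay":0,"az":0,"gripper":0}])

```text
time_s: 24.65
eef_pos: [0.5485, -0.256, 0.1481]
tcp_rot: [-0.005, 0.01, 1.0, 0.003]
wrist_force: [0.2, 0.2, -1.1]
width: 0.0159
```

Call:
drive_tool(motion=[{"tx":0,"ty":0,"tz":0,"ax":0,"ay":0,"az":0,"gripper":0},{"tx":0,"ty":0,"tz":0,"ax":0,"ay":0,"az":0,"gripper":0}])

```text
time_s: 24.9
eef_pos: [0.5539, -0.258, 0.1562]
tcp_rot: [0.001, 0.009, 1.0, -0.001]
wrist_force: [0.1, 1.3, -0.6]
width: 0.0159
```

Run:
```python
from h import *
go(.5535,-.2579,.152)
snap("x"); crop("x","scene",170,100,260,200,6.5,"x1"); crop("x","top",300,150,380,250,6,"x2")
```

```text
t 24.90 pos [ 0.5539 -0.258   0.1562] yawy 1.553  tilt [ 0.0026 -0.0017] w 0.0159 F [ 0.1  1.3 -0.6]
after turn shift mm [0.4 0.1 4.2]
```

View pics/x1.png

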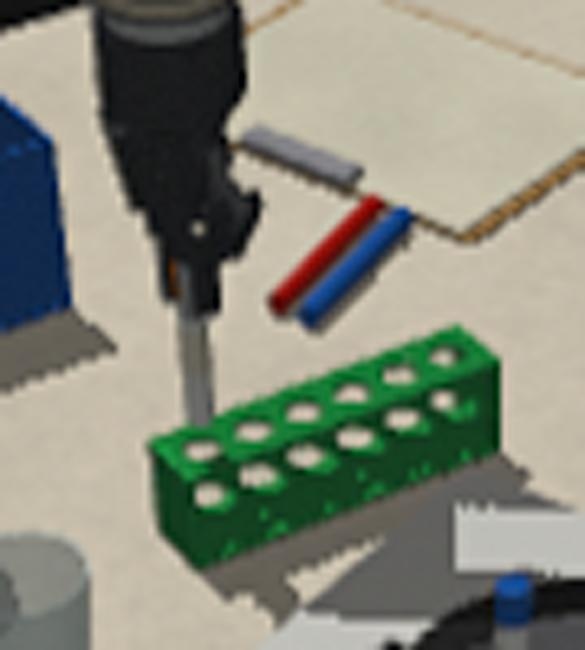

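View pics/x2.png

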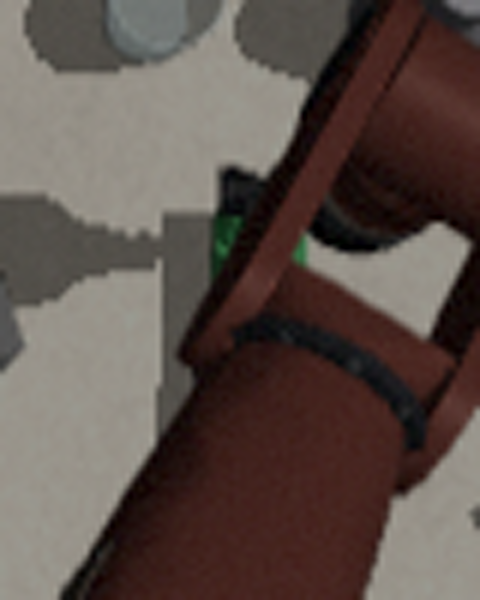

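Call:
drive_tool(motion=[{"tx":0,"ty":0,"tz":10,"ax":0,"ay":0,"az":0,"gripper":0},{"tx":0,"ty":0,"tz":10,"ax":0,"ay":0,"az":0,"gripper":0},{"tx":0,"ty":0,"tz":5,"ax":0,"ay":0,"az":0,"gripper":0},{"tx":0,"ty":0,"tz":0,"ax":0,"ay":0,"az":0,"gripper":0}])

```text
time_s: 25.5
eef_pos: [0.552, -0.2575, 0.1283]
tcp_rot: [-0.001, 0.009, 1.0, 0.001]
wrist_force: [0.3, 0.1, 0.4]
width: 0.016
```

Run:
```python
from h import *
go(.5535,-.2579,.0808)
snap("x"); crop("x","scene",180,130,240,190,10,"x1")
```

```text
t 25.50 pos [ 0.552  -0.2575  0.1283] yawy 1.552  tilt [-0.0016  0.001 ] w 0.0160 F [0.3 0.1 0.4]
after turn shift mm [-1.6 -0.5 47.5]
```

View pics/x1.png

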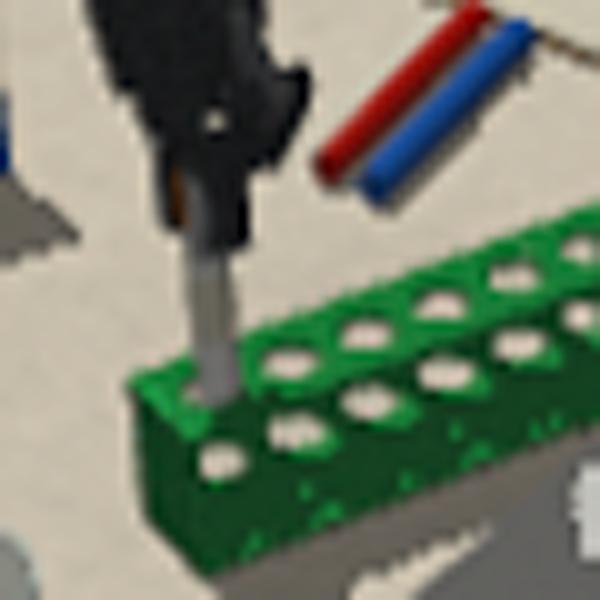

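Call:
drive_tool(motion=[{"tx":-1.5,"ty":-1,"tz":5,"ax":0,"ay":0,"az":0,"gripper":0},{"tx":0,"ty":0,"tz":8,"ax":0,"ay":0,"az":0,"gripper":0},{"tx":0,"ty":0,"tz":8,"ax":0,"ay":0,"az":0,"gripper":0}])

```text
time_s: 25.98
eef_pos: [0.554, -0.2588, 0.1077]
tcp_rot: [-0.0, 0.009, 1.0, 0.0]
wrist_force: [-0.7, -0.5, 0.2]
width: 0.0154
```

Run:
```python
from h import *
go(.5535,-.2579,.0808)
snap("x"); crop("x","scene",180,130,240,190,10,"x1")
```

```text
t 25.98 pos [ 0.554  -0.2588  0.1077] yawy 1.552  tilt [-0.0003  0.0002] w 0.0154 F [-0.7 -0.5  0.2]
after turn shift mm [ 0.5  0.9 26.9]
```

View pics/x1.png

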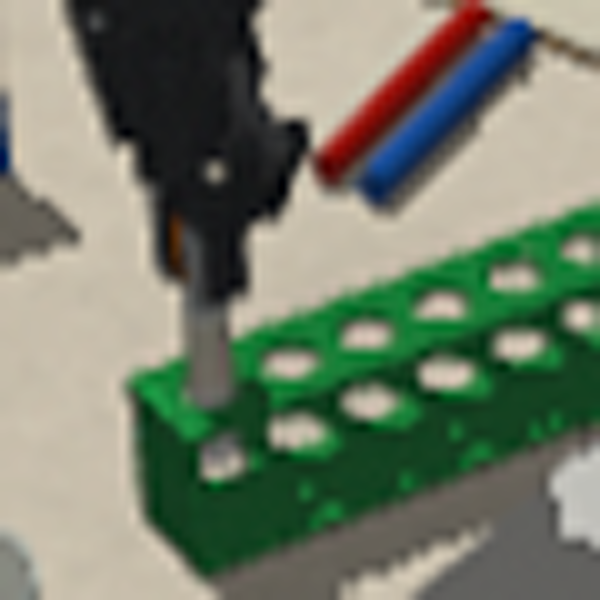

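Call:
drive_tool(motion=[{"tx":0,"ty":0,"tz":10,"ax":0,"ay":0,"az":0,"gripper":0},{"tx":0,"ty":0,"tz":8,"ax":0,"ay":0,"az":0,"gripper":0},{"tx":0,"ty":0,"tz":6,"ax":0,"ay":0,"az":0,"gripper":0},{"tx":0,"ty":0,"tz":0,"ax":0,"ay":0,"az":0,"gripper":0}])

```text
time_s: 26.58
eef_pos: [0.5535, -0.2585, 0.0835]
tcp_rot: [-0.001, 0.009, 1.0, 0.0]
wrist_force: [-0.5, -0.4, 0.1]
width: 0.0156
```

Call:
drive_tool(motion=[{"tx":0,"ty":0,"tz":0,"ax":0,"ay":0,"az":0,"gripper":0.35},{"tx":0,"ty":0,"tz":0,"ax":0,"ay":0,"az":0,"gripper":0.35},{"tx":0,"ty":0,"tz":-10,"ax":0,"ay":0,"az":0,"gripper":0.35},{"tx":0,"ty":0,"tz":-50,"ax":0,"ay":0,"az":0,"gripper":0.35},{"tx":0,"ty":0,"tz":-60,"ax":0,"ay":0,"az":0,"gripper":0.35}])

```text
time_s: 27.2
eef_pos: [0.5531, -0.2583, 0.2049]
tcp_rot: [-0.001, 0.009, 1.0, 0.001]
wrist_force: [1.1, -0.0, 0.1]
width: 0.0299
```

Run:
```python
from h import *
go(.5494,.03,.21)
snap("y"); crop("y","scene",170,100,260,200,6.5,"y1")
```

```text
t 27.20 pos [ 0.5531 -0.2583  0.2049] yawy 1.552  tilt [-0.0024  0.0015] w 0.0299 F [ 1.1 -0.   0.1]
after turn shift mm [  9.2 288.2  -4.7]
```

View pics/y1.png

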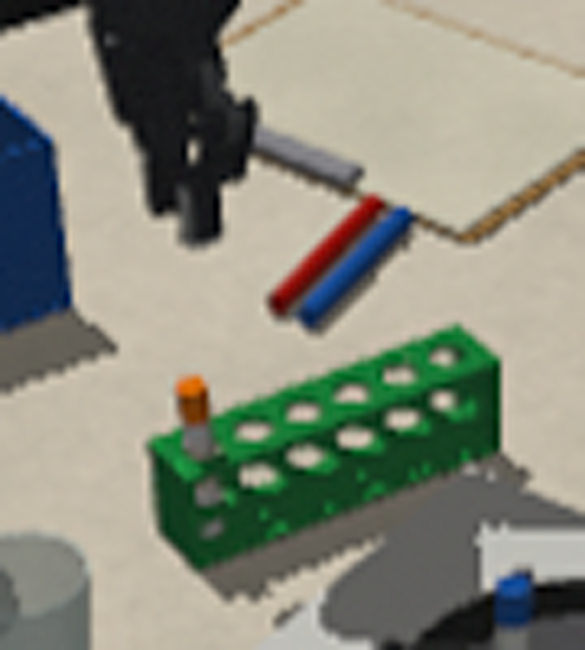

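Call:
drive_tool(motion=[{"tx":2,"ty":50,"tz":-5,"ax":0,"ay":0,"az":0,"gripper":0.35},{"tx":2,"ty":60,"tz":0,"ax":0,"ay":0,"az":0,"gripper":0.35},{"tx":2,"ty":60,"tz":0,"ax":0,"ay":0,"az":0,"gripper":0.35},{"tx":2,"ty":60,"tz":0,"ax":0,"ay":0,"az":0,"gripper":0.35},{"tx":1,"ty":58,"tz":0,"ax":0,"ay":0,"az":0,"gripper":0.35}])

```text
time_s: 27.92
eef_pos: [0.5505, 0.0312, 0.2103]
tcp_rot: [0.001, 0.009, 1.0, -0.0]
wrist_force: [0.2, -0.6, 0.6]
width: 0.0299
```

Call:
drive_tool(motion=[{"tx":0,"ty":0,"tz":10,"ax":0,"ay":0,"az":0,"gripper":0.35},{"tx":0,"ty":0,"tz":0,"ax":0,"ay":0,"az":0,"gripper":0.35},{"tx":0,"ty":0,"tz":0,"ax":0,"ay":0,"az":0,"gripper":0.35}])

```text
time_s: 28.3
eef_pos: [0.5506, 0.0279, 0.1995]
tcp_rot: [-0.0, 0.01, 1.0, -0.0]
wrist_force: [-0.1, -0.1, 0.3]
width: 0.0296
```

Run:
```python
from h import *
go(.5494,.03,.125)
snap("z",("scene",)); crop("z","scene",200,120,300,230,6,"z1")
```

```text
t 28.30 pos [0.5506 0.0279 0.1995] yawy 1.550  tilt [-0.0001 -0.0004] w 0.0296 F [-0.1 -0.1  0.3]
after turn shift mm [ 1.3  2.1 74.5]
```

View pics/z1.png

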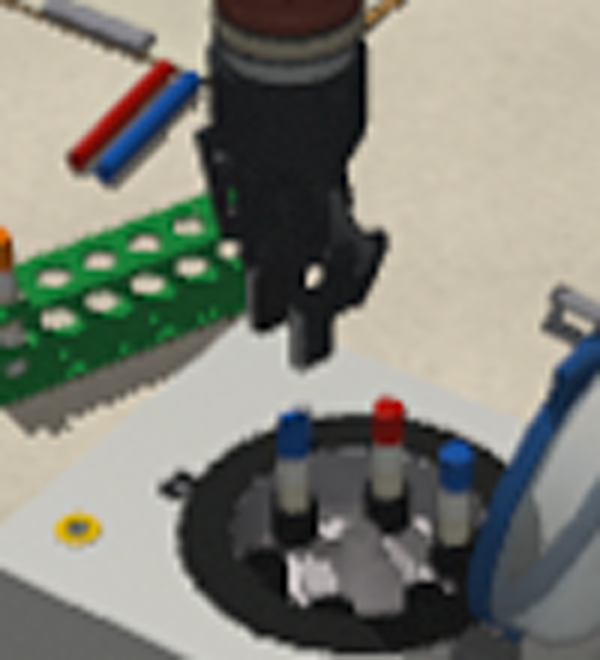

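Call:
drive_tool(motion=[{"tx":1,"ty":2,"tz":20,"ax":0,"ay":0,"az":0,"gripper":0.35},{"tx":0,"ty":0,"tz":20,"ax":0,"ay":0,"az":0,"gripper":0.35},{"tx":0,"ty":0,"tz":20,"ax":0,"ay":0,"az":0,"gripper":0.35},{"tx":0,"ty":0,"tz":14,"ax":0,"ay":0,"az":0,"gripper":0.35},{"tx":0,"ty":0,"tz":0,"ax":0,"ay":0,"az":0,"gripper":0.35}])

```text
time_s: 28.98
eef_pos: [0.5487, 0.0306, 0.1242]
tcp_rot: [-0.001, 0.01, 1.0, 0.0]
wrist_force: [-0.6, -0.4, 0.1]
width: 0.0299
```

Call:
drive_tool(motion=[{"tx":0,"ty":0,"tz":0,"ax":0,"ay":0,"az":0,"gripper":0},{"tx":0,"ty":0,"tz":0,"ax":0,"ay":0,"az":0,"gripper":0},{"tx":0,"ty":0,"tz":0,"ax":0,"ay":0,"az":0,"gripper":0},{"tx":0,"ty":0,"tz":0,"ax":0,"ay":0,"az":0,"gripper":0}])

```text
time_s: 29.48
eef_pos: [0.55, 0.0313, 0.126]
tcp_rot: [0.001, 0.009, 1.0, -0.0]
wrist_force: [-0.8, 0.1, 1.3]
width: 0.016
```

Call:
drive_tool(motion=[{"tx":0,"ty":0,"tz":-10,"ax":0,"ay":0,"az":0,"gripper":0},{"tx":0,"ty":0,"tz":-30,"ax":0,"ay":0,"az":0,"gripper":0},{"tx":0,"ty":0,"tz":-40,"ax":0,"ay":0,"az":0,"gripper":0},{"tx":0,"ty":0,"tz":-40,"ax":0,"ay":0,"az":0,"gripper":0},{"tx":0,"ty":0,"tz":-15,"ax":0,"ay":0,"az":0,"gripper":0}])

```text
time_s: 30.1
eef_pos: [0.5513, 0.0312, 0.2643]
tcp_rot: [0.003, 0.009, 1.0, -0.0]
wrist_force: [-1.3, 0.3, -0.3]
width: 0.0154
```

Run:
```python
from h import *
go(.5217,-.2578,.25,1.551)
snap("aa",("scene",)); crop("aa","scene",170,90,300,220,5,"aa1")
```

```text
t 30.10 pos [0.5513 0.0312 0.2643] yawy 1.552  tilt [ 0.0062 -0.0004] w 0.0154 F [-1.3  0.3 -0.3]
az total 0.0011
after turn shift mm [  23.9 -289.6   14.3]
```

View pics/aa1.png

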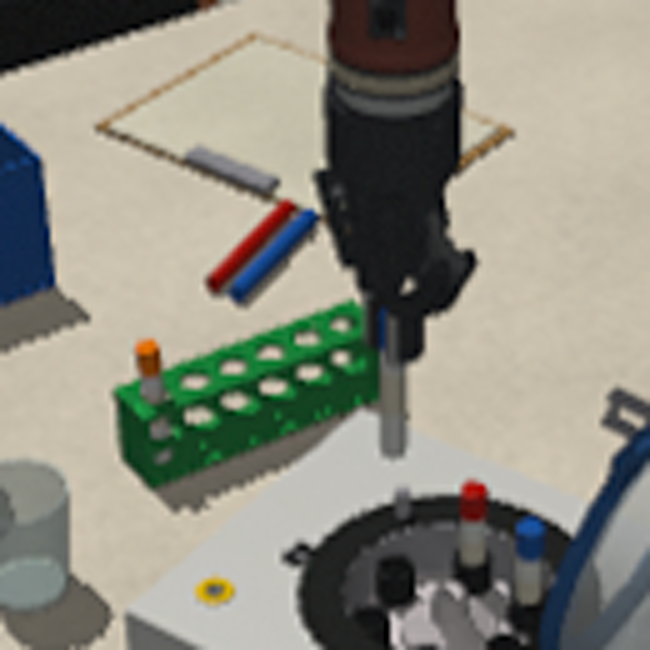

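Call:
drive_tool(motion=[{"tx":4,"ty":-40,"tz":0,"ax":0,"ay":0,"az":0,"gripper":0},{"tx":4,"ty":-50,"tz":0,"ax":0,"ay":0,"az":0,"gripper":0},{"tx":4,"ty":-50,"tz":0,"ax":0,"ay":0,"az":0,"gripper":0},{"tx":4,"ty":-50,"tz":0,"ax":0,"ay":0,"az":0,"gripper":0},{"tx":4,"ty":-50,"tz":0,"ax":0,"ay":0,"az":0,"gripper":0}])

```text
time_s: 30.78
eef_pos: [0.5238, -0.2093, 0.2583]
tcp_rot: [-0.001, 0.009, 1.0, 0.001]
wrist_force: [0.1, 0.4, -0.7]
width: 0.0155
```

Call:
drive_tool(motion=[{"tx":2.7,"ty":-49,"tz":15,"ax":0,"ay":0,"az":0,"gripper":0},{"tx":0,"ty":0,"tz":40,"ax":0,"ay":0,"az":0,"gripper":0},{"tx":0,"ty":0,"tz":40,"ax":0,"ay":0,"az":0,"gripper":0},{"tx":0,"ty":0,"tz":10,"ax":0,"ay":0,"az":0,"gripper":0},{"tx":0,"ty":0,"tz":0,"ax":0,"ay":0,"az":0,"gripper":0}])

```text
time_s: 31.4
eef_pos: [0.5207, -0.2566, 0.1541]
tcp_rot: [-0.001, 0.009, 1.0, 0.001]
wrist_force: [0.0, 0.4, 0.3]
width: 0.0156
```

Call:
drive_tool(motion=[{"tx":0,"ty":0,"tz":0,"ax":0,"ay":0,"az":0,"gripper":0}])

```text
time_s: 31.52
eef_pos: [0.5227, -0.2578, 0.1573]
tcp_rot: [0.001, 0.009, 1.0, -0.001]
wrist_force: [0.6, -0.5, 0.3]
width: 0.0154
```

Run:
```python
from h import *
go(.5217,-.2578,.152)
snap("ab"); crop("ab","scene",170,100,260,200,6.5,"ab1")
```

```text
t 31.52 pos [ 0.5227 -0.2578  0.1573] yawy 1.552  tilt [ 0.0028 -0.0018] w 0.0154 F [ 0.6 -0.5  0.3]
after turn shift mm [ 1.  -0.   5.3]
```

View pics/ab1.png

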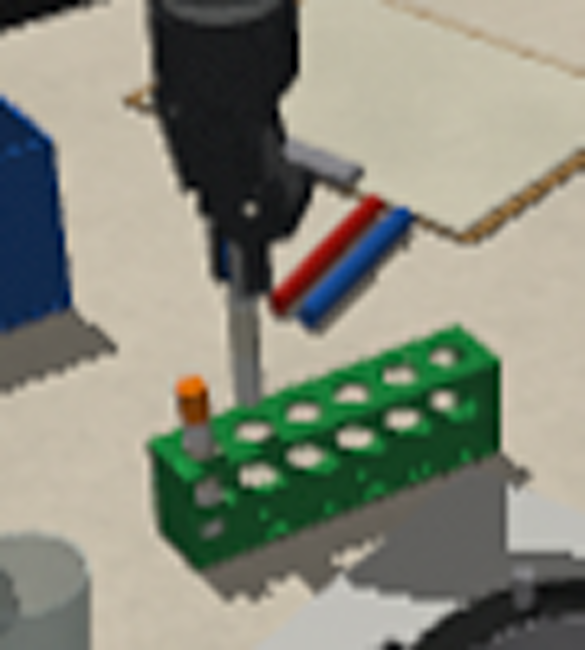

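Call:
drive_tool(motion=[{"tx":0,"ty":-0.5,"tz":10,"ax":0,"ay":0,"az":0,"gripper":0},{"tx":0,"ty":0,"tz":10,"ax":0,"ay":0,"az":0,"gripper":0},{"tx":0,"ty":0,"tz":6,"ax":0,"ay":0,"az":0,"gripper":0},{"tx":0,"ty":0,"tz":6,"ax":0,"ay":0,"az":0,"gripper":0},{"tx":0,"ty":0,"tz":8,"ax":0,"ay":0,"az":0,"gripper":0}])

```text
time_s: 32.25
eef_pos: [0.5215, -0.2578, 0.115]
tcp_rot: [0.0, 0.009, 1.0, -0.0]
wrist_force: [0.5, -0.4, -0.3]
width: 0.0156
```

Run:
```python
from h import *
go(.5217,-.2578,.0835)
snap("ac",("scene",)); crop("ac","scene",180,130,240,190,10,"ac1")
```

```text
t 32.25 pos [ 0.5215 -0.2578  0.115 ] yawy 1.552  tilt [ 0.0003 -0.0002] w 0.0156 F [ 0.5 -0.4 -0.3]
after turn shift mm [-0.1  0.1 31.5]
```

View pics/ac1.png

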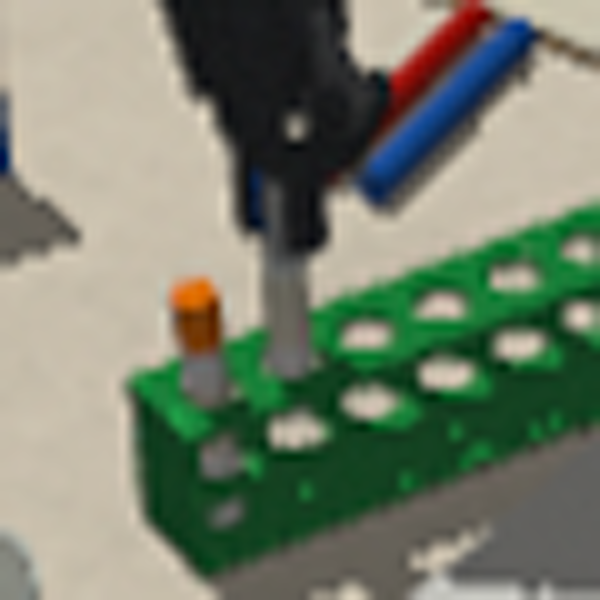

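In the hole, with no force. Lower it the rest of the way and release.

Call:
drive_tool(motion=[{"tx":0,"ty":0,"tz":10,"ax":0,"ay":0,"az":0,"gripper":0},{"tx":0,"ty":0,"tz":10,"ax":0,"ay":0,"az":0,"gripper":0},{"tx":0,"ty":0,"tz":8,"ax":0,"ay":0,"az":0,"gripper":0},{"tx":0,"ty":0,"tz":3,"ax":0,"ay":0,"az":0,"gripper":0},{"tx":0,"ty":0,"tz":0,"ax":0,"ay":0,"az":0,"gripper":0}])

```text
time_s: 32.92
eef_pos: [0.5213, -0.2577, 0.0841]
tcp_rot: [-0.0, 0.009, 1.0, 0.0]
wrist_force: [0.2, 0.4, 0.0]
width: 0.0157
```

Call:
drive_tool(motion=[{"tx":0,"ty":0,"tz":0,"ax":0,"ay":0,"az":0,"gripper":0.35},{"tx":0,"ty":0,"tz":0,"ax":0,"ay":0,"az":0,"gripper":0.35},{"tx":0,"ty":0,"tz":-10,"ax":0,"ay":0,"az":0,"gripper":0.35},{"tx":0,"ty":0,"tz":-50,"ax":0,"ay":0,"az":0,"gripper":0.35},{"tx":0,"ty":0,"tz":-60,"ax":0,"ay":0,"az":0,"gripper":0.35}])

```text
time_s: 33.55
eef_pos: [0.5205, -0.2571, 0.2049]
tcp_rot: [-0.001, 0.009, 1.0, 0.001]
wrist_force: [1.4, -1.1, -0.2]
width: 0.03
```

Run:
```python
from h import *
go(.5035,.0498,.2)
snap("ad",("scene",)); crop("ad","scene",170,100,260,200,6.5,"ad1")
```

```text
t 33.55 pos [ 0.5205 -0.2571  0.2049] yawy 1.552  tilt [-0.0023  0.0015] w 0.0300 F [ 1.4 -1.1 -0.2]
after turn shift mm [ 22.7 306.6   5.4]
```

View pics/ad1.png

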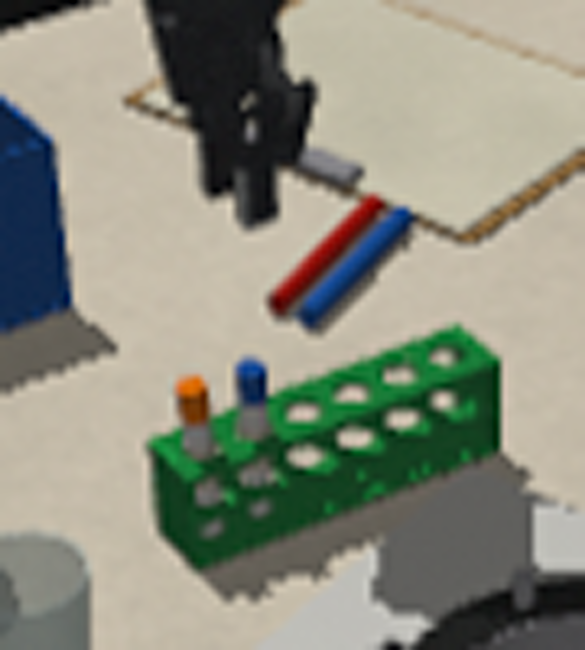

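Two are in. Next is the red tube.

Call:
drive_tool(motion=[{"tx":4,"ty":50,"tz":-5,"ax":0,"ay":0,"az":0,"gripper":0.35},{"tx":5,"ty":60,"tz":0,"ax":0,"ay":0,"az":0,"gripper":0.35},{"tx":5,"ty":60,"tz":0,"ax":0,"ay":0,"az":0,"gripper":0.35},{"tx":5,"ty":60,"tz":0,"ax":0,"ay":0,"az":0,"gripper":0.35},{"tx":4,"ty":60,"tz":0,"ax":0,"ay":0,"az":0,"gripper":0.35}])

```text
time_s: 34.22
eef_pos: [0.5039, 0.0344, 0.2105]
tcp_rot: [0.001, 0.01, 1.0, -0.0]
wrist_force: [1.2, -0.0, -0.2]
width: 0.0299
```

Call:
drive_tool(motion=[{"tx":0,"ty":17,"tz":10,"ax":0,"ay":0,"az":0,"gripper":0.35},{"tx":0,"ty":0,"tz":0,"ax":0,"ay":0,"az":0,"gripper":0.35},{"tx":0,"ty":0,"tz":0,"ax":0,"ay":0,"az":0,"gripper":0.35}])

```text
time_s: 34.6
eef_pos: [0.5044, 0.0483, 0.1994]
tcp_rot: [0.0, 0.01, 1.0, -0.0]
wrist_force: [-0.3, -0.5, 0.5]
width: 0.0301
```

Run:
```python
from h import *
go(.5035,.0498,.125)
snap("ae",("scene",)); crop("ae","scene",200,120,300,230,6,"ae1")
```

```text
t 34.60 pos [0.5044 0.0483 0.1994] yawy 1.551  tilt [-0.     -0.0009] w 0.0301 F [-0.3 -0.5  0.5]
after turn shift mm [ 1.   1.5 74.4]
```

View pics/ae1.png

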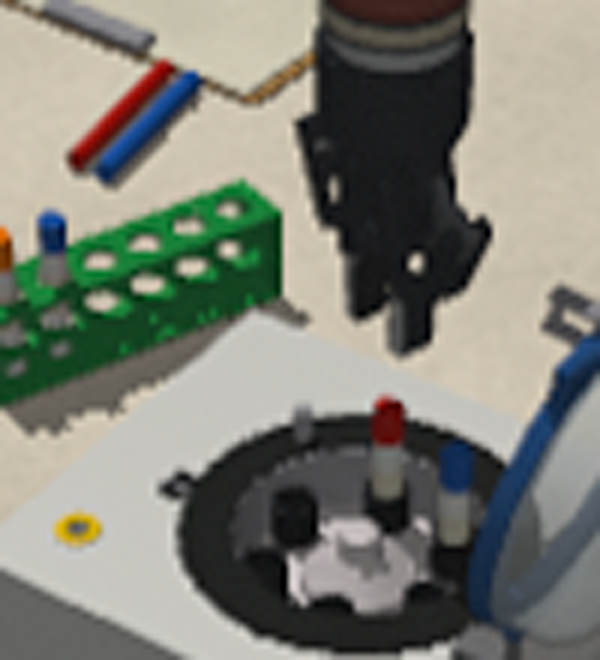

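Call:
drive_tool(motion=[{"tx":1,"ty":1,"tz":20,"ax":0,"ay":0,"az":0,"gripper":0.35},{"tx":0,"ty":0,"tz":20,"ax":0,"ay":0,"az":0,"gripper":0.35},{"tx":0,"ty":0,"tz":20,"ax":0,"ay":0,"az":0,"gripper":0.35},{"tx":0,"ty":0,"tz":14,"ax":0,"ay":0,"az":0,"gripper":0.35},{"tx":0,"ty":0,"tz":0,"ax":0,"ay":0,"az":0,"gripper":0.35}])

```text
time_s: 35.28
eef_pos: [0.5024, 0.0498, 0.1243]
tcp_rot: [-0.001, 0.01, 1.0, -0.0]
wrist_force: [0.3, 0.5, 0.3]
width: 0.0299
```

Call:
drive_tool(motion=[{"tx":0,"ty":0,"tz":0,"ax":0,"ay":0,"az":0,"gripper":0},{"tx":0,"ty":0,"tz":0,"ax":0,"ay":0,"az":0,"gripper":0},{"tx":0,"ty":0,"tz":0,"ax":0,"ay":0,"az":0,"gripper":0},{"tx":0,"ty":0,"tz":0,"ax":0,"ay":0,"az":0,"gripper":0}])

```text
time_s: 35.78
eef_pos: [0.5036, 0.0507, 0.1259]
tcp_rot: [0.001, 0.009, 1.0, -0.0]
wrist_force: [-0.4, -0.3, 1.0]
width: 0.0155
```

Call:
drive_tool(motion=[{"tx":0,"ty":0,"tz":-10,"ax":0,"ay":0,"az":0,"gripper":0},{"tx":0,"ty":0,"tz":-30,"ax":0,"ay":0,"az":0,"gripper":0},{"tx":0,"ty":0,"tz":-40,"ax":0,"ay":0,"az":0,"gripper":0},{"tx":0,"ty":0,"tz":-40,"ax":0,"ay":0,"az":0,"gripper":0},{"tx":0,"ty":0,"tz":-15,"ax":0,"ay":0,"az":0,"gripper":0}])

```text
time_s: 36.4
eef_pos: [0.5049, 0.0507, 0.2641]
tcp_rot: [0.003, 0.009, 1.0, -0.0]
wrist_force: [1.1, -0.2, -1.1]
width: 0.0158
```

Run:
```python
from h import *
go(.4897,-.2571,.25,1.551)
snap("af",("scene",)); crop("af","scene",170,90,300,220,5,"af1")
```

```text
t 36.40 pos [0.5049 0.0507 0.2641] yawy 1.552  tilt [ 0.006  -0.0001] w 0.0158 F [ 1.1 -0.2 -1.1]
az total 0.0011
after turn shift mm [   9.1 -308.1   14.1]
```

View pics/af1.png

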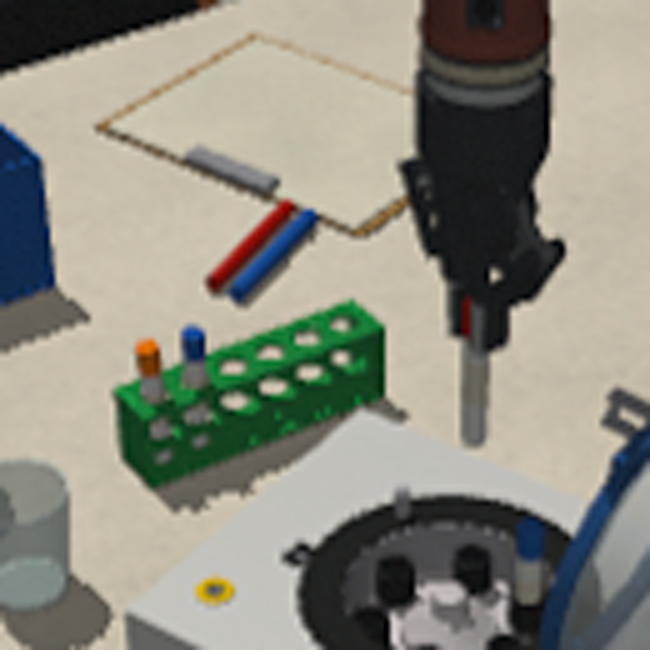

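Call:
drive_tool(motion=[{"tx":1.5,"ty":-44,"tz":0,"ax":0,"ay":0,"az":0,"gripper":0},{"tx":1.5,"ty":-54,"tz":0,"ax":0,"ay":0,"az":0,"gripper":0},{"tx":1.5,"ty":-54,"tz":0,"ax":0,"ay":0,"az":0,"gripper":0},{"tx":1.5,"ty":-54,"tz":0,"ax":0,"ay":0,"az":0,"gripper":0},{"tx":1,"ty":-54,"tz":0,"ax":0,"ay":0,"az":0,"gripper":0}])

```text
time_s: 37.08
eef_pos: [0.4901, -0.2102, 0.2584]
tcp_rot: [-0.001, 0.009, 1.0, 0.001]
wrist_force: [0.4, -0.0, -0.2]
width: 0.0154
```

Call:
drive_tool(motion=[{"tx":1,"ty":-48,"tz":15,"ax":0,"ay":0,"az":0,"gripper":0},{"tx":0,"ty":0,"tz":40,"ax":0,"ay":0,"az":0,"gripper":0},{"tx":0,"ty":0,"tz":40,"ax":0,"ay":0,"az":0,"gripper":0},{"tx":0,"ty":0,"tz":10,"ax":0,"ay":0,"az":0,"gripper":0},{"tx":0,"ty":0,"tz":0,"ax":0,"ay":0,"az":0,"gripper":0}])

```text
time_s: 37.7
eef_pos: [0.4887, -0.2565, 0.1542]
tcp_rot: [-0.001, 0.009, 1.0, 0.001]
wrist_force: [0.9, -0.1, -0.3]
width: 0.0156
```

Call:
drive_tool(motion=[{"tx":0,"ty":0,"tz":0,"ax":0,"ay":0,"az":0,"gripper":0}])

```text
time_s: 37.83
eef_pos: [0.4906, -0.2577, 0.1572]
tcp_rot: [0.001, 0.009, 1.0, -0.001]
wrist_force: [-0.4, -1.4, 0.5]
width: 0.0153
```

Run:
```python
from h import *
go(.4897,-.2571,.152)
snap("ag",("scene",)); crop("ag","scene",170,100,260,200,6.5,"ag1")
```

```text
t 37.83 pos [ 0.4906 -0.2577  0.1572] yawy 1.552  tilt [ 0.0026 -0.0018] w 0.0153 F [-0.4 -1.4  0.5]
after turn shift mm [0.9 0.6 5.2]
```

View pics/ag1.png

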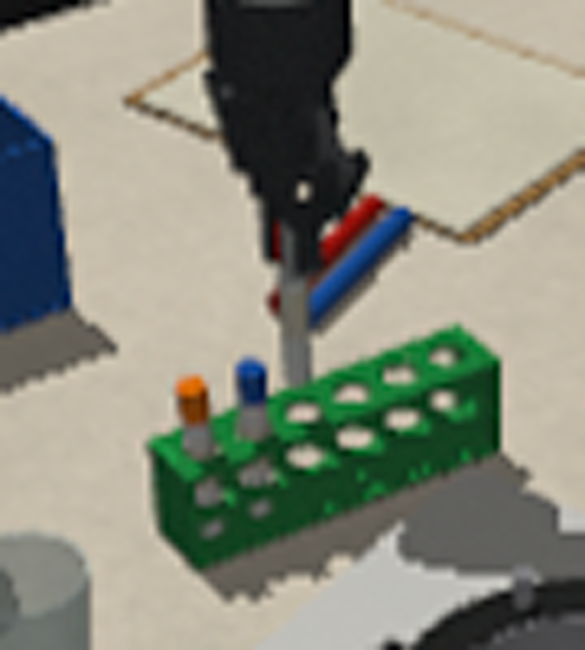

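Call:
drive_tool(motion=[{"tx":0,"ty":0,"tz":10,"ax":0,"ay":0,"az":0,"gripper":0},{"tx":0,"ty":0,"tz":10,"ax":0,"ay":0,"az":0,"gripper":0},{"tx":0,"ty":0,"tz":6,"ax":0,"ay":0,"az":0,"gripper":0},{"tx":0,"ty":0,"tz":6,"ax":0,"ay":0,"az":0,"gripper":0},{"tx":0,"ty":0,"tz":8,"ax":0,"ay":0,"az":0,"gripper":0}])

```text
time_s: 38.5
eef_pos: [0.4895, -0.2572, 0.115]
tcp_rot: [0.0, 0.009, 1.0, -0.0]
wrist_force: [-0.6, -0.2, -0.1]
width: 0.0157
```

Run:
```python
from h import *
go(.4897,-.2571,.0835)
snap("ah",("scene",)); crop("ah","scene",180,130,240,190,10,"ah1")
```

```text
t 38.50 pos [ 0.4895 -0.2572  0.115 ] yawy 1.552  tilt [ 0.0003 -0.0002] w 0.0157 F [-0.6 -0.2 -0.1]
after turn shift mm [-0.1  0.2 31.5]
```

View pics/ah1.png

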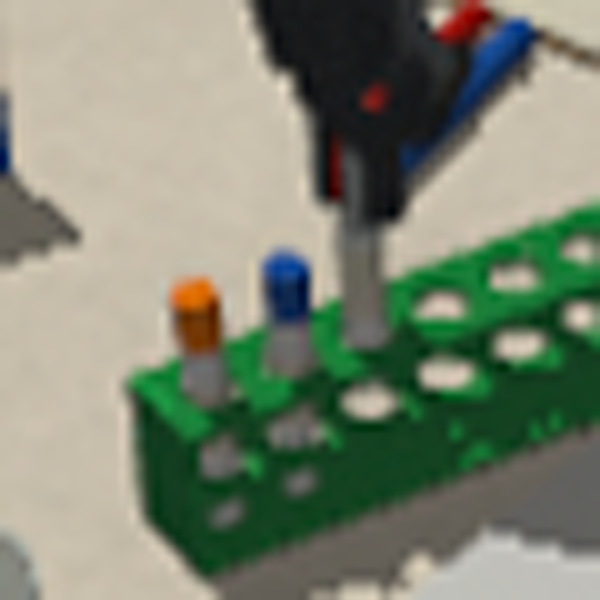

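Call:
drive_tool(motion=[{"tx":0,"ty":0,"tz":10,"ax":0,"ay":0,"az":0,"gripper":0},{"tx":0,"ty":0,"tz":10,"ax":0,"ay":0,"az":0,"gripper":0},{"tx":0,"ty":0,"tz":8,"ax":0,"ay":0,"az":0,"gripper":0},{"tx":0,"ty":0,"tz":3,"ax":0,"ay":0,"az":0,"gripper":0},{"tx":0,"ty":0,"tz":0,"ax":0,"ay":0,"az":0,"gripper":0}])

```text
time_s: 39.17
eef_pos: [0.4893, -0.2571, 0.0841]
tcp_rot: [-0.0, 0.009, 1.0, 0.0]
wrist_force: [-0.1, -0.6, -0.0]
width: 0.0154
```

Call:
drive_tool(motion=[{"tx":0,"ty":0,"tz":0,"ax":0,"ay":0,"az":0,"gripper":0.35},{"tx":0,"ty":0,"tz":0,"ax":0,"ay":0,"az":0,"gripper":0.35},{"tx":0,"ty":0,"tz":-10,"ax":0,"ay":0,"az":0,"gripper":0.35},{"tx":0,"ty":0,"tz":-50,"ax":0,"ay":0,"az":0,"gripper":0.35},{"tx":0,"ty":0,"tz":-60,"ax":0,"ay":0,"az":0,"gripper":0.35}])

```text
time_s: 39.8
eef_pos: [0.4885, -0.2565, 0.205]
tcp_rot: [-0.001, 0.009, 1.0, 0.001]
wrist_force: [0.9, -0.9, -0.0]
width: 0.0297
```

Run:
```python
from h import *
go(.4978,.0995,.2)
snap("ai",("scene",)); crop("ai","scene",170,100,260,200,6.5,"ai1")
```

```text
t 39.80 pos [ 0.4885 -0.2565  0.205 ] yawy 1.552  tilt [-0.0022  0.0016] w 0.0297 F [ 0.9 -0.9 -0. ]
after turn shift mm [ -2.6 356.1   5.5]
```

View pics/ai1.png

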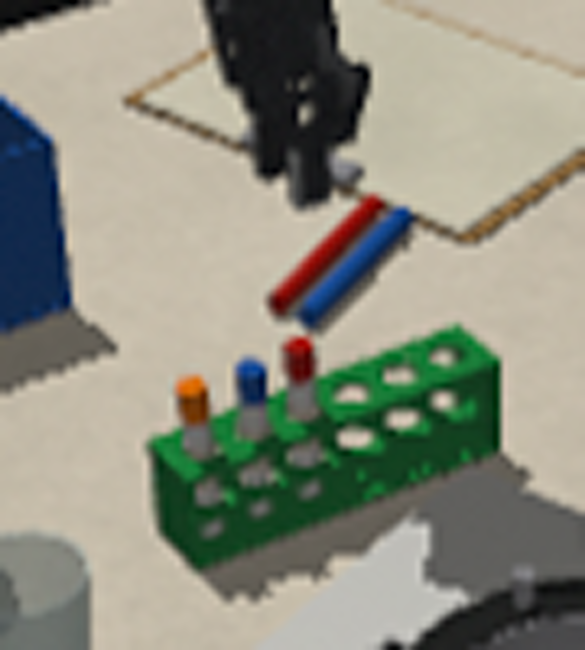

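Call:
drive_tool(motion=[{"tx":0,"ty":56,"tz":-5,"ax":0,"ay":0,"az":0,"gripper":0.35},{"tx":0,"ty":60,"tz":0,"ax":0,"ay":0,"az":0,"gripper":0.35},{"tx":0,"ty":60,"tz":0,"ax":0,"ay":0,"az":0,"gripper":0.35},{"tx":-1,"ty":60,"tz":0,"ax":0,"ay":0,"az":0,"gripper":0.35},{"tx":-1,"ty":60,"tz":0,"ax":0,"ay":0,"az":0,"gripper":0.35}])

```text
time_s: 40.48
eef_pos: [0.4972, 0.0406, 0.2106]
tcp_rot: [0.001, 0.01, 1.0, -0.0]
wrist_force: [1.5, -0.5, 0.2]
width: 0.0298
```

Call:
drive_tool(motion=[{"tx":0,"ty":50,"tz":0,"ax":0,"ay":0,"az":0,"gripper":0.35},{"tx":0,"ty":10,"tz":10,"ax":0,"ay":0,"az":0,"gripper":0.35},{"tx":0,"ty":0,"tz":0,"ax":0,"ay":0,"az":0,"gripper":0.35},{"tx":0,"ty":0,"tz":0,"ax":0,"ay":0,"az":0,"gripper":0.35}])

```text
time_s: 40.98
eef_pos: [0.4982, 0.0975, 0.1994]
tcp_rot: [-0.0, 0.01, 1.0, -0.0]
wrist_force: [0.2, -1.0, 0.4]
width: 0.0297
```

Run:
```python
from h import *
go(.4978,.0995,.125)
snap("aj",("scene",)); crop("aj","scene",200,120,320,230,6,"aj1")
```

```text
t 40.98 pos [0.4982 0.0975 0.1994] yawy 1.551  tilt [-0.0002 -0.0007] w 0.0297 F [ 0.2 -1.   0.4]
after turn shift mm [ 0.4  2.  74.4]
```

View pics/aj1.png

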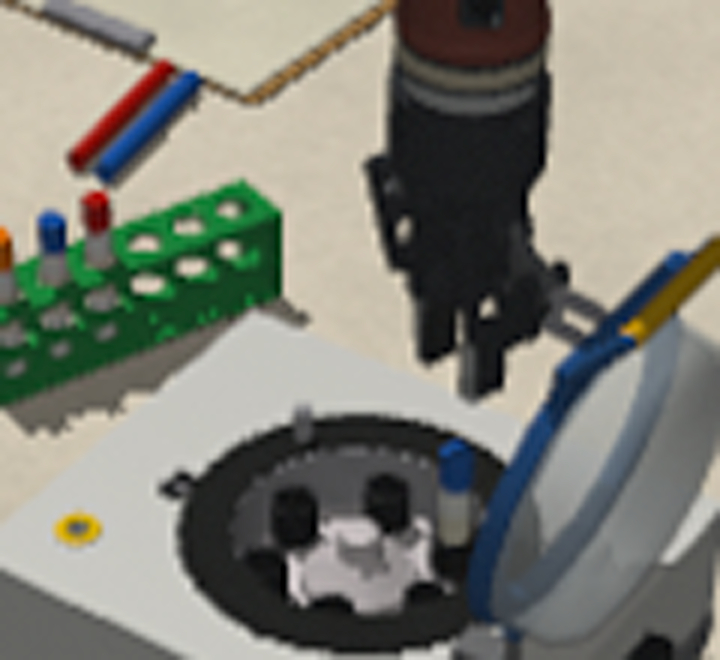

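Call:
drive_tool(motion=[{"tx":0.4,"ty":1.5,"tz":15,"ax":0,"ay":0,"az":0,"gripper":0.35},{"tx":0,"ty":0,"tz":15,"ax":0,"ay":0,"az":0,"gripper":0.35},{"tx":0,"ty":0,"tz":10,"ax":0,"ay":0,"az":0,"gripper":0.35}])

```text
time_s: 41.4
eef_pos: [0.4966, 0.0999, 0.1573]
tcp_rot: [-0.001, 0.01, 1.0, -0.0]
wrist_force: [-0.5, 0.2, -0.2]
width: 0.0296
```

Call:
drive_tool(motion=[{"tx":0,"ty":0,"tz":15,"ax":0,"ay":0,"az":0,"gripper":0.35},{"tx":0,"ty":0,"tz":12,"ax":0,"ay":0,"az":0,"gripper":0.35},{"tx":0,"ty":0,"tz":7,"ax":0,"ay":0,"az":0,"gripper":0.35},{"tx":0,"ty":0,"tz":0,"ax":0,"ay":0,"az":0,"gripper":0.35}])

```text
time_s: 41.9
eef_pos: [0.4973, 0.1003, 0.1247]
tcp_rot: [-0.001, 0.009, 1.0, -0.0]
wrist_force: [-0.1, 0.2, -0.1]
width: 0.03
```

Call:
drive_tool(motion=[{"tx":0,"ty":0,"tz":0,"ax":0,"ay":0,"az":0,"gripper":0},{"tx":0,"ty":0,"tz":0,"ax":0,"ay":0,"az":0,"gripper":0},{"tx":0,"ty":0,"tz":0,"ax":0,"ay":0,"az":0,"gripper":0},{"tx":0,"ty":0,"tz":0,"ax":0,"ay":0,"az":0,"gripper":0}])

```text
time_s: 42.4
eef_pos: [0.4981, 0.1003, 0.1258]
tcp_rot: [0.0, 0.009, 1.0, 0.0]
wrist_force: [0.2, 0.3, 0.4]
width: 0.0159
```

Call:
drive_tool(motion=[{"tx":0,"ty":0,"tz":-10,"ax":0,"ay":0,"az":0,"gripper":0},{"tx":0,"ty":0,"tz":-30,"ax":0,"ay":0,"az":0,"gripper":0},{"tx":0,"ty":0,"tz":-40,"ax":0,"ay":0,"az":0,"gripper":0},{"tx":0,"ty":0,"tz":-40,"ax":0,"ay":0,"az":0,"gripper":0},{"tx":0,"ty":0,"tz":-15,"ax":0,"ay":0,"az":0,"gripper":0}])

```text
time_s: 43.02
eef_pos: [0.4994, 0.1004, 0.2641]
tcp_rot: [0.003, 0.009, 1.0, 0.0]
wrist_force: [0.4, -0.2, 0.0]
width: 0.0157
```

Run:
```python
from h import *
go(.4577,-.2565,.25,1.551)
snap("ak",("scene",)); crop("ak","scene",170,90,320,220,5,"ak1")
```

```text
t 43.02 pos [0.4994 0.1004 0.2641] yawy 1.552  tilt [0.006  0.0004] w 0.0157 F [ 0.4 -0.2  0. ]
az total 0.0010
after turn shift mm [  34.7 -357.7   13.8]
```

View pics/ak1.png

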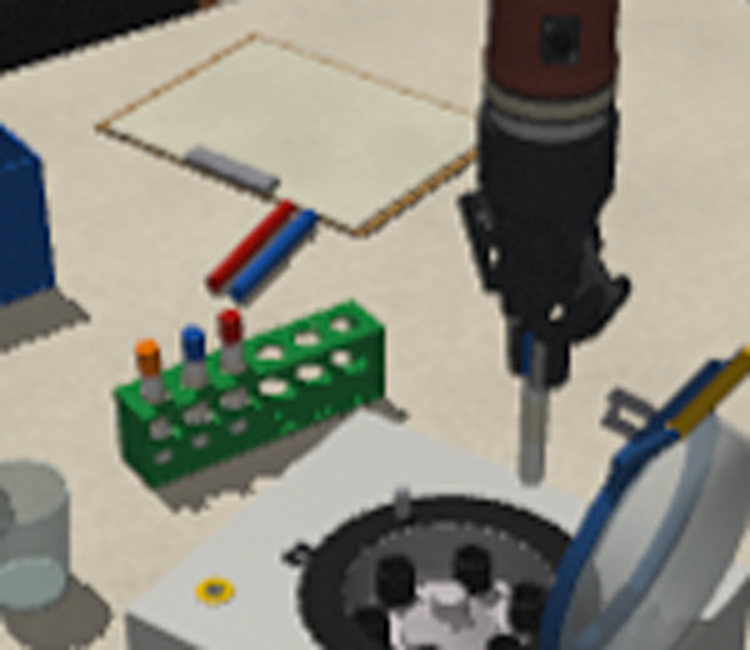

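Go to the fourth hole: tx ≈ 33.6, ty ≈ −357.7.

Call:
drive_tool(motion=[{"tx":4,"ty":-42,"tz":0,"ax":0,"ay":0,"az":0,"gripper":0},{"tx":6,"ty":-54,"tz":0,"ax":0,"ay":0,"az":0,"gripper":0},{"tx":6,"ty":-54,"tz":0,"ax":0,"ay":0,"az":0,"gripper":0},{"tx":6,"ty":-54,"tz":0,"ax":0,"ay":0,"az":0,"gripper":0},{"tx":6,"ty":-54,"tz":0,"ax":0,"ay":0,"az":0,"gripper":0}])

```text
time_s: 43.7
eef_pos: [0.4635, -0.1583, 0.2585]
tcp_rot: [-0.001, 0.009, 1.0, 0.001]
wrist_force: [0.6, -0.0, 0.4]
width: 0.016
```

Call:
drive_tool(motion=[{"tx":5.6,"ty":-54,"tz":0,"ax":0,"ay":0,"az":0,"gripper":0},{"tx":0,"ty":-45.7,"tz":15,"ax":0,"ay":0,"az":0,"gripper":0},{"tx":0,"ty":0,"tz":40,"ax":0,"ay":0,"az":0,"gripper":0},{"tx":0,"ty":0,"tz":40,"ax":0,"ay":0,"az":0,"gripper":0},{"tx":0,"ty":0,"tz":10,"ax":0,"ay":0,"az":0,"gripper":0}])

```text
time_s: 44.32
eef_pos: [0.4541, -0.2546, 0.1504]
tcp_rot: [-0.004, 0.01, 1.0, 0.003]
wrist_force: [-0.3, 0.2, -0.5]
width: 0.0159
```

Call:
drive_tool(motion=[{"tx":0,"ty":0,"tz":0,"ax":0,"ay":0,"az":0,"gripper":0},{"tx":0,"ty":0,"tz":0,"ax":0,"ay":0,"az":0,"gripper":0}])

```text
time_s: 44.58
eef_pos: [0.4586, -0.2574, 0.1572]
tcp_rot: [0.001, 0.009, 1.0, -0.001]
wrist_force: [0.3, -0.1, -0.8]
width: 0.0159
```

Run:
```python
from h import *
go(.4577,-.2565,.152)
snap("al",("scene",)); crop("al","scene",170,100,260,200,6.5,"al1")
```

```text
t 44.58 pos [ 0.4586 -0.2574  0.1572] yawy 1.552  tilt [ 0.0025 -0.0019] w 0.0159 F [ 0.3 -0.1 -0.8]
after turn shift mm [0.9 0.9 5.2]
```

View pics/al1.png

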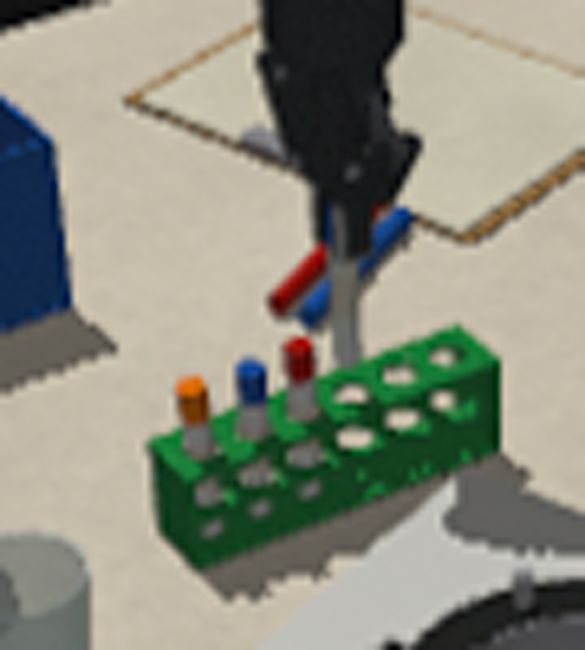

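Call:
drive_tool(motion=[{"tx":0,"ty":0.3,"tz":10,"ax":0,"ay":0,"az":0,"gripper":0},{"tx":0,"ty":0,"tz":10,"ax":0,"ay":0,"az":0,"gripper":0},{"tx":0,"ty":0,"tz":6,"ax":0,"ay":0,"az":0,"gripper":0},{"tx":0,"ty":0,"tz":6,"ax":0,"ay":0,"az":0,"gripper":0},{"tx":0,"ty":0,"tz":8,"ax":0,"ay":0,"az":0,"gripper":0}])

```text
time_s: 45.25
eef_pos: [0.4576, -0.2566, 0.115]
tcp_rot: [0.0, 0.009, 1.0, -0.0]
wrist_force: [-0.5, -0.2, -0.8]
width: 0.0157
```

Run:
```python
from h import *
go(.4577,-.2565,.0835)
snap("am",("scene",)); crop("am","scene",180,130,240,190,10,"am1")
```

```text
t 45.25 pos [ 0.4576 -0.2566  0.115 ] yawy 1.552  tilt [ 0.0002 -0.0002] w 0.0157 F [-0.5 -0.2 -0.8]
after turn shift mm [-0.1  0.1 31.5]
```

View pics/am1.png

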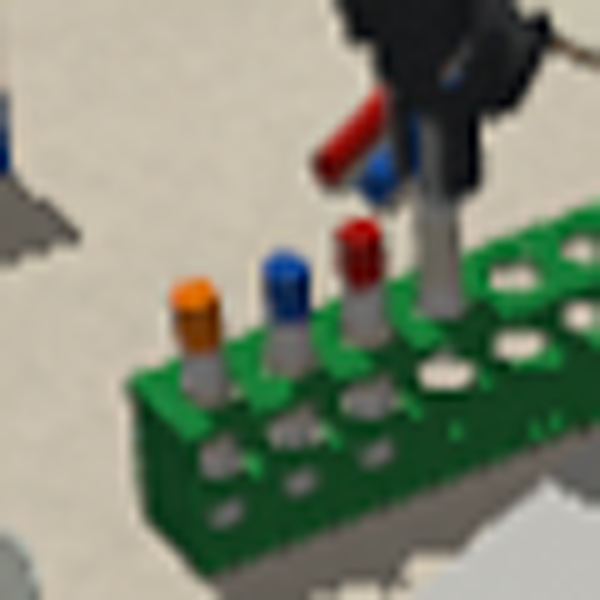

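Call:
drive_tool(motion=[{"tx":0,"ty":0,"tz":10,"ax":0,"ay":0,"az":0,"gripper":0},{"tx":0,"ty":0,"tz":10,"ax":0,"ay":0,"az":0,"gripper":0},{"tx":0,"ty":0,"tz":8,"ax":0,"ay":0,"az":0,"gripper":0},{"tx":0,"ty":0,"tz":3,"ax":0,"ay":0,"az":0,"gripper":0},{"tx":0,"ty":0,"tz":0,"ax":0,"ay":0,"az":0,"gripper":0}])

```text
time_s: 45.92
eef_pos: [0.4573, -0.2563, 0.0841]
tcp_rot: [-0.0, 0.009, 1.0, 0.0]
wrist_force: [0.6, -0.0, 0.4]
width: 0.0162
```

Call:
drive_tool(motion=[{"tx":0,"ty":0,"tz":0,"ax":0,"ay":0,"az":0,"gripper":0.35},{"tx":0,"ty":0,"tz":0,"ax":0,"ay":0,"az":0,"gripper":0.35},{"tx":0,"ty":0,"tz":-10,"ax":0,"ay":0,"az":0,"gripper":0.35},{"tx":0,"ty":0,"tz":-50,"ax":0,"ay":0,"az":0,"gripper":0.35},{"tx":0,"ty":0,"tz":-60,"ax":0,"ay":0,"az":0,"gripper":0.35}])

```text
time_s: 46.55
eef_pos: [0.4565, -0.2558, 0.2051]
tcp_rot: [-0.001, 0.009, 1.0, 0.001]
wrist_force: [0.9, -0.9, -0.4]
width: 0.0298
```

Run:
```python
from h import *
go(.4978,.0995,.2,1.922)
snap("an"); crop("an","scene",170,70,350,220,4.4,"an1"); crop("an","top",190,140,360,250,4.6,"an2")
```

```text
t 46.55 pos [ 0.4565 -0.2558  0.2051] yawy 1.552  tilt [-0.0021  0.0016] w 0.0298 F [ 0.9 -0.9 -0.4]
az total -0.3701
after turn shift mm [-161.   319.4    5.6]
```

View pics/an1.png

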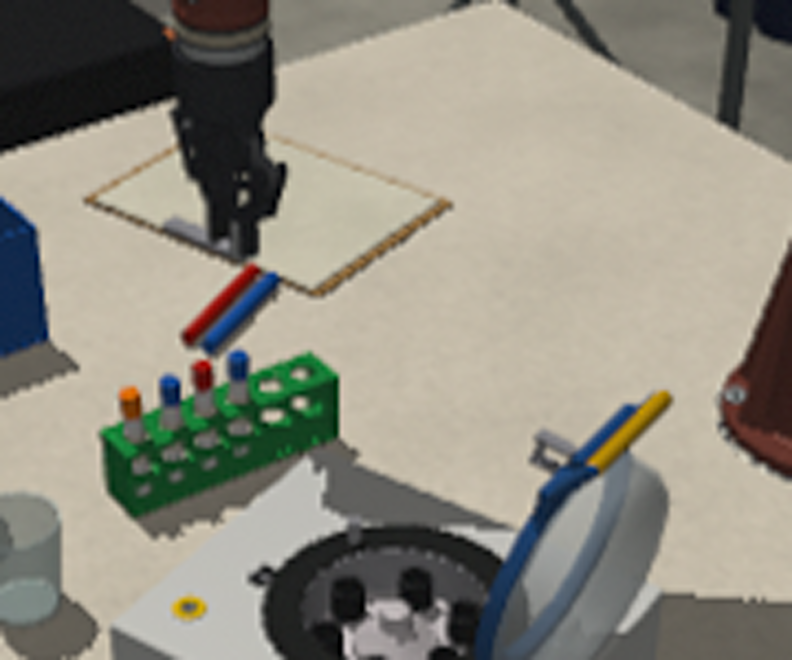

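View pics/an2.png

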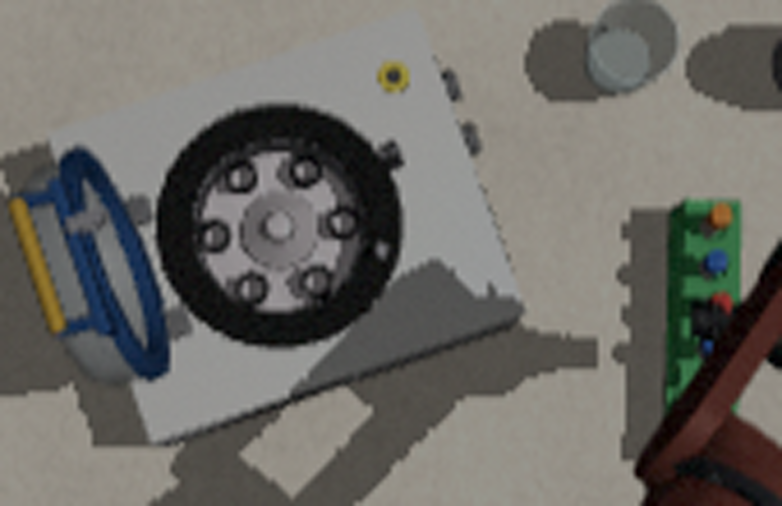

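Call:
drive_tool(motion=[{"tx":0,"ty":0,"tz":-40,"ax":0,"ay":0,"az":-0.125,"gripper":0.4},{"tx":0,"ty":0,"tz":-50,"ax":0,"ay":0,"az":-0.125,"gripper":0.4},{"tx":0,"ty":0,"tz":-50,"ax":0,"ay":0,"az":-0.12,"gripper":0.4},{"tx":0,"ty":0,"tz":-50,"ax":0,"ay":0,"az":0,"gripper":0.4},{"tx":0,"ty":0,"tz":-5,"ax":0,"ay":0,"az":0,"gripper":0.4}])

```text
time_s: 47.28
eef_pos: [0.459, -0.2575, 0.4057]
tcp_rot: [0.004, -0.175, 0.985, -0.004]
wrist_force: [-0.1, -0.3, -0.6]
width: 0.0344
```

Run:
```python
from h import *
go(.4882,.2338,.397,1.922)
an=load("an","scene")
f=lambda c,U,V,sc,ou,ov,z: pt(c,(U+.5)/sc-.5+ou,(V+.5)/sc-.5+ov,z)
print(f(an,665,399,4.4,170,70,.332),f(an,600,461,4.4,170,70,.332))
t=load("an","top")
print(f(t,18,202,4.6,190,140,.332),f(t,56,326,4.6,190,140,.332))
```

```text
t 47.27 pos [ 0.459  -0.2575  0.4057] yawy 1.922  tilt [ 0.0087 -0.0065] w 0.0344 F [-0.1 -0.3 -0.6]
az total 0.0000
after turn shift mm [-196.5  451.3    5.8]
[0.44948871 0.22410988 0.332     ] [0.52290744 0.24869334 0.332     ]
[0.52749333 0.24699809 0.332     ] [0.44724811 0.22023275 0.332     ]
```

Call:
drive_tool(motion=[{"tx":-20,"ty":45,"tz":0,"ax":0,"ay":0,"az":0,"gripper":0.4},{"tx":-24,"ty":54,"tz":0,"ax":0,"ay":0,"az":0,"gripper":0.4},{"tx":-24,"ty":54,"tz":0,"ax":0,"ay":0,"az":0,"gripper":0.4},{"tx":-24,"ty":54,"tz":0,"ax":0,"ay":0,"az":0,"gripper":0.4},{"tx":-24,"ty":54,"tz":0,"ax":0,"ay":0,"az":0,"gripper":0.4}])

```text
time_s: 47.9
eef_pos: [0.4758, 0.0304, 0.3983]
tcp_rot: [-0.0, -0.175, 0.985, 0.0]
wrist_force: [-0.2, -0.2, -0.0]
width: 0.0345
```

Call:
drive_tool(motion=[{"tx":-24,"ty":54,"tz":0,"ax":0,"ay":0,"az":0,"gripper":0.4},{"tx":-24,"ty":54,"tz":0,"ax":0,"ay":0,"az":0,"gripper":0.4},{"tx":-24,"ty":54,"tz":0,"ax":0,"ay":0,"az":0,"gripper":0.4},{"tx":-8,"ty":28,"tz":0,"ax":0,"ay":0,"az":0,"gripper":0.4},{"tx":0,"ty":0,"tz":0,"ax":0,"ay":0,"az":0,"gripper":0.4}])

```text
time_s: 48.52
eef_pos: [0.4853, 0.2361, 0.3978]
tcp_rot: [-0.001, -0.177, 0.984, -0.0]
wrist_force: [-0.0, -1.0, -0.2]
width: 0.0342
```

Run:
```python
from h import *
go(.4876,.2345,.327,1.922)
```

```text
t 48.52 pos [0.4853 0.2361 0.3978] yawy 1.926  tilt [-0.0025 -0.0007] w 0.0342 F [-0.  -1.  -0.2]
az total 0.0037
after turn shift mm [-1.8 -2.4 70.8]
```

Call:
drive_tool(motion=[{"tx":0,"ty":-1.5,"tz":15,"ax":0,"ay":0,"az":0,"gripper":0.4},{"tx":0,"ty":0,"tz":15,"ax":0,"ay":0,"az":0,"gripper":0.4},{"tx":0,"ty":0,"tz":0,"ax":0,"ay":0,"az":0,"gripper":0.4}])

```text
time_s: 48.9
eef_pos: [0.4858, 0.2316, 0.3664]
tcp_rot: [-0.002, -0.174, 0.985, -0.0]
wrist_force: [-0.3, 0.3, -0.4]
width: 0.0342
```

Run:
```python
from h import *
go(.4876,.2345,.327,1.922)
snap("ao",("scene",)); crop("ao","scene",240,60,370,200,5,"ao1")
```

```text
t 48.90 pos [0.4858 0.2316 0.3664] yawy 1.920  tilt [-0.0047 -0.0017] w 0.0342 F [-0.3  0.3 -0.4]
az total -0.0018
after turn shift mm [-2.9  2.1 39.4]
```

View pics/ao1.png

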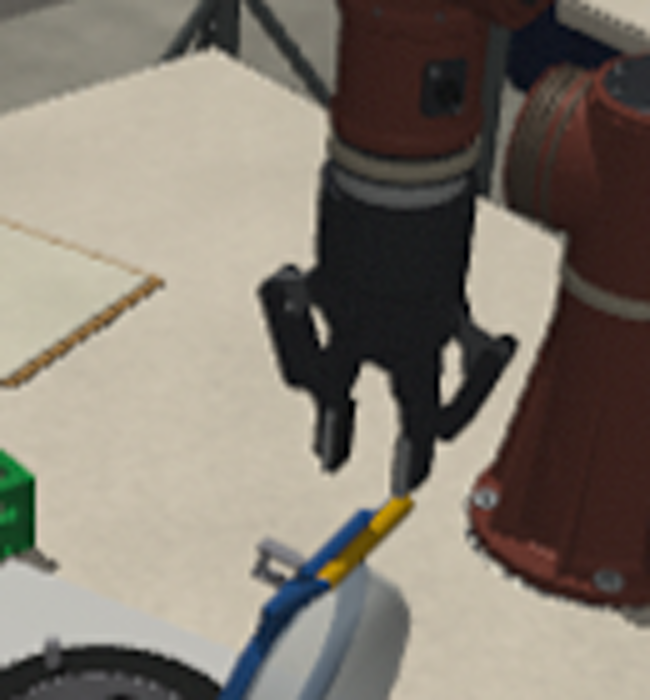

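Run:
```python
from h import *
c=load("ao","scene")
for z in (.327,.332,.337,.34): print(z,proj(c,[.4881,.235,z]),pt(c,313.4,168,z))
t=load("an","top")
for z in (.327,.332,.337,.34): print(z,pt(t,190+37.5/4.6-.4,140+264.5/4.6-.4,z))
print(proj(c,monitor.get_state()["eef_pos"]))
```

```text
0.327 [312.45719884 168.73618558] [0.48389225 0.23398034 0.327     ]
0.332 [312.61163808 167.1942721 ] [0.48880629 0.23890831 0.332     ]
0.337 [312.76687367 165.644408  ] [0.49372033 0.24383629 0.337     ]
0.34 [312.86039983 164.71064762] [0.49666875 0.24679308 0.34      ]
0.327 [0.48747012 0.23389348 0.327     ]
0.332 [0.48695541 0.23326976 0.332     ]
0.337 [0.4864407  0.23264604 0.337     ]
0.34 [0.48613187 0.23227182 0.34      ]
[313.4635704  155.14642604]
```

Call:
drive_tool(motion=[{"tx":-0.5,"ty":1.5,"tz":12,"ax":0,"ay":0,"az":0,"gripper":0.4},{"tx":0,"ty":0,"tz":12,"ax":0,"ay":0,"az":0,"gripper":0.4},{"tx":0,"ty":0,"tz":12,"ax":0,"ay":0,"az":0,"gripper":0.4},{"tx":0,"ty":0,"tz":8,"ax":0,"ay":0,"az":0,"gripper":0.4},{"tx":0,"ty":0,"tz":0,"ax":0,"ay":0,"az":0,"gripper":0.4}])

```text
time_s: 49.58
eef_pos: [0.4863, 0.2345, 0.3242]
tcp_rot: [-0.001, -0.175, 0.985, -0.0]
wrist_force: [0.5, -0.6, 0.2]
width: 0.0342
```

Run:
```python
from h import *
go(.487,.2345,.320,1.922)
snap("ap",("scene",)); crop("ap","scene",260,80,360,200,6,"ap1")
```

```text
t 49.58 pos [0.4863 0.2345 0.3242] yawy 1.922  tilt [-0.0019 -0.0006] w 0.0342 F [ 0.5 -0.6  0.2]
az total 0.0001
after turn shift mm [-0.7 -0.3  4.2]
```

View pics/ap1.png

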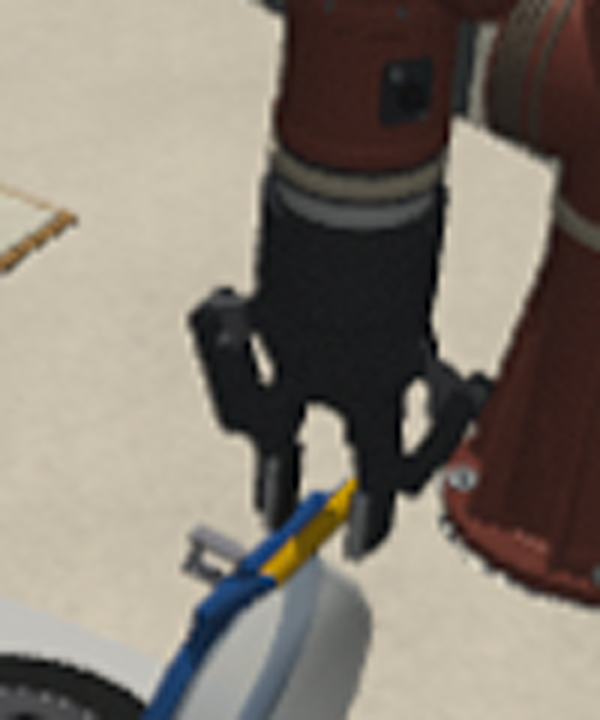

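Call:
drive_tool(motion=[{"tx":0,"ty":0,"tz":5,"ax":0,"ay":0,"az":0,"gripper":0.4},{"tx":0,"ty":0,"tz":0,"ax":0,"ay":0,"az":0,"gripper":0},{"tx":0,"ty":0,"tz":0,"ax":0,"ay":0,"az":0,"gripper":0},{"tx":0,"ty":0,"tz":0,"ax":0,"ay":0,"az":0,"gripper":0},{"tx":0,"ty":0,"tz":0,"ax":0,"ay":0,"az":0,"gripper":0}])

```text
time_s: 50.25
eef_pos: [0.4867, 0.2347, 0.3205]
tcp_rot: [0.0, -0.175, 0.985, 0.0]
wrist_force: [-0.1, 0.6, 0.2]
width: 0.0094
```

Run:
```python
from h import *
go(.487,.2345,.320,1.922)
a=np.linspace(1.74,.14,17)+.1331
f=226*np.cos(a);u=226*np.sin(a)
for i in range(16):print(round(-(f[i+1]-f[i]),1),round(-(u[i+1]-u[i]),1),'  lid',round(a[i+1]-.1331,2), 'pos',np.round([u[i+1]+113],1))
```

```text
t 50.25 pos [0.4867 0.2347 0.3205] yawy 1.922  tilt [0.     0.0001] w 0.0094 F [-0.1  0.6  0.2]
az total -0.0000
after turn shift mm [-0.2 -0.2  0.5]
-21.9 -5.6   lid 1.64 pos [334.4]
-22.3 -3.4   lid 1.54 pos [337.8]
-22.6 -1.2   lid 1.44 pos [339.]
-22.6 1.1   lid 1.34 pos [337.9]
-22.3 3.3   lid 1.24 pos [334.6]
-21.9 5.5   lid 1.14 pos [329.1]
-21.2 7.7   lid 1.04 pos [321.4]
-20.4 9.8   lid 0.94 pos [311.6]
-19.3 11.8   lid 0.84 pos [299.8]
-18.0 13.6   lid 0.74 pos [286.2]
-16.6 15.4   lid 0.64 pos [270.8]
-14.9 16.9   lid 0.54 pos [253.9]
-13.2 18.3   lid 0.44 pos [235.5]
-11.3 19.6   lid 0.34 pos [216.]
-9.3 20.6   lid 0.24 pos [195.4]
-7.2 21.4   lid 0.14 pos [174.]
```

Call:
drive_tool(motion=[{"tx":0,"ty":-21.9,"tz":-5.6,"ax":0,"ay":0,"az":0,"gripper":0},{"tx":0,"ty":-22.3,"tz":-3.4,"ax":0,"ay":0,"az":0,"gripper":0},{"tx":0,"ty":-22.6,"tz":-1.2,"ax":0,"ay":0,"az":0,"gripper":0}])

```text
time_s: 50.62
eef_pos: [0.5092, 0.1731, 0.3315]
tcp_rot: [-0.0, -0.175, 0.985, 0.002]
wrist_force: [-3.3, 2.4, 3.9]
width: 0.0093
```

Call:
drive_tool(motion=[{"tx":0,"ty":-22.6,"tz":1.1,"ax":0,"ay":0,"az":0,"gripper":0},{"tx":0,"ty":-22.3,"tz":3.3,"ax":0,"ay":0,"az":0,"gripper":0},{"tx":0,"ty":-21.9,"tz":5.5,"ax":0,"ay":0,"az":0,"gripper":0}])

```text
time_s: 51.0
eef_pos: [0.5325, 0.1091, 0.3228]
tcp_rot: [0.0, -0.175, 0.985, 0.001]
wrist_force: [-2.5, 1.1, 2.7]
width: 0.0096
```

Call:
drive_tool(motion=[{"tx":0,"ty":-21.2,"tz":7.7,"ax":0,"ay":0,"az":0,"gripper":0},{"tx":0,"ty":-20.4,"tz":9.8,"ax":0,"ay":0,"az":0,"gripper":0},{"tx":0,"ty":-19.3,"tz":11.8,"ax":0,"ay":0,"az":0,"gripper":0}])

```text
time_s: 51.38
eef_pos: [0.5537, 0.0507, 0.2911]
tcp_rot: [-0.0, -0.175, 0.985, -0.0]
wrist_force: [-5.5, -2.3, 2.7]
width: 0.0094
```

Run:
```python
from h import *
go(.487,.2345,.320,1.922)
snap("aq",("scene",)); crop("aq","scene",170,60,330,230,4,"aq1")
```

```text
t 51.38 pos [0.5537 0.0507 0.2911] yawy 1.922  tilt [-0.0008 -0.0007] w 0.0094 F [-5.5 -2.3  2.7]
az total 0.0001
after turn shift mm [ -0.6 195.5 -29. ]
```

View pics/aq1.png

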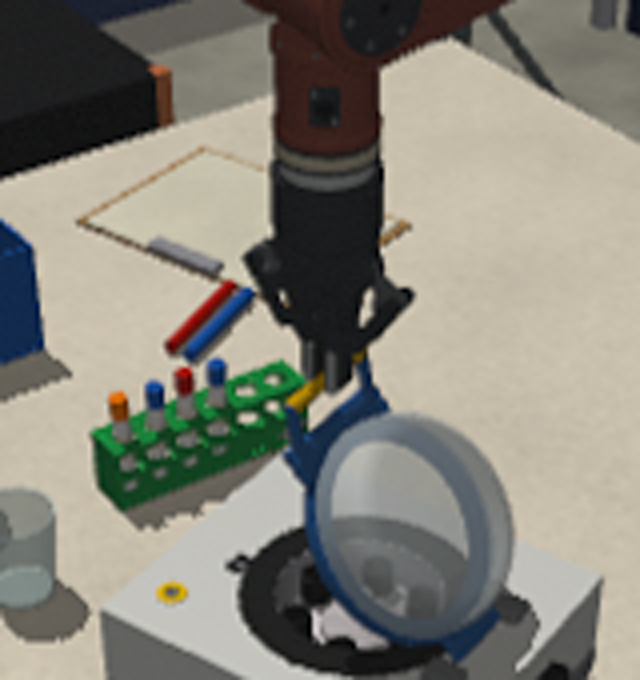

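Call:
drive_tool(motion=[{"tx":0,"ty":-18,"tz":13.6,"ax":0,"ay":0,"az":0,"gripper":0},{"tx":0,"ty":-16.6,"tz":15.4,"ax":0,"ay":0,"az":0,"gripper":0},{"tx":0,"ty":-14.9,"tz":16.9,"ax":0,"ay":0,"az":0,"gripper":0}])

```text
time_s: 51.8
eef_pos: [0.5705, 0.0039, 0.2442]
tcp_rot: [-0.001, -0.174, 0.985, -0.0]
wrist_force: [-3.4, -1.2, 3.2]
width: 0.0093
```

Call:
drive_tool(motion=[{"tx":0,"ty":-13.2,"tz":18.3,"ax":0,"ay":0,"az":0,"gripper":0},{"tx":0,"ty":-11.3,"tz":19.6,"ax":0,"ay":0,"az":0,"gripper":0},{"tx":0,"ty":-9.3,"tz":20.6,"ax":0,"ay":0,"az":0,"gripper":0}])

```text
time_s: 52.18
eef_pos: [0.5819, -0.0262, 0.1847]
tcp_rot: [-0.001, -0.175, 0.985, 0.001]
wrist_force: [-3.8, 2.3, -0.8]
width: 0.0091
```

Call:
drive_tool(motion=[{"tx":0,"ty":-7.2,"tz":21.4,"ax":0,"ay":0,"az":0,"gripper":0},{"tx":0,"ty":0,"tz":0,"ax":0,"ay":0,"az":0,"gripper":0}])

```text
time_s: 52.42
eef_pos: [0.5838, -0.033, 0.1625]
tcp_rot: [-0.002, -0.174, 0.985, 0.001]
wrist_force: [-3.7, -0.4, -2.3]
width: 0.0095
```

Run:
```python
from h import *
go(.5854,-.0363,.135,1.922)
snap("ar",("scene",)); crop("ar","scene",170,90,330,230,4.5,"ar1")
```

```text
t 52.42 pos [ 0.5838 -0.033   0.1625] yawy 1.921  tilt [-0.0033  0.0009] w 0.0095 F [-3.7 -0.4 -2.3]
az total -0.0010
after turn shift mm [-0.4 -3.7 27.5]
```

View pics/ar1.png

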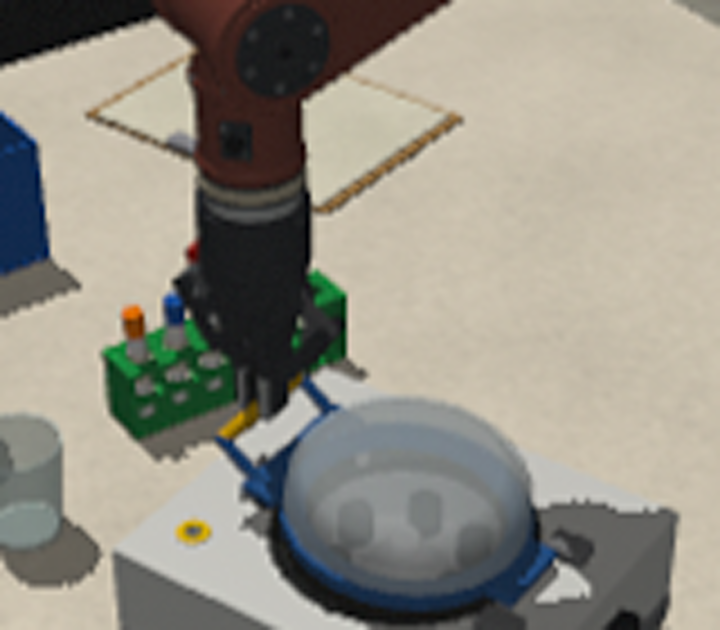

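Call:
drive_tool(motion=[{"tx":0,"ty":-2.3,"tz":8,"ax":0,"ay":0,"az":0,"gripper":0},{"tx":0,"ty":-1.8,"tz":8,"ax":0,"ay":0,"az":0,"gripper":0},{"tx":0,"ty":-1.2,"tz":6,"ax":0,"ay":0,"az":0,"gripper":0},{"tx":0,"ty":0,"tz":0,"ax":0,"ay":0,"az":0,"gripper":0}])

```text
time_s: 52.98
eef_pos: [0.585, -0.0361, 0.1461]
tcp_rot: [-0.002, -0.175, 0.985, 0.002]
wrist_force: [-9.9, 3.4, 9.7]
width: 0.0093
```

Call:
drive_tool(motion=[{"tx":0,"ty":-0.6,"tz":4,"ax":0,"ay":0,"az":0,"gripper":0},{"tx":0,"ty":-0.5,"tz":4,"ax":0,"ay":0,"az":0,"gripper":0},{"tx":0,"ty":0,"tz":2,"ax":0,"ay":0,"az":0,"gripper":0},{"tx":0,"ty":0,"tz":0,"ax":0,"ay":0,"az":0,"gripper":0}])

```text
time_s: 53.48
eef_pos: [0.5865, -0.0372, 0.1378]
tcp_rot: [-0.001, -0.177, 0.984, 0.001]
wrist_force: [-12.2, 5.5, 15.9]
width: 0.0089
```

Run:
```python
from h import *
go(.5854,-.0363,.135,1.922)
snap("as",("scene",)); crop("as","scene",170,90,330,230,4.5,"as1")
```

```text
t 53.48 pos [ 0.5865 -0.0372  0.1378] yawy 1.926  tilt [-0.002   0.0017] w 0.0089 F [-12.2   5.5  15.9]
az total 0.0037
after turn shift mm [0.8 1.2 2.8]
```

View pics/as1.png

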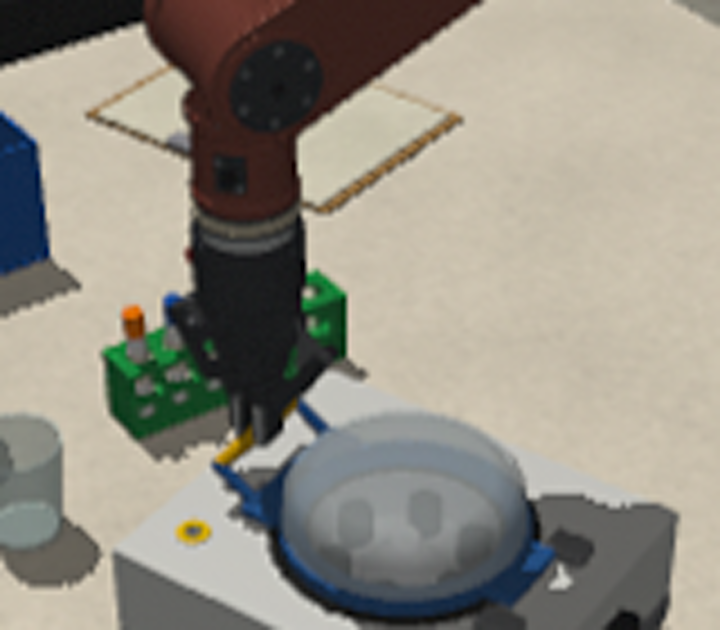

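Call:
drive_tool(motion=[{"tx":1.5,"ty":0,"tz":2,"ax":0,"ay":0,"az":0,"gripper":0},{"tx":0,"ty":0,"tz":2,"ax":0,"ay":0,"az":0,"gripper":0},{"tx":0,"ty":0,"tz":1,"ax":0,"ay":0,"az":0,"gripper":0},{"tx":0,"ty":0,"tz":0,"ax":0,"ay":0,"az":0,"gripper":0}])

```text
time_s: 54.02
eef_pos: [0.5866, -0.0372, 0.1373]
tcp_rot: [0.001, -0.177, 0.984, 0.001]
wrist_force: [-19.1, 6.6, 32.6]
width: 0.0093
```

Call:
drive_tool(motion=[{"tx":0,"ty":0,"tz":-3,"ax":0,"ay":0,"az":0,"gripper":0},{"tx":0,"ty":0,"tz":-2,"ax":0,"ay":0,"az":0,"gripper":0},{"tx":0,"ty":0,"tz":0,"ax":0,"ay":0,"az":0,"gripper":0}])

```text
time_s: 54.4
eef_pos: [0.5864, -0.0372, 0.1378]
tcp_rot: [0.001, -0.176, 0.984, 0.001]
wrist_force: [-10.1, 5.6, 13.4]
width: 0.0092
```

Run:
```python
from h import *
go(.5854,-.0363,.135,1.922)
snap("at",("scene","top")); crop("at","scene",180,140,330,275,5,"at1");crop("at","top",190,140,360,250,4.6,"at2")
```

```text
t 54.40 pos [ 0.5864 -0.0372  0.1378] yawy 1.926  tilt [0.0018 0.0024] w 0.0092 F [-10.1   5.6  13.4]
az total 0.0036
after turn shift mm [0.7 1.2 2.8]
```

View pics/at1.png

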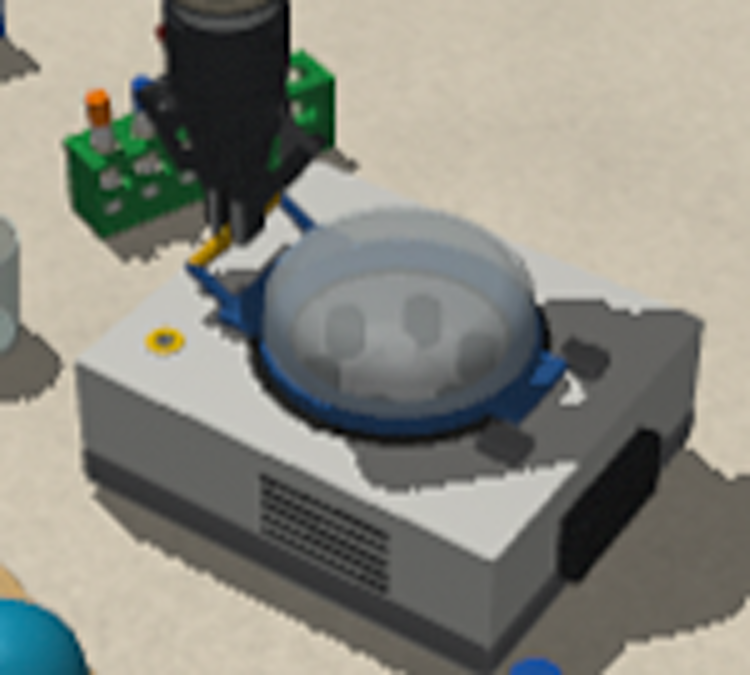

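Call:
drive_tool(motion=[{"tx":0,"ty":0,"tz":-2,"ax":0,"ay":0,"az":0,"gripper":0},{"tx":0,"ty":0,"tz":0,"ax":0,"ay":0,"az":0,"gripper":0.35},{"tx":0,"ty":0,"tz":0,"ax":0,"ay":0,"az":0,"gripper":0.4},{"tx":0,"ty":0,"tz":0,"ax":0,"ay":0,"az":0,"gripper":0.4}])

```text
time_s: 55.0
eef_pos: [0.5866, -0.0398, 0.1362]
tcp_rot: [0.001, -0.175, 0.985, -0.0]
wrist_force: [-0.0, 0.9, -0.5]
width: 0.034
```

Call:
drive_tool(motion=[{"tx":0,"ty":0,"tz":-15,"ax":0,"ay":0,"az":0,"gripper":0.4},{"tx":0,"ty":0,"tz":-30,"ax":0,"ay":0,"az":0,"gripper":0.4},{"tx":0,"ty":0,"tz":-50,"ax":0,"ay":0,"az":0,"gripper":0.4},{"tx":0,"ty":0,"tz":-50,"ax":0,"ay":0,"az":0,"gripper":0.4},{"tx":0,"ty":0,"tz":-20,"ax":0,"ay":0,"az":0,"gripper":0.4}])

```text
time_s: 55.62
eef_pos: [0.5877, -0.04, 0.3062]
tcp_rot: [0.004, -0.175, 0.985, -0.002]
wrist_force: [0.1, 0.5, -0.6]
width: 0.0345
```

Run:
```python
from h import *
go(.5854,-.0363,.135,1.922)
snap("au",("scene","top")); crop("au","scene",180,140,330,275,5,"au1")
```

```text
t 55.62 pos [ 0.5877 -0.04    0.3062] yawy 1.922  tilt [ 0.0084 -0.0016] w 0.0345 F [ 0.1  0.5 -0.6]
az total -0.0002
after turn shift mm [  2.1   5.  171.1]
```

View pics/au1.png

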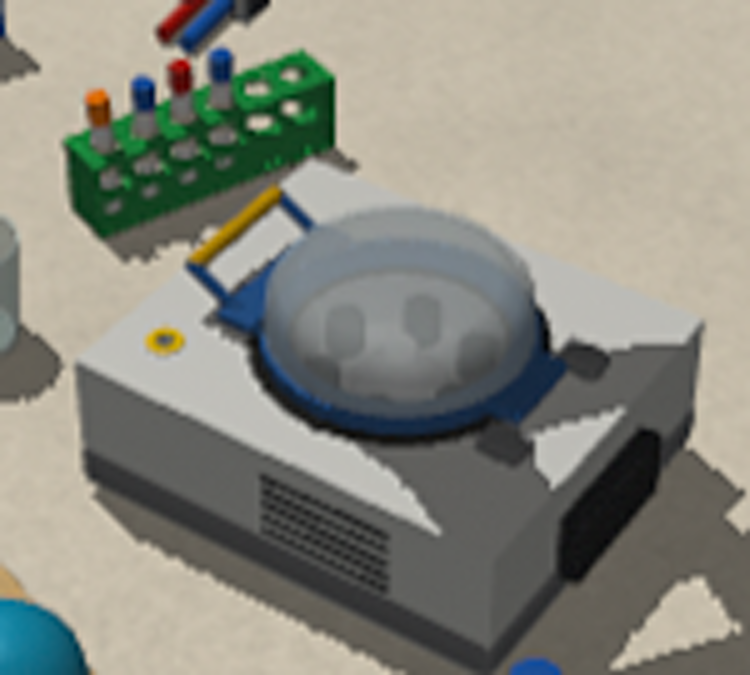

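View pics/au_scene.png

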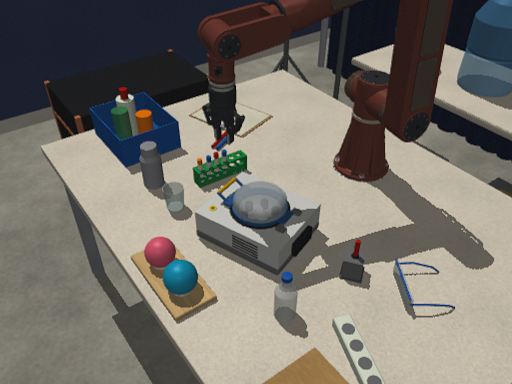

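Run:
```python
from h import *
crop("au","scene",325,225,385,290,9,"au3")
s=load("au","scene")
for q in [(.5537,-.2585),(.5217,-.2578),(.4897,-.2571),(.4577,-.2565)]: print(((proj(s,[*q,.109])-[180,140])*5).round())
```

```text
[99. 90.]
[138.  75.]
[177.  61.]
[216.  46.]
```

View pics/au3.png

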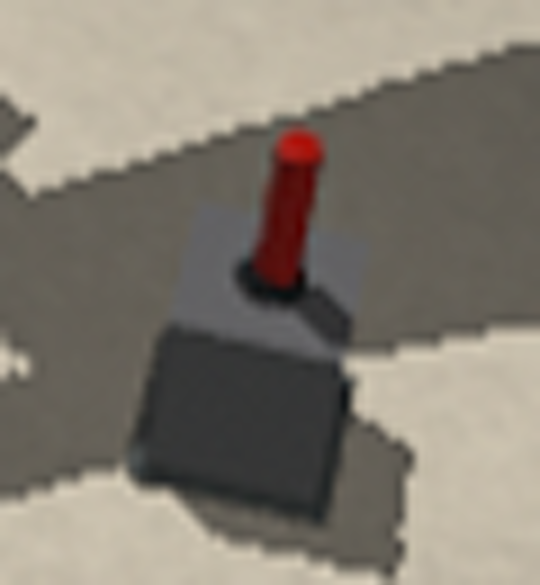

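The caps sit where the fully seated height predicts: (99,95), (143,82), (180,66) and (221,53). The rod's collar rests on the stand, and the lid's image matches the start. Handing in.

Run:
```python
from h import *
print(workorder.job_done()); print(monitor.get_state()["time_s"])
```

```text
the job is handed in; nothing more can be done
None
the job is handed in; nothing more can be done
```

I carried out every step and handed the job in after about 56 s of robot time; no verdict was reported.

- **Lid lock:** I pushed the rod about 40 mm down the release hole, and the pictures showed the lid spring ajar.
- **Rod:** The stand had been knocked aside and turned before I got back with the rod. I measured it again and put the rod in. In the last picture the rod stands with its collar on the stand's top.
- **Tubes:** I opened the lid to about 1.74 rad. The four tubes present (orange, blue, red and blue) now stand in four adjacent rack holes, with the rotor empty. In the last picture their caps are within about 8 enlarged-crop pixels (under 2 camera pixels) of where fully seated tubes should appear.
- **Lid shut:** I pushed until it stopped, with about 33 N upward on the wrist. After I let go, the handle showed at the same pixels as at the start. I took that as locked, since an unlocked lid would spring ajar.
- **Bystanders:** The flask, beaker, bottle and goggles looked unmoved in the last scene view. I did not measure them.

No final check failed. The two cameras disagreed by 3 to 5 mm throughout, so I worked from their averages.

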